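# Isolate a roller drive and snap the retaining clips onto its pins

### The job

Make the roller drive safe by swinging its red isolator handle to OFF until its padlock hole lines up with the hasp; then lift every orange cap off its pin and set it into a pocket of the blue cap tray. After that push each split clip waiting on the drive along its lane onto the groove of its pin with the held fork, never with the fingers, until it snaps fully home, and stand the fork back on the middle of the green mat, leaving the other things on the desk alone.

Things in the scene. Friction and masses are not known exactly. Their poses are not given: they have to be found in the camera images.
- drive_unit: Grey bench drive unit, fixed; origin under it at z = 0, x points away from the robot along its clip lanes, y to the left, z up. Its top plate (x -60 to +52, y -90 to +185 mm) is 110 mm above the worktop; three steel pins stand on it at x = +30, y = +60 (a), 0 (b), -60 (c) mm, and a yellow isolator base, 64 mm square, 10 mm high, at x = 0, y = +135 mm.
- isolator (a joint): Red isolator handle at the left end of the drive unit, turning about a vertical axis, counter-clockwise from above as it grows: 0 is ON (handle points to the left), 1.35 rad is OFF (it points along the unit's -x, towards the robot, its padlock hole over that of the fixed hasp); stop at 1.38. It stays where it is left and takes about 2 N at the grip.
- isolator_grip (a point): Centre of the handle's upright grip fin: 12 mm thick across the handle, 28 mm along it, reaching 13 mm above and 17 mm below this point; 34 mm from the vertical axis, which stands at x = 0, y = +135 mm of the drive unit.
- hasp_handle (a point): Centre of the padlock hole (10 mm) at the end of the red handle, 58 mm from the axis.
- hasp_base (a point): Centre of the padlock hole (10 mm) of the fixed hasp; the two holes line up when these two points coincide.
- cap_tray: Blue cap tray fixed to the worktop, 60 x 166 mm, 15 mm high, walls and floor 4 mm; origin under its centre, y along its length; dividers make three pockets, 52 mm along x and 50 mm along y inside, centred at y = +54, 0 and -54 mm, floor 4 mm above the worktop; each takes one cap.
- mat_centre (a point): Centre of the upper face of the green tool mat, 130 x 100 mm (along its x and y), 2 mm thick, fixed to the worktop.
- fork_grip (a point): Loose clip fork, 90 g, standing on its flat 5 mm steel blade; x points to the forked end, z up. This point is in its upright blue grip tab, 36 mm above the blade's underside; tab 14 mm thick (y), 36 mm long (x), 5 to 58 mm above the underside. From here the blade reaches 31 mm back and 51 mm forward; 46 mm wide behind x = +4 mm, 24 mm wide ahead of it.
- fork_tip (a point): Middle between the ends of the fork's two prongs, half-way up the 5 mm blade. Prongs: 5 mm wide, the gap between them 14 mm wide and 12 mm deep.
- pin_a (a point): On the axis of the left steel roller pin, 2.3 mm above the top plate (half-way up a seated clip). Groove 14 mm diameter, 0 to 6 mm above the plate; above it the pin is 18 mm thick, up to 24 mm. Its lane runs from it along the unit's -x, between guide rails 5 mm high and 32 mm apart, 20 to 64 mm in front of the pin axis.
- pin_b (a point): On the axis of the middle steel roller pin, 2.3 mm above the top plate (half-way up a seated clip). Groove 14 mm diameter, 0 to 6 mm above the plate; above it the pin is 18 mm thick, up to 24 mm. Its lane runs from it along the unit's -x, between guide rails 5 mm high and 32 mm apart, 20 to 64 mm in front of the pin axis.
- pin_c (a point): On the axis of the right steel roller pin, 2.3 mm above the top plate (half-way up a seated clip). Groove 14 mm diameter, 0 to 6 mm above the plate; above it the pin is 18 mm thick, up to 24 mm. Its lane runs from it along the unit's -x, between guide rails 5 mm high and 32 mm apart, 20 to 64 mm in front of the pin axis.
- clip_a_centre (a point): Centre of the bore, half-way up, of the dark split clip in the left lane; absent in some starts. Lies flat, 26 mm wide, jaws 4.5 mm thick. Its mouth with two sprung jaws (+x, 15 mm out) faces the pin; the flat back of its 22 mm wide, 9 mm tall bridge is 19 mm behind; a 6 mm wide tab, 5 mm longer, fits between the fork's prongs. Pushed along +x with 4 to 10 N it snaps on, centre on the pin axis, 2 mm play.
- clip_b_centre (a point): Centre of the bore, half-way up, of the dark split clip in the middle lane; absent in some starts. Lies flat, 26 mm wide, jaws 4.5 mm thick. Its mouth with two sprung jaws (+x, 15 mm out) faces the pin; the flat back of its 22 mm wide, 9 mm tall bridge is 19 mm behind; a 6 mm wide tab, 5 mm longer, fits between the fork's prongs. Pushed along +x with 4 to 10 N it snaps on, centre on the pin axis, 2 mm play.
- clip_c_centre (a point): Centre of the bore, half-way up, of the dark split clip in the right lane; absent in some starts. Lies flat, 26 mm wide, jaws 4.5 mm thick. Its mouth with two sprung jaws (+x, 15 mm out) faces the pin; the flat back of its 22 mm wide, 9 mm tall bridge is 19 mm behind; a 6 mm wide tab, 5 mm longer, fits between the fork's prongs. Pushed along +x with 4 to 10 N it snaps on, centre on the pin axis, 2 mm play.
- cap_a_centre (a point): Centre, half-way up, of the loose orange protective cap on the left pin; absent in some starts. 30 x 30 mm, 34 mm tall, 30 g, open underneath (hole 22 x 22 mm, 28 mm deep); it stands on the top plate over the pin and must be lifted 26 mm to come off.
- cap_b_centre (a point): Centre, half-way up, of the loose orange protective cap on the middle pin; absent in some starts. 30 x 30 mm, 34 mm tall, 30 g, open underneath (hole 22 x 22 mm, 28 mm deep); it stands on the top plate over the pin and must be lifted 26 mm to come off.
- cap_c_centre (a point): Centre, half-way up, of the loose orange protective cap on the right pin; absent in some starts. 30 x 30 mm, 34 mm tall, 30 g, open underneath (hole 22 x 22 mm, 28 mm deep); it stands on the top plate over the pin and must be lifted 26 mm to come off.
- bottle_white: White capped bottle, 28 mm diameter, 44 mm tall, near the cap tray; stands loose, to be left alone. Origin at the centre of its underside.
- amber_vial: Brown vial with white cap, 22 mm diameter, 55 mm tall, behind the tool mat; stands loose, to be left alone. Origin at the centre of its underside.
- blue_vial: White vial with blue cap, 16 mm diameter, 41 mm tall, between the tool mat and the drive unit; stands loose, to be left alone. Origin at the centre of its underside.
- connector: Green terminal block, 13 x 32 x 15 mm, between the cap tray and the drive unit; stands loose, to be left alone. Origin at the centre of its underside.
Not all that is in view belongs to the job. What is shaped like the part that bears cap_b_centre but black or yellow is not meant.

How it is judged:
On the way, in this order (a step that is already met when the one before it is completed fails the run):
1. the isolator is OFF, its padlock holes lined up within 5 mm (horizontal distance between hasp_handle and hasp_base below 0.005 m), for 0.2 s.
2. every cap lies in the cap tray, with the isolator still off (horizontal distance between hasp_handle and hasp_base below 0.005 m and x of cap_a_centre in the frame of cap_tray between -0.024 and 0.024 m and y of cap_a_centre in the frame of cap_tray between -0.077 and 0.077 m and z of each of cap_a_centre, cap_b_centre, cap_c_centre in the frame of cap_tray below 0.027 m and x of cap_b_centre in the frame of cap_tray between -0.024 and 0.024 m and y of cap_b_centre in the frame of cap_tray between -0.077 and 0.077 m and x of cap_c_centre in the frame of cap_tray between -0.024 and 0.024 m and y of cap_c_centre in the frame of cap_tray between -0.077 and 0.077 m), for 0.2 s.
3. every clip has snapped round the groove of its pin (horizontal distance between clip_a_centre and pin_a below 0.0035 m and z of clip_a_centre in the frame of pin_a below 0.003 m and angle between each of clip_a_centre, clip_b_centre, clip_c_centre's own z axis and vertical below 0.15 rad and horizontal distance between clip_b_centre and pin_b below 0.0035 m and z of clip_b_centre in the frame of pin_b below 0.003 m and horizontal distance between clip_c_centre and pin_c below 0.0035 m and z of clip_c_centre in the frame of pin_c below 0.003 m), for 0.2 s.
At the end, for the whole second after the job is handed in: Padlock holes within 5 mm of each other; every cap at rest on the floor of the cap tray; every clip flat in its groove, centre within 3.5 mm of its pin axis; the fork upright on its blade, grip within 60 mm of the mat's centre; everything released (all of step 2 and all of step 3 and horizontal distance between fork_grip and mat_centre below 0.06 m and angle between fork_grip's own z axis and vertical below 0.1 rad and height (world z) of fork_grip below 0.042 m and linear speed of each of cap_a, cap_b, cap_c below 0.02 m/s); the robot touches nothing.
It fails at once if fingers touch a clip close to its pin (the fork must drive it home) ((contact force between clip_a and the fingers above 0.5 N and horizontal distance between clip_a_centre and pin_a below 0.02 m) or (contact force between clip_b and the fingers above 0.5 N and horizontal distance between clip_b_centre and pin_b below 0.02 m) or (contact force between clip_c and the fingers above 0.5 N and horizontal distance between clip_c_centre and pin_c below 0.02 m)).
It fails at once if a bystander (bottle, either vial, green terminal block) is moved by more than 30 mm (distance of any of bottle_white, amber_vial, blue_vial, connector from where it was at the start of the episode above 0.03 m).
Of clip_a, clip_b, clip_c only 2 to 3 are there at a start; the rules pass over those that are not, and their reading is None.
Of cap_a, cap_b, cap_c only 2 to 3 are there at a start; the rules pass over those that are not, and their reading is None.
At some moment in a run one of fork may be knocked a few centimetres aside while the robot is not near it.
Once in a run the grip may slacken for a moment while it holds something.
It also fails if it takes over 210 s, if anything falls off the work surface, if the arm or the gripper's body presses on something with over 40 N, if the wrist force passes 120 N, or if a joint passes its speed limit or range.

### The arm

A 7-joint arm with a two-finger parallel gripper is mounted at the origin on a cart in front of the work surface, level with it; the furniture and walls round the work are solid. World frame = base frame: x ahead of the robot, y to its left, z up, the work surface at z = 0. Lengths are in m, angles in rad, forces in N, time in s.
With the tool pointing down it reaches from about 0.4 to 0.85 m from the base axis. Payload 10.4 kg.
Tool frame: the origin (TCP) lies on the centre line of the jaws, within the pads' length; the fingertips stand 22 mm ahead of it and the grasp point (between the pads) lies 3 mm ahead of it; z points along the fingers, y is the direction in which the jaws open and shut (so a half turn about z gives the same grasp; the last joint's range is limited). The gripper opens to 85 mm and grips with 20 to 120 N. Pads are 22 mm wide; open, the fingers measure 114 mm over their backs; the gripper's body (76 mm by 85 mm) begins 54 mm behind the grasp point. The pads swing forward as they close: fully open they stand 13 mm farther back than shut.
Start: joints at [-1.315, 0.332, -0.065, 1.46, 0.022, 1.35, -0.088], TCP at [0.172, 0.601, 0.23] pointing down, gripper open.
Joint ranges: [-2.6, 2.6], [-0.5, 2.12], [-1.47, 1.34], [0.16, 2.42], [-1.27, 4.41], [0.06, 2.06], [-2.6, 2.6]. Speed limits (rad/s): [2.22, 2.22, 2.79, 2.79, 3.14, 3.14, 3.14].

### API

Orientations are given as a unit quaternion [x, y, z, w].
In Python, from workcell import manip gives the robot as it stands. The module is installed in compiled form; this text tells all that it offers.
- The arm moves only by the shell command python3 -m crank 'ROWS' [FORCE]. ROWS is JSON, a list of rows, each a list of 3 entries, a list of its own where there are three numbers: the opening, from -1 (shut) to 1 (fully open), then the shift along the tool's x, y, z normalised to -1 to 1, where 1 is 80 mm, then the turn, a rotation vector about the tool's x, y, z normalised to -1 to 1, where 1 is pi/4 rad. In form: [[jaw, [tx, ty, tz], [ax, ay, az]], ...]. A call has exactly 5 rows; each row shifts and turns the commanded pose from where the row before left it, along the tool's axes as they then stand; what a row does not reach is not made up. A row lasts 1/10 s, in which the tool goes at most 50 mm and 8.59 degrees, less where a joint would pass 70% of its speed; a pose out of reach is approached as far as the arm can. A call with a number of a shift or a turn outside -1 to 1 is refused whole. A call with a gripper value outside its range is refused whole. The fingers move at their own pace and stop on an object; FORCE is the grip in N (left out, the last holds). Time passes only in rows, so rows that do not move let the fingers close, or fill a call up. It gives the time, the measured TCP pose, the force and the opening at its end, in the units of the state.
- manip.get_obs(): the state, without advancing time (a new reading comes with each control period).
- manip.camera(name): name is "side" or "top" or "wrist"; returns the picture (480x640x3 uint8, blue, green, red); there is no depth.
- manip.camera_info(name): a dict with "K" (3x3 intrinsics, pixels), "k1" (the pictures are not rectified: a ray, as slopes to the right and down, at radius r is drawn at 1 + k1 r^2 times it, then the intrinsics apply), "camera_from_world" (4x4, takes a point from world to camera coordinates); the wrist camera has in their place "mount" (4x4, takes a point from camera to tool coordinates, whose origin is the TCP and whose axes are the flange's). Camera axes: x right, y down, z forward; pixel columns grow to the right and rows downward; lengths in m; the calibration is good to about 2 mm. A picture is of the moment at which its call begins: read the wrist's pose just before it. camera_info takes no time and is no camera call.
- manip.hand_in(): hands the job in, once; it reports no verdict.
The state is a dict: "clock": time; "joint_pos": joint angles; "joint_velocities": joint speeds; "tau": joint torques, N m; "position": TCP position; "ee_rot": TCP orientation; "ft_force": force on the tool from outside, world axes, zero at the start; "torque": the same for the moment, N m; "grip_width": opening from 0.0 (shut) to 1.0 (fully open).
Only numpy, scipy, OpenCV 4.12 (cv2) and the standard library are available. Lean on these libraries where they do the work, as an engineer would, in place of code of your own. Each camera call takes 0.05 s, during which the arm holds its last target.

## Working session

There is one attempt and no reset: what is moved stays moved. The work goes in short steps, Python scripts to look and compute and a shell command to move; the robot and the scene stay as the last step left them, time stands still between calls to the robot, and variables do not carry over. Pictures are saved under pics/ and viewed, and the job is handed in when it is done.

```bash
ls; mkdir -p pics; python3 - <<'E'
from workcell import manip
import cv2,numpy as np
np.set_printoptions(precision=4,suppress=True)
for n in ["side","top","wrist"]:
    print(n,manip.camera_info(n))
print(manip.get_obs())
for n in ["side","top","wrist"]:
    cv2.imwrite(f"pics/{n}0.png",manip.camera(n))
E
```

```text
pics
side {'K': array([[588.3361,   0.    , 322.6211],
       [  0.    , 588.3361, 244.6602],
       [  0.    ,   0.    ,   1.    ]]), 'k1': 0.06791518459035939, 'camera_from_world': array([[-0.9754,  0.2203, -0.0081,  0.5765],
       [ 0.1532,  0.6511, -0.7433,  0.0381],
       [-0.1585, -0.7263, -0.6689,  1.5718],
       [ 0.    ,  0.    ,  0.    ,  1.    ]])}
top {'K': array([[443.6817,   0.    , 322.7668],
       [  0.    , 443.6817, 242.7464],
       [  0.    ,   0.    ,   1.    ]]), 'k1': -0.06302650273316401, 'camera_from_world': array([[-0.0013, -1.    , -0.0049, -0.0552],
       [-0.9872,  0.0021, -0.1595,  0.6087],
       [ 0.1595,  0.0046, -0.9872,  0.9136],
       [ 0.    ,  0.    ,  0.    ,  1.    ]])}
wrist {'K': array([[404.3595,   0.    , 318.8057],
       [  0.    , 404.3595, 242.7769],
       [  0.    ,   0.    ,   1.    ]]), 'k1': -0.043003810423337736, 'mount': array([[ 0.0014, -0.9536, -0.3011,  0.0756],
       [ 1.    ,  0.0012,  0.0006,  0.0006],
       [-0.0002, -0.3011,  0.9536, -0.1438],
       [ 0.    ,  0.    ,  0.    ,  1.    ]])}
{'clock': 0.0, 'joint_pos': array([-1.3146,  0.3329, -0.0647,  1.461 ,  0.0216,  1.3499, -0.0885]), 'joint_velocities': array([ 0.0028, -0.0017,  0.0007,  0.0001, -0.0006,  0.0002, -0.0003]), 'tau': array([  0.0003, -62.5443,   0.0494, -39.1603,   0.0162,   0.0098,
        -0.    ]), 'position': array([0.1719, 0.6005, 0.2287]), 'ee_rot': array([ 0.139 ,  0.9903, -0.0007, -0.0001]), 'ft_force': array([ 0.3408, -0.0901, -0.9101]), 'torque': array([-0.0114,  0.0471, -0.0419]), 'grip_width': 1.001215771423553}
```

View pics/top0.png

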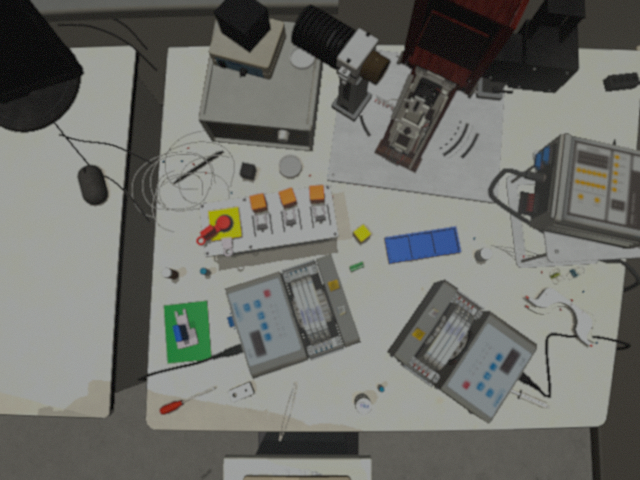

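View pics/side0.png

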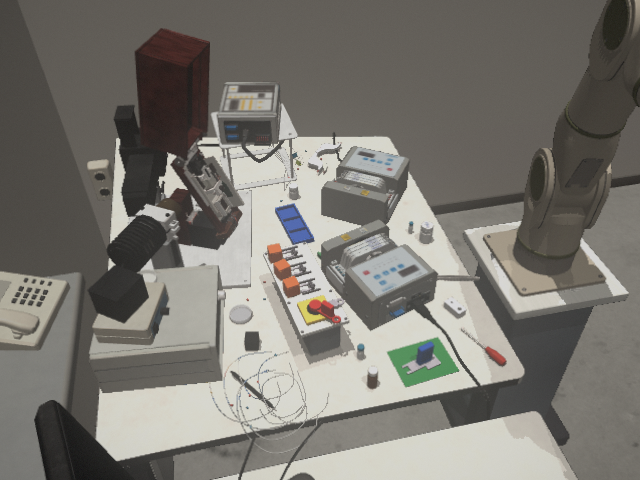

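View pics/wrist0.png

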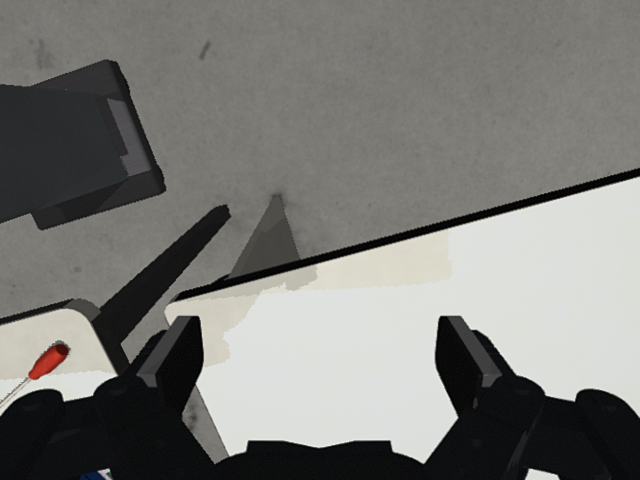

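The top view shows orange caps at about (258,202), (287,197) and (317,193). The look-alikes are a yellow block at (362,233) and black ones at (248,171). The tray is at (422,245), the mat with the fork at (187,332), and the isolator at (220,228). I'll crop in for a closer check.

```bash
cat > h.py <<'E'
from workcell import manip
import cv2,numpy as np
from scipy.spatial.transform import Rotation as R
np.set_printoptions(precision=4,suppress=True)
def ray(name,uv,wp=None):
    ci=manip.camera_info(name);K=ci['K']
    d=np.array([(uv[0]-K[0,2])/K[0,0],(uv[1]-K[1,2])/K[1,1]])
    s=d.copy()
    for _ in range(20): s=d/(1+ci['k1']*(s@s))
    v=np.array([s[0],s[1],1.])
    if name=='wrist':
        p,q=wp;M=ci['mount'];Rt=R.from_quat(q).as_matrix()
        return p+Rt@M[:3,3], Rt@M[:3,:3]@v
    T=ci['camera_from_world'];return -T[:3,:3].T@T[:3,3], T[:3,:3].T@v
def onz(name,uv,z,wp=None):
    o,v=ray(name,uv,wp);return o+v*(z-o[2])/v[2]
def proj(name,P,wp=None):
    ci=manip.camera_info(name);K=ci['K'];P=np.asarray(P,float)
    if name=='wrist':
        p,q=wp;M=ci['mount'];t=R.from_quat(q).as_matrix().T@(P-p);c=M[:3,:3].T@(t-M[:3,3])
    else:
        T=ci['camera_from_world'];c=T[:3,:3]@P+T[:3,3]
    s=c[:2]/c[2];s=s*(1+ci['k1']*(s@s));return K[:2,:2]@s+K[:2,2]
def tri(rs):
    A=np.zeros((3,3));b=np.zeros(3)
    for o,v in rs:
        v=v/np.linalg.norm(v);M=np.eye(3)-np.outer(v,v);A+=M;b+=M@o
    return np.linalg.solve(A,b)
def snap(name,fn):
    o=manip.get_obs();wp=(o['position'],o['ee_rot']);im=manip.camera(name);cv2.imwrite('pics/'+fn,im);return im,wp
def blobs(im,lo,hi,amin=20):
    h=cv2.cvtColor(im,cv2.COLOR_BGR2HSV);m=cv2.inRange(h,np.array(lo),np.array(hi))
    n,l,s,c=cv2.connectedComponentsWithStats(m)
    return [(c[i],s[i]) for i in range(1,n) if s[i][4]>=amin],m
def delta(target,q=None):
    """rows in tool axes to get to target pos"""
    o=manip.get_obs();Rt=R.from_quat(o['ee_rot'])
    d=Rt.inv().apply(np.array(target)-o['position'])/0.08
    r=None
    if q is not None:
        r=(Rt.inv()*R.from_quat(q)).as_rotvec()/(np.pi/4)
    return d,r
E
python3 - <<'E'
from h import *
t=cv2.imread('pics/top0.png');s=cv2.imread('pics/side0.png')
cv2.imwrite('pics/c1.png',cv2.resize(t[170:280,180:350],None,fx=4.5,fy=4.5,interpolation=cv2.INTER_CUBIC))
cv2.imwrite('pics/c2.png',cv2.resize(s[230:360,240:360],None,fx=4.5,fy=4.5,interpolation=cv2.INTER_CUBIC))
for nm,im in(('top',t),('side',s)):
  for col,lo,hi in (('orange',(5,150,120),(16,255,255)),('yellow',(22,150,120),(32,255,255)),('red',(0,180,120),(4,255,255)),('blue',(105,120,60),(125,255,255)),('green',(45,120,60),(80,255,255))):
    for c,st in blobs(im,lo,hi)[0]: print(nm,col,c,st)
E
```

```text
top orange [316.2845 192.    ] [310 186  14  14 116]
top orange [286.6591 195.3068] [280 189  15  16  88]
top orange [256.8351 201.0825] [250 194  16  15  97]
top yellow [226.3748 222.4816] [209 208  32  33 515]
top yellow [361.7628 233.0321] [354 225  16  17 156]
top yellow [333.4444 283.3056] [329 280   9   8  36]
top yellow [416.7073 334.3415] [413 330   9  10  41]
top red [220.4667 222.6667] [215 217  13  14  90]
top red [206.2564 230.5385] [202 226  11  11  39]
top red [170.0375 406.8125] [161 402  20  11  80]
top blue [545.7966 153.8814] [543 148   6  13  59]
top blue [538.1765 159.5686] [536 153   6  14  51]
top blue [421.9943 244.8361] [ 385  228   75   35 1751]
top blue [230.5714 321.1905] [228 317   6   9  21]
top blue [177.7959 332.8367] [174 325   9  16  98]
top green [188.3435 332.3037] [ 165  302   46   61 1735]
side orange [274.2063 248.127 ] [269 245  12   8  63]
side orange [281.5467 264.3867] [275 260  14  10  75]
side orange [290.4105 281.6421] [284 277  14  11  95]
side blue [293.6052 224.6905] [276 207  38  35 504]
side blue [425.8154 345.9538] [419 342  14   9  65]
```

View pics/c1.png

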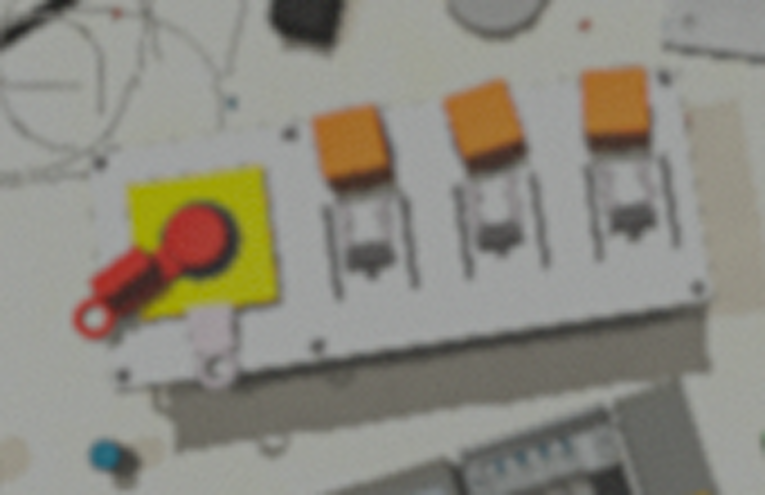

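View pics/c2.png

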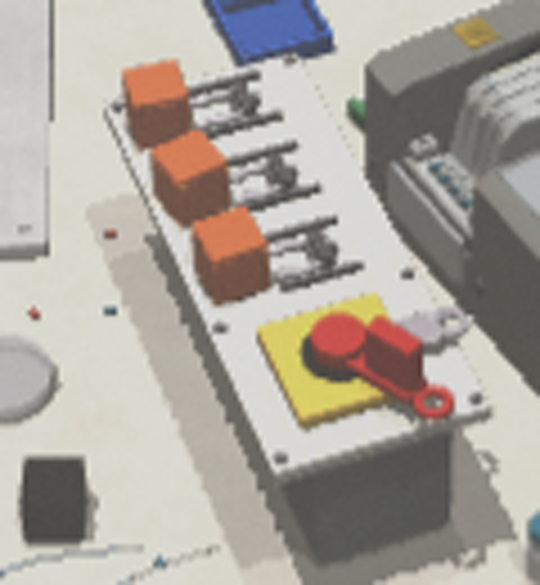

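```bash
python3 - <<'E'
from h import *
f=lambda u,v:(180+(u+.5)/4.5-.5,170+(v+.5)/4.5-.5)
caps=[onz('top',f(*p),.144) for p in((353,143),(484,119),(616,103))]
for c in caps: print('cap',c)
cor=[onz('top',f(*p),.110) for p in((92,160),(676,66),(712,288),(115,392))]
for c in cor: print('corner',c)
print('disc',onz('top',f(198,235),.14),'hole',onz('top',f(95,318),.13),'hasp',onz('top',f(217,370),.125))
for n,p in dict(tray=(422,245)).items(): print(n,onz('top',p,.01))
print('mat',onz('top',(188.3,332.3),.002),'tab',onz('top',(177.8,332.8),.05), onz('side',(425.8,346),.04))
for n,p,z in (('bottle',(482,255),.04),('amber',(171,272),.05),('bluev',(204,271),.04),('conn',(357,267),.015),('conn',(357,267),.0)): print(n,onz('top',p,z))
c=np.mean(caps,0)
d=caps[0]-caps[2];yaw=np.arctan2(-d[0],d[1]);print('yaw caps',yaw)
for a,b in((1,0),(2,3)):
  d=cor[b]-cor[a];print(np.arctan2(-d[0],d[1]),np.linalg.norm(d))
for a,b in((0,3),(1,2)):
  d=cor[a]-cor[b];print(np.arctan2(d[1],d[0]),np.linalg.norm(d))
E
```

```text
cap [0.6767 0.0718 0.144 ]
cap [0.6874 0.014  0.144 ]
cap [ 0.6945 -0.0443  0.144 ]
corner [0.6781 0.1975 0.11  ]
corner [ 0.7216 -0.0713  0.11  ]
corner [ 0.6175 -0.0872  0.11  ]
corner [0.5704 0.1823 0.11  ]
disc [0.6363 0.1401 0.14  ] hole [0.601  0.1872 0.13  ] hasp [0.5783 0.1329 0.125 ]
tray [ 0.6092 -0.2803  0.01  ]
mat [0.4149 0.2435 0.002 ] tab [0.4156 0.2514 0.05  ] [0.4095 0.2357 0.04  ]
bottle [ 0.582  -0.4054  0.04  ]
amber [0.545  0.2722 0.05  ]
bluev [0.5482 0.2028 0.04  ]
conn [ 0.5592 -0.1322  0.015 ]
conn [ 0.5608 -0.1333  0.    ]
yaw caps 0.15207348110242816
0.16036710558554787 0.2723750788017927
0.172669999839493 0.27358629012270796
0.14054856655222694 0.10869255818412193
0.15121796932717788 0.10530980230157681
```

```bash
cat >> h.py <<'E'
def qdown(xdeg):
    n=np.radians(xdeg/2);return np.array([np.cos(n),np.sin(n),0,0])
def st():
    o=manip.get_obs();Rt=R.from_quat(o['ee_rot']).as_matrix()
    print('t %.2f'%o['clock'],'pos',o['position'],'xdeg %.2f'%(np.degrees(np.arctan2(Rt[1,0],Rt[0,0]))%360),'z',Rt[:,2],'F',o['ft_force'],'w %.3f'%o['grip_width'],'j',o['joint_pos'])
def plan(target,xdeg=None):
    d,r=delta(target,None if xdeg is None else qdown(xdeg));print('d',d,'r',r)
E
python3 -c "
from h import *
st();plan([.60,.15,.36],188.9)"
```

```text
t 0.15 pos [0.1719 0.6006 0.2289] xdeg 164.03 z [-0.0003 -0.001  -1.    ] F [0.7316 0.249  0.1926] w 1.000 j [-1.3146  0.3327 -0.0647  1.4607  0.0216  1.3499 -0.0885]
d [-6.6944 -3.9445 -1.6343] r [-0.0013 -0.0003 -0.5527]
```

```bash
python3 -m crank '[[1,[0,0,-0.54],[0,0,0]],[1,[0,0,-0.54],[0,0,0]],[1,[0,0,-0.54],[0,0,0]],[1,[-0.4,-0.24,0],[0,0,0]],[1,[-0.4,-0.24,0],[0,0,0]]]' 20
python3 -m crank '[[1,[-0.48,-0.28,0],[0,0,0]],[1,[-0.48,-0.28,0],[0,0,0]],[1,[-0.48,-0.28,0],[0,0,0]],[1,[-0.48,-0.28,0],[0,0,0]],[1,[-0.48,-0.28,0],[0,0,0]]]'
python3 -m crank '[[1,[-0.48,-0.28,0],[0,0,0]],[1,[-0.48,-0.28,0],[0,0,0]],[1,[-0.48,-0.28,0],[0,0,0]],[1,[-0.48,-0.28,0],[0,0,0]],[1,[-0.48,-0.28,0],[0,0,0]]]'
python3 -m crank '[[1,[-0.4,-0.24,0],[0,0,-0.1]],[1,[0,0,0],[0,0,-0.15]],[1,[0,0,0],[0,0,-0.15]],[1,[0,0,0],[0,0,-0.15]],[1,[0,0,0],[0,0,0]]]'
python3 -c "
from h import *
st();plan([.60,.15,.36],188.9);snap('wrist','w1.png')"
```

```text
clock: 0.65
position: [0.2228, 0.5465, 0.3601]
ee_rot: [0.138, 0.99, 0.001, 0.0]
ft_force: [0.6, -0.6, -0.5]
grip_width: 1.003
clock: 1.15
position: [0.3777, 0.3842, 0.359]
ee_rot: [0.139, 0.99, 0.0, -0.0]
ft_force: [-1.0, 1.1, 0.3]
grip_width: 0.998
clock: 1.65
position: [0.5314, 0.2238, 0.359]
ee_rot: [0.139, 0.99, 0.0, -0.0]
ft_force: [1.4, 1.2, 0.3]
grip_width: 1.0
clock: 2.15
position: [0.5559, 0.198, 0.3588]
ee_rot: [-0.077, 0.997, -0.0, -0.0]
ft_force: [-0.2, 0.1, -0.3]
grip_width: 1.002
t 2.15 pos [0.5559 0.198  0.3588] xdeg 188.88 z [-0.0006 -0.0001 -1.    ] F [-0.1532  0.0566 -0.3477] w 1.002 j [-0.6558  0.22    0.292   1.3471 -0.063   1.5841  1.3544]
d [-0.4521 -0.6775 -0.0155] r [-0.     -0.0007 -0.0005]
```

View pics/w1.png

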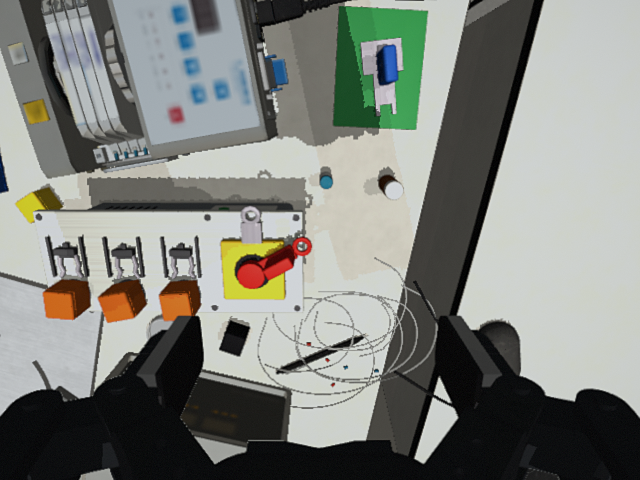

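```bash
python3 - <<'E'
from h import *
t=cv2.imread('pics/w1.png')
cv2.imwrite('pics/c3.png',cv2.resize(t[195:325,20:200],None,fx=4.4,fy=4.4,interpolation=cv2.INTER_CUBIC))
cv2.imwrite('pics/c4.png',cv2.resize(t[195:325,190:330],None,fx=4.4,fy=4.4,interpolation=cv2.INTER_CUBIC))
E
```

```text
(no output)
```

View pics/c3.png

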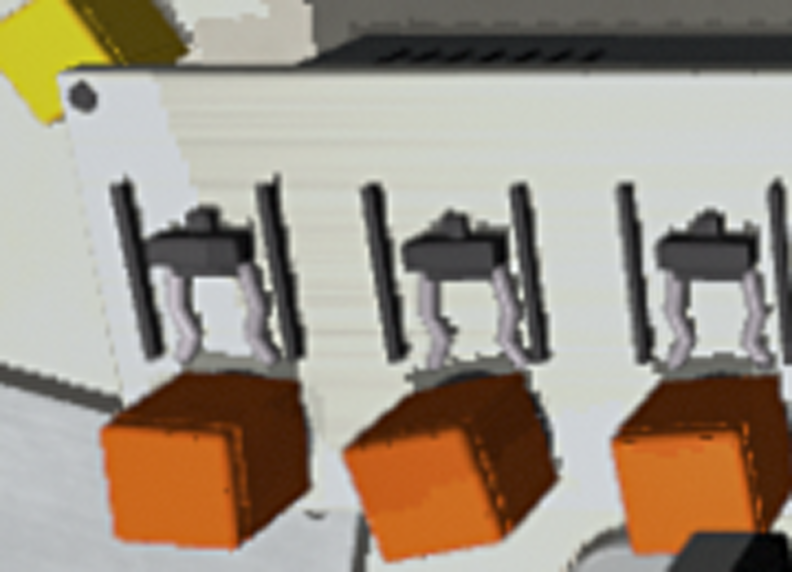

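View pics/c4.png

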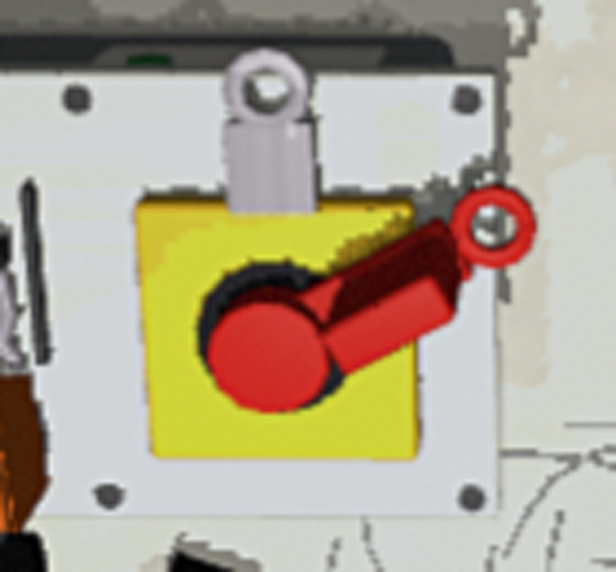

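```bash
cat > m.py <<'E'
from h import *
wp=(np.array([0.5559,0.198,0.3588]),qdown(188.88))
f3=lambda u,v:(20+(u+.5)/4.4-.5,195+(v+.5)/4.4-.5)
f4=lambda u,v:(190+(u+.5)/4.4-.5,195+(v+.5)/4.4-.5)
W=lambda p,z:onz('wrist',p,z,wp)
FR=W(f3(62,72),.11);FL=W(f4(495,72),.11);BL=W(f4(497,517),.11)
print('FR,FL,BL',FR,FL,BL)
d=FL-FR;y1=np.arctan2(-d[0],d[1]);d=BL-FL;y2=np.arctan2(d[1],d[0]);print(y1,y2,np.linalg.norm(FL-FR),np.linalg.norm(BL-FL))
ya=y1;X=np.array([np.cos(ya),np.sin(ya)]);Y=np.array([-X[1],X[0]])
for P,x,y in((FR,-60,-90),(FL,-60,185),(BL,52,185)): print('org',P[:2]-X*x/1e3-Y*y/1e3)
b=[W(f4(*p),.12) for p in((137,200),(412,204),(418,458),(153,457))]
print('base c',np.mean(b,0), 'org', np.mean(b,0)[:2]-Y*.135)
t=[f4(*p) for p in((330,332),(435,280),(455,312),(345,373))]
for z in(.14,.15,.16,.17):
  q=[W(p,z) for p in t];print(z,np.mean(q,0),'len',np.linalg.norm((q[1]-q[0]+q[2]-q[3])/2),'th',np.linalg.norm((q[3]-q[0]+q[2]-q[1])/2))
print('hole',W(f4(490,224),.13),'hasp',W(f4(267,90),.13))
s=lambda u,v:(240+(u+.5)/4.5-.5,230+(v+.5)/4.5-.5)
print('finTop tri',tri([ray('side',s(396,337)),ray('wrist',np.mean(t,0),wp)]))
print('hole tri',tri([ray('side',s(434,401)),ray('wrist',f4(490,224),wp)]))
print('hasp tri',tri([ray('side',s(452,322)),ray('wrist',f4(267,90),wp)]))
for n,p in dict(c=((105,425),(230,430),(238,547),(115,538)),b=((343,450),(460,430),(505,537),(385,562)),a=((613,437),(738,432),(758,535),(632,553))).items():
  q=[W(f3(*u),.144) for u in p];e=q[1]-q[0]+q[2]-q[3];print('cap',n,np.mean(q,0),np.degrees(np.arctan2(e[1],e[0]))%90)
E
python3 m.py
```

```text
FR,FL,BL [ 0.6154 -0.0856  0.11  ] [0.5736 0.1842 0.11  ] [0.6839 0.2007 0.11  ]
0.15357458033715762 0.14814914309987814 0.273000455763681 0.11153442730064436
org [0.6609 0.0125]
org [0.6612 0.0106]
org [0.6609 0.0099]
base c [0.6399 0.144  0.12  ] org [0.6606 0.0106]
0.14 [0.6259 0.17   0.14  ] len 0.027294946887994487 th 0.00924418757087636
0.15 [0.6219 0.1705 0.15  ] len 0.026542189767319143 th 0.008989245582991566
0.16 [0.6179 0.1709 0.16  ] len 0.025789432646643753 th 0.008734303595106801
0.17 [0.6139 0.1714 0.17  ] len 0.025036675525968378 th 0.008479361607221948
hole [0.603  0.1881 0.13  ] hasp [0.5805 0.1364 0.13  ]
finTop tri [0.6179 0.1712 0.1588]
hole tri [0.6033 0.1882 0.1285]
hasp tri [0.5818 0.1358 0.1227]
cap c [ 0.6979 -0.0422  0.144 ] 6.027241083966047
cap b [0.6907 0.0156 0.144 ] 20.642101528442453
cap a [0.6796 0.0746 0.144 ] 14.977164497964935
```

```bash
python3 -m crank '[[0,[0,0,0.4],[0,0,0.18]],[0,[0,0,0.2],[0,0,0.18]],[0,[0,0,0],[0,0,0.18]],[0,[0,0,0],[0,0,0.18]],[0,[0,0,0],[0,0,0.18]]]'
python3 -m crank '[[0,[0,0,0],[0,0,0.18]],[0,[0,0,0],[0,0,0.18]],[0,[0,0,0],[0,0,0.05]],[0,[0,0,0],[0,0,0]],[0,[0,0,0],[0,0,0]]]'
python3 -c "
from h import *
st();plan([.618,.171,.158],130)"
```

```text
clock: 2.7
position: [0.5558, 0.1981, 0.3109]
ee_rot: [0.278, 0.961, -0.0, -0.0]
ft_force: [0.2, -0.3, 0.1]
grip_width: 0.498
clock: 3.2
position: [0.5559, 0.1982, 0.3111]
ee_rot: [0.424, 0.906, -0.0, -0.0]
ft_force: [0.1, 0.2, -0.1]
grip_width: 0.498
t 3.20 pos [0.5559 0.1982 0.3111] xdeg 129.82 z [-0.0001  0.     -1.    ] F [ 0.0658  0.1842 -0.1236] w 0.498 j [-0.7427  0.2271  0.3928  1.4452 -0.0867  1.4864  0.3434]
d [-0.7585  0.3792  1.9131] r [-0.0001 -0.0001 -0.004 ]
```

```bash
python3 -m crank '[[0,[-0.38,0.19,0.3],[0,0,0]],[0,[-0.38,0.19,0.3],[0,0,0]],[0,[0,0,0.4],[0,0,0]],[0,[0,0,0],[0,0,0]],[0,[0,0,0],[0,0,0]]]'
python3 -c "
from h import *
snap('wrist','w2.png');st();plan([.618,.171,.158],130)"
```

```text
clock: 3.7
position: [0.6179, 0.1713, 0.2316]
ee_rot: [0.424, 0.906, -0.0, -0.0]
ft_force: [-0.5, 0.4, 0.9]
grip_width: 0.5
t 3.75 pos [0.6183 0.1716 0.2328] xdeg 129.88 z [ 0.0013  0.0011 -1.    ] F [-0.1135  0.0129  0.5068] w 0.502 j [-0.6514  0.3788  0.4132  1.4306 -0.1531  1.3622  0.4631]
d [-0.003  -0.0098  0.9355] r [ 0.0022  0.     -0.0027]
```

View pics/w2.png

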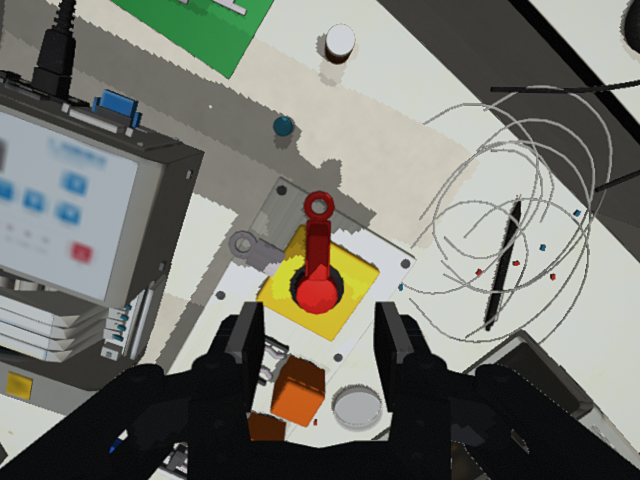

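The handle is lined up between the jaws, with the fin at (317,250) and the padlock hole at (319,207). I'll descend and grip it.

```bash
python3 -m crank '[[0,[0,0,0.35],[0,0,0]],[0,[0,0,0.35],[0,0,0]],[0,[0,0,0.23],[0,0,0]],[-1,[0,0,0],[0,0,0]],[-1,[0,0,0],[0,0,0]]]' 20
python3 -m crank '[[-1,[0,0,0],[0,0,0]],[-1,[0,0,0],[0,0,0]],[-1,[0,0,0],[0,0,0]],[-1,[0,0,0],[0,0,0]],[-1,[0,0,0],[0,0,0]]]'
python3 -c "
from h import *
st()"
```

```text
clock: 4.25
position: [0.6189, 0.1716, 0.159]
ee_rot: [0.424, 0.906, 0.001, 0.001]
ft_force: [0.7, 0.5, 0.1]
grip_width: 0.167
clock: 4.75
position: [0.6183, 0.1708, 0.1569]
ee_rot: [0.424, 0.906, 0.0, 0.0]
ft_force: [1.0, -0.5, 0.6]
grip_width: -0.002
t 4.75 pos [0.6183 0.1708 0.1569] xdeg 129.82 z [ 0.0001  0.0001 -1.    ] F [ 1.0181 -0.5157  0.5559] w -0.002 j [-0.6433  0.429   0.3996  1.5273 -0.1733  1.2203  0.4784]
```

```bash
python3 -c "
from h import *
snap('wrist','w3.png');i,_=snap('side','s3.png');snap('top','t3.png')
cv2.imwrite('pics/s3c.png',cv2.resize(i[200:370,230:390],None,fx=3.5,fy=3.5))"
```

```text
(no output)
```

View pics/w3.png

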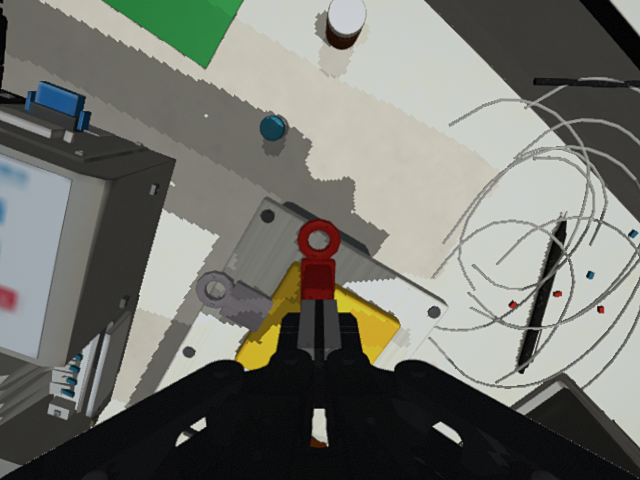

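View pics/s3c.png

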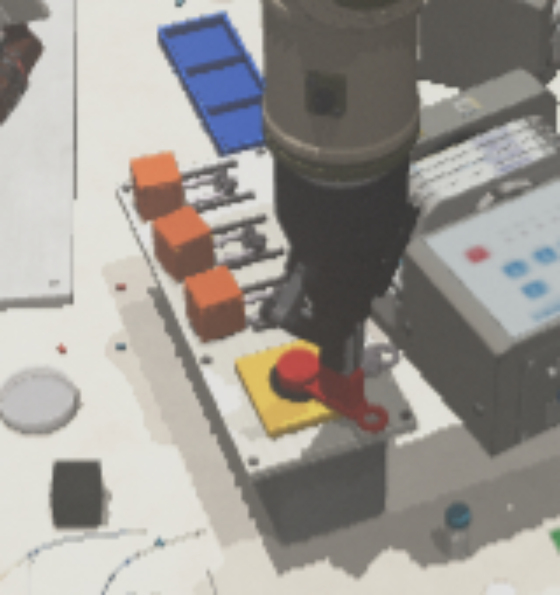

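```bash
python3 - <<'E'
from h import *
st()
o=manip.get_obs();wp=(o['position'],o['ee_rot'])
print('ring now',onz('wrist',(319,239),.1285,wp))
wp2=(np.array([.6183,.1716,.2328]),o['ee_rot'])
print('ring w2',onz('wrist',(319,207),.1285,wp2))
t=cv2.imread('pics/w2.png')
cv2.imwrite('pics/c5.png',cv2.resize(t[180:330,230:400],None,fx=4.4,fy=4.4,interpolation=cv2.INTER_CUBIC))
t=cv2.imread('pics/w3.png')
cv2.imwrite('pics/c6.png',cv2.resize(t[210:380,230:410],None,fx=4.4,fy=4.4,interpolation=cv2.INTER_CUBIC))
for P in [(.618,.171,.159),(.618,.171,.135)]:print(proj('wrist',P,wp2),proj('wrist',P,wp))
E
```

```text
t 4.90 pos [0.6182 0.1708 0.1567] xdeg 129.83 z [-0.0001  0.     -1.    ] F [ 0.2335 -0.2331 -0.141 ] w 0.002 j [-0.6433  0.4291  0.3995  1.5274 -0.1732  1.2202  0.4784]
ring now [0.6042 0.19   0.1285]
ring w2 [0.6058 0.189  0.1285]
[315.1899 255.8723] [314.9497 319.1393]
[315.519  243.1647] [315.439 293.367]
```

View pics/c5.png

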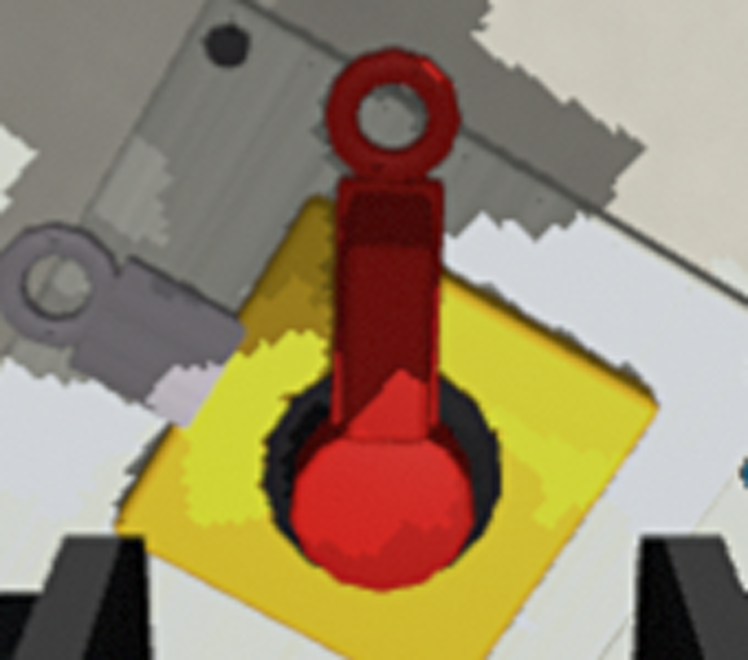

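View pics/c6.png

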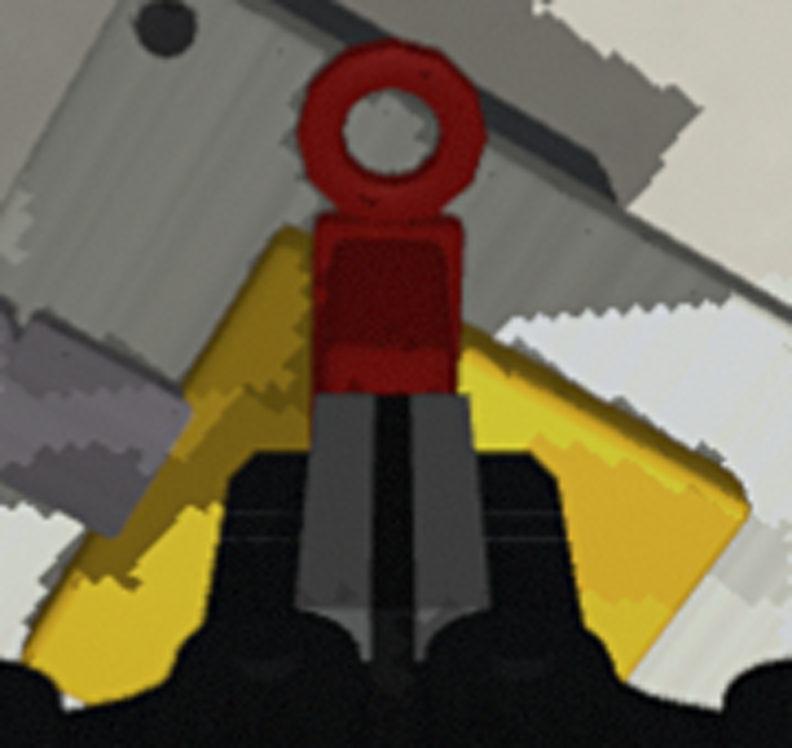

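```bash
python3 - <<'E'
from h import *
o=manip.get_obs();wp3=(o['position'],o['ee_rot'])
wp2=(np.array([.6183,.1716,.2328]),o['ee_rot'])
wp1=(np.array([0.5559,0.198,0.3588]),qdown(188.88))
f4=lambda u,v:(190+(u+.5)/4.4-.5,195+(v+.5)/4.4-.5)
print(tri([ray('wrist',(318.2,256.8),wp2),ray('wrist',f4(391,324),wp1)]))
print('outer edge',tri([ray('wrist',(318.2,235),wp2),ray('wrist',(318.2,289.5),wp3)]))
print('outer edge w1w2',tri([ray('wrist',(318.2,235),wp2),ray('wrist',f4(446,298),wp1)]))
print('pad edge',proj('wrist',wp3[0]+R.from_quat(wp3[1]).apply([.011,0,.022]),wp3))
E
```

```text
[0.6198 0.1712 0.1548]
outer edge [0.6115 0.1811 0.1576]
outer edge w1w2 [0.611  0.1819 0.1576]
pad edge [315.539  270.7765]
```

The pads closed fully (width 0), and in the image their tips sit just above the fin top. They reach less far forward than I assumed. I'll open, go 10 mm lower and retry.

```bash
python3 -m crank '[[0,[0,0,0],[0,0,0]],[0,[0,0,0],[0,0,0]],[0,[0,0,0],[0,0,0]],[0,[0,0,0.07],[0,0,0]],[0,[0,0,0.05],[0,0,0]]]' 20
python3 -m crank '[[-1,[0,0,0],[0,0,0]],[-1,[0,0,0],[0,0,0]],[-1,[0,0,0],[0,0,0]],[-1,[0,0,0],[0,0,0]],[-1,[0,0,0],[0,0,0]]]'
python3 -c "
from h import *
st();i,_=snap('wrist','w4.png');cv2.imwrite('pics/c7.png',cv2.resize(i[210:380,230:410],None,fx=3.5,fy=3.5,interpolation=cv2.INTER_CUBIC))"
```

```text
clock: 5.4
position: [0.6181, 0.1708, 0.1465]
ee_rot: [0.424, 0.906, -0.0, -0.0]
ft_force: [-0.4, 0.4, -0.0]
grip_width: 0.5
clock: 5.9
position: [0.6177, 0.1705, 0.147]
ee_rot: [0.424, 0.906, -0.0, -0.001]
ft_force: [-5.8, -2.2, 1.0]
grip_width: 0.136
t 5.90 pos [0.6177 0.1705 0.147 ] xdeg 129.81 z [-0.0014 -0.0004 -1.    ] F [-5.8488 -2.1783  0.9646] w 0.136 j [-0.6418  0.4369  0.3976  1.5383 -0.1765  1.2034  0.4807]
```

View pics/c7.png

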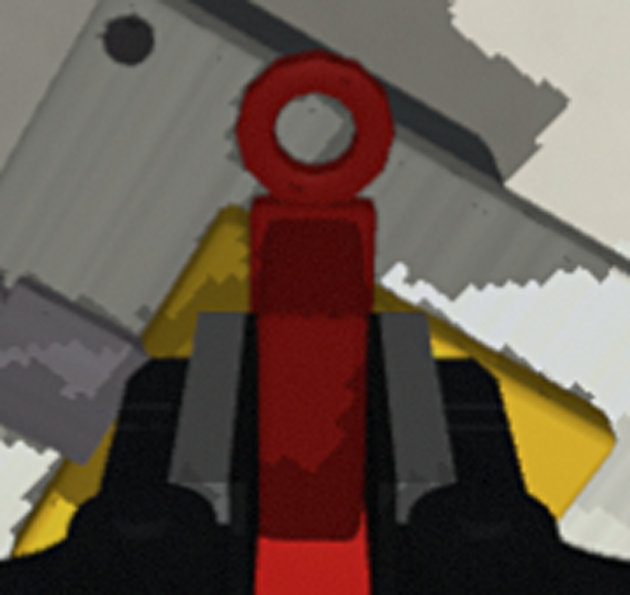

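```bash
python3 -m crank '[[-1,[-0.0014,-0.035,0],[0,0,-0.102]],[-1,[-0.0014,-0.035,0],[0,0,-0.102]],[-1,[-0.0014,-0.035,0],[0,0,-0.102]],[-1,[-0.0014,-0.035,0],[0,0,-0.102]],[-1,[-0.0014,-0.035,0],[0,0,-0.102]]]'
python3 -m crank '[[-1,[-0.0014,-0.035,0],[0,0,-0.102]],[-1,[-0.0014,-0.035,0],[0,0,-0.102]],[-1,[-0.0014,-0.035,0],[0,0,-0.102]],[-1,[-0.0014,-0.035,0],[0,0,-0.102]],[-1,[-0.0014,-0.035,0],[0,0,-0.102]]]'
python3 -m crank '[[-1,[0,0,0],[0,0,0]],[-1,[0,0,0],[0,0,0]],[-1,[0,0,0],[0,0,0]],[-1,[0,0,0],[0,0,0]],[-1,[0,0,0],[0,0,0]]]'
python3 -c "
from h import *
st();i,_=snap('wrist','w5.png');cv2.imwrite('pics/c8.png',cv2.resize(i[210:380,230:410],None,fx=3.5,fy=3.5,interpolation=cv2.INTER_CUBIC))"
```

```text
clock: 6.45
position: [0.6087, 0.1597, 0.147]
ee_rot: [0.234, 0.972, -0.0, -0.001]
ft_force: [-5.8, -2.3, 2.8]
grip_width: 0.135
clock: 6.95
position: [0.6046, 0.1462, 0.147]
ee_rot: [0.036, 0.999, -0.0, -0.001]
ft_force: [-7.7, -1.8, 2.8]
grip_width: 0.132
clock: 7.45
position: [0.6047, 0.1458, 0.147]
ee_rot: [0.038, 0.999, -0.0, -0.001]
ft_force: [-8.7, -2.4, 3.4]
grip_width: 0.133
t 7.45 pos [0.6047 0.1458 0.147 ] xdeg 175.70 z [-0.0026 -0.0009 -1.    ] F [-8.6581 -2.419   3.398 ] w 0.133 j [-0.5215  0.3857  0.269   1.5853 -0.1078  1.1879  1.265 ]
```

View pics/c8.png

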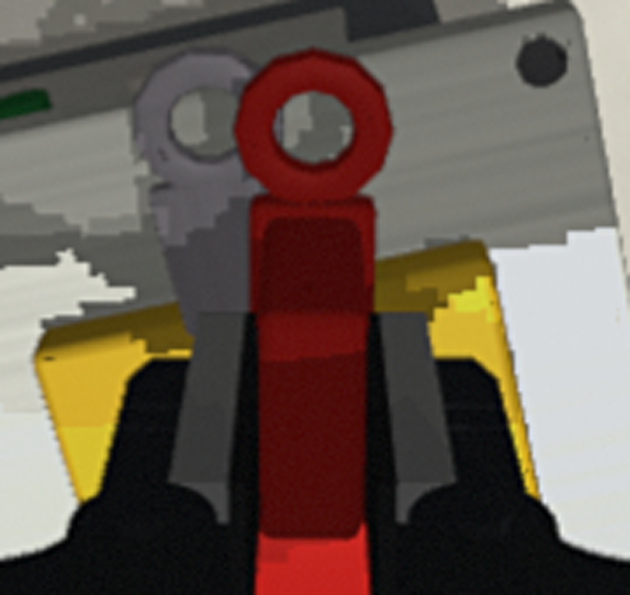

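The holes are still about 13 mm (13°) apart: the handle hole is at (313,125) in the crop and the hasp hole at (205,125). I'll keep turning.

```bash
python3 -m crank '[[-1,[-0.0014,-0.035,0],[0,0,-0.1]],[-1,[-0.0014,-0.035,0],[0,0,-0.1]],[-1,[-0.0014,-0.03,0],[0,0,-0.09]],[-1,[0,0,0],[0,0,0]],[-1,[0,0,0],[0,0,0]]]'
python3 -c "
from h import *
st();i,_=snap('wrist','w6.png');cv2.imwrite('pics/c9.png',cv2.resize(i[210:380,230:410],None,fx=3.5,fy=3.5,interpolation=cv2.INTER_CUBIC))"
```

```text
clock: 8.0
position: [0.6049, 0.1377, 0.147]
ee_rot: [-0.076, 0.997, -0.0, -0.001]
ft_force: [-8.8, -3.4, 5.0]
grip_width: 0.129
t 8.00 pos [0.6049 0.1377 0.147 ] xdeg 188.75 z [-0.0028 -0.0008 -1.    ] F [-8.7745 -3.3801  5.0314] w 0.129 j [-0.4829  0.3806  0.235   1.5881 -0.0934  1.1869  1.4948]
```

View pics/c9.png

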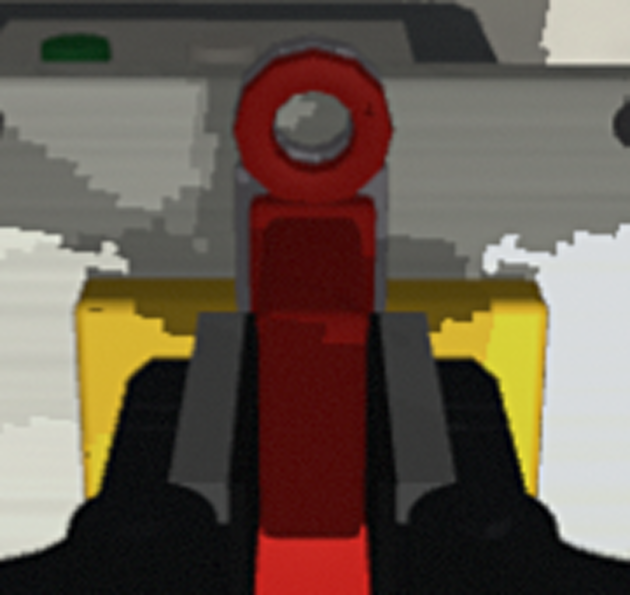

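The holes line up: the red ring is centred over the grey hasp at (313,120) in the crop. I'll release and retreat upward, then look to confirm. The fingertip reach in the images disagrees with the text, so I'll also probe a bare patch of the plate with shut fingers.

```bash
python3 -m crank '[[0,[0,0,0],[0,0,0]],[0,[0,0,0],[0,0,0]],[0,[0,0,0],[0,0,0]],[0,[0,0,-0.4],[0,0,0]],[0,[0,0,-0.4],[0,0,0]]]' 
python3 -m crank '[[-1,[0,0,-0.1],[0,0,0]],[-1,[0,0,0],[0,0,0]],[-1,[0,0,0],[0,0,0]],[-1,[0,0,0],[0,0,0]],[-1,[0,0,0],[0,0,0]]]' 
python3 -c "
from h import *
i,_=snap('wrist','w7.png');st();plan([.604,.083,.147],188.7)"
```

```text
clock: 8.55
position: [0.6058, 0.1386, 0.2112]
ee_rot: [-0.077, 0.997, -0.0, -0.001]
ft_force: [1.0, -0.3, 0.7]
grip_width: 0.498
clock: 9.05
position: [0.6056, 0.1385, 0.2179]
ee_rot: [-0.077, 0.997, -0.0, -0.001]
ft_force: [0.3, 0.1, 0.6]
grip_width: 0.0
t 9.10 pos [0.6057 0.1385 0.2181] xdeg 188.78 z [-0.0014 -0.0004 -1.    ] F [0.4197 0.0293 0.7838] w 0.001 j [-0.49    0.3308  0.2438  1.4999 -0.081   1.3221  1.4852]
d [ 0.1261 -0.6827  0.8894] r [-0.0002 -0.0018  0.0017]
```

View pics/w7.png

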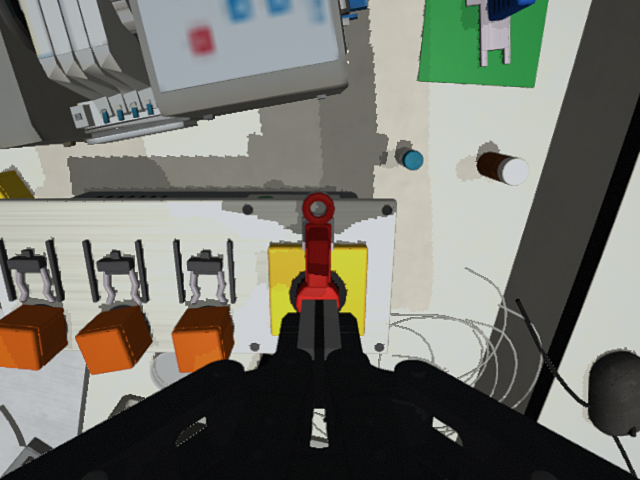

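```bash
python3 -m crank '[[-1,[0.06,-0.34,0],[0,0,0]],[-1,[0.06,-0.34,0],[0,0,0]],[-1,[0,0,0.4],[0,0,0]],[-1,[0,0,0.3],[0,0,0]],[-1,[0,0,0.1],[0,0,0]]]' 
python3 -m crank '[[-1,[0,0,0.05],[0,0,0]],[-1,[0,0,0.05],[0,0,0]],[-1,[0,0,0],[0,0,0]],[-1,[0,0,0],[0,0,0]],[-1,[0,0,0],[0,0,0]]]' 
python3 -c "
from h import *
i,_=snap('wrist','w8.png');st()"
```

```text
clock: 9.6
position: [0.6034, 0.083, 0.1522]
ee_rot: [-0.076, 0.997, -0.0, -0.002]
ft_force: [-0.3, -0.2, -0.5]
grip_width: 0.001
clock: 10.1
position: [0.6053, 0.0835, 0.1479]
ee_rot: [-0.077, 0.997, 0.0, 0.001]
ft_force: [-0.5, 0.5, 0.4]
grip_width: 0.001
t 10.15 pos [0.6052 0.0835 0.1477] xdeg 188.78 z [ 0.0009  0.0003 -1.    ] F [-0.5034 -0.4986 -0.3436] w 0.005 j [-0.4206  0.3583  0.2605  1.6187 -0.0982  1.1765  1.5858]
```

View pics/w8.png

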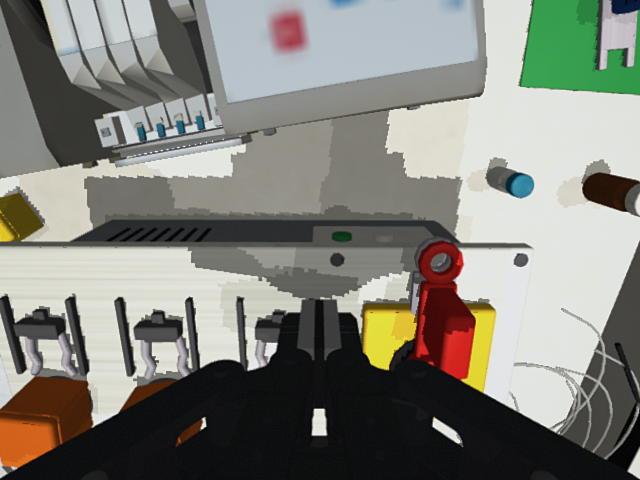

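```bash
for k in 1 2 3 4; do python3 -m crank '[[-1,[0,0,0.04],[0,0,0]],[-1,[0,0,0],[0,0,0]],[-1,[0,0,0.04],[0,0,0]],[-1,[0,0,0],[0,0,0]],[-1,[0,0,0],[0,0,0]]]' | egrep 'posi|force'; done
```

```text
position: [0.6048, 0.0833, 0.1405]
ft_force: [-0.0, 1.0, -0.9]
position: [0.6049, 0.0834, 0.1342]
ft_force: [0.3, 0.2, 0.1]
position: [0.6049, 0.0834, 0.1278]
ft_force: [-0.2, 0.0, 0.4]
position: [0.6048, 0.0834, 0.1214]
ft_force: [0.9, 0.7, 0.4]
```

```bash
for k in 1 2 3; do python3 -m crank '[[-1,[0,0,0.04],[0,0,0]],[-1,[0,0,0],[0,0,0]],[-1,[0,0,0],[0,0,0]],[-1,[0,0,0],[0,0,0]],[-1,[0,0,0],[0,0,0]]]' | egrep 'posi|force'; done
```

```text
position: [0.605, 0.0834, 0.1184]
ft_force: [0.3, 0.2, 0.1]
position: [0.6049, 0.0834, 0.1151]
ft_force: [0.2, -0.5, -0.5]
position: [0.6049, 0.0834, 0.1119]
ft_force: [-0.5, 0.4, 0.0]
```

```bash
for k in 1 2; do python3 -m crank '[[-1,[0,0,0.03],[0,0,0]],[-1,[0,0,0],[0,0,0]],[-1,[0,0,0],[0,0,0]],[-1,[0,0,0],[0,0,0]],[-1,[0,0,0],[0,0,0]]]' | egrep 'posi|force'; done
python3 -c "
from h import *
i,_=snap('wrist','w9.png');st();i,_=snap('side','s9.png');cv2.imwrite('pics/s9c.png',cv2.resize(i[200:370,230:390],None,fx=3.5,fy=3.5))"
```

```text
position: [0.6053, 0.0834, 0.1106]
ft_force: [-3.5, -0.2, 9.8]
position: [0.6057, 0.0834, 0.1098]
ft_force: [-9.4, -2.1, 21.4]
t 14.70 pos [0.6057 0.0834 0.1098] xdeg 188.76 z [ 0.0023  0.0011 -1.    ] F [-8.8487 -1.2806 20.7734] w -0.001 j [-0.4149  0.3944  0.2545  1.6557 -0.1093  1.1029  1.5938]
```

View pics/w9.png

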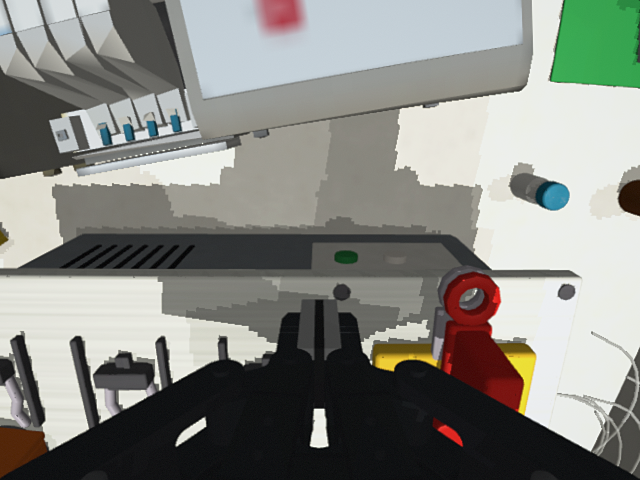

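View pics/s9c.png

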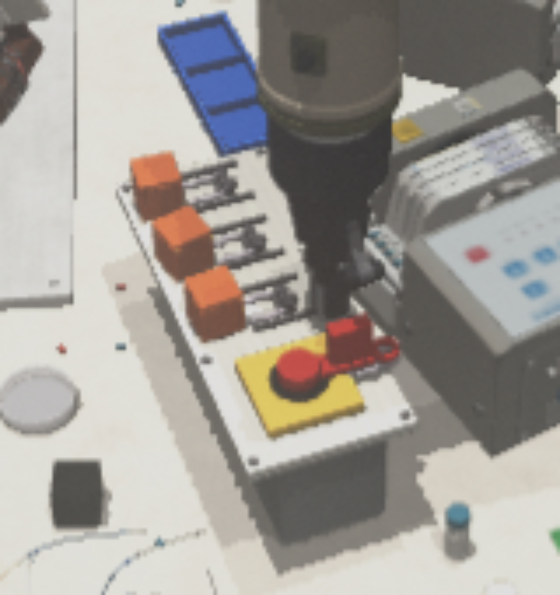

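Contact came at TCP z ≈ 0.111 on the 0.110 plate. So the fingertips sit about at the reported position, not 22 mm ahead, and I'll use that. Next is cap a.

```bash
python3 -m crank '[[-1,[0,0,-0.5],[0,0,0]],[-1,[0,0,-0.5],[0,0,0]],[0,[0,0,-0.3],[0,0,0]],[0,[0,0,0],[0,0,0]],[0,[0,0,0],[0,0,0]]]' 
python3 -c "
from h import *
st();plan([.680,.0746,.210],195)"
```

```text
clock: 15.25
position: [0.605, 0.0834, 0.2111]
ee_rot: [-0.077, 0.997, 0.0, 0.0]
ft_force: [0.5, 0.4, -0.7]
grip_width: 0.488
t 15.25 pos [0.605  0.0834 0.2111] xdeg 188.78 z [ 0.0006  0.0003 -1.    ] F [ 0.5094  0.4293 -0.6739] w 0.488 j [-0.4278  0.3107  0.2693  1.5427 -0.0848  1.299   1.576 ]
d [-0.9098 -0.2522  0.0137] r [ 0.0003  0.0008 -0.1382]
```

```bash
python3 -m crank '[[0,[-0.46,-0.125,0],[0,0,0]],[0,[-0.45,-0.125,0],[0,0,0]],[0,[0,0,0],[0,0,-0.14]],[0,[0,0,0],[0,0,0]],[0,[0,0,0],[0,0,0]]]' 
python3 -c "
from h import *
i,_=snap('wrist','w10.png');st();plan([.680,.0746,.12],195)"
```

```text
clock: 15.75
position: [0.6792, 0.0747, 0.2099]
ee_rot: [-0.13, 0.992, 0.0, -0.001]
ft_force: [-0.5, 0.4, 0.5]
grip_width: 0.501
t 15.80 pos [0.6793 0.0749 0.2105] xdeg 194.94 z [-0.0011  0.0002 -1.    ] F [0.6215 0.4104 0.4803] w 0.504 j [-0.3586  0.4762  0.2633  1.3248 -0.1227  1.3573  1.7342]
d [-0.0093 -0.0061  1.1308] r [ 0.0006 -0.0012 -0.0014]
```

View pics/w10.png

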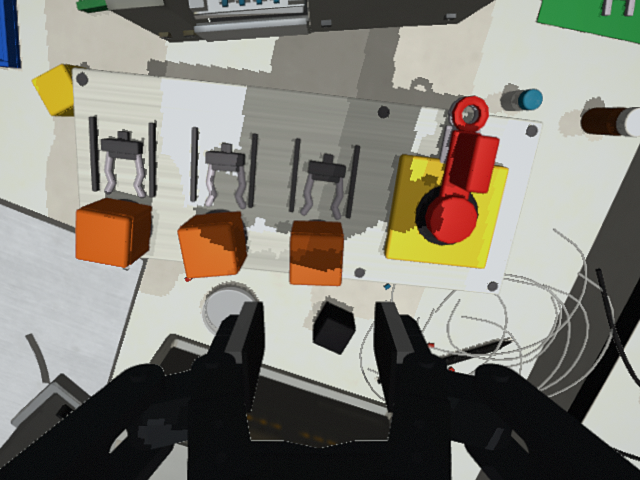

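Cap a is squarely aligned at (317,267), with the black block behind it at (334,327). I'll descend and grip.

```bash
python3 -c "
from h import *
o=manip.get_obs();wp=(o['position'],o['ee_rot'])
for p in ((317,267),(209,262),(105,238)): print(onz('wrist',p,.144,wp))"
python3 -m crank '[[0,[0,0,0.35],[0,0,0]],[0,[0,0,0.35],[0,0,0]],[0,[0,0,0.25],[0,0,0]],[0,[0,0,0.18],[0,0,0]],[0,[0,0,0],[0,0,0]]]' 
python3 -m crank '[[-1,[0,0,0],[0,0,0]],[-1,[0,0,0],[0,0,0]],[-1,[0,0,0],[0,0,0]],[-1,[0,0,0],[0,0,0]],[-1,[0,0,0],[0,0,0]]]' 25
python3 -c "
from h import *
i,_=snap('wrist','w11.png');st()"
```

```text
[0.6843 0.0752 0.144 ]
[0.697  0.0165 0.144 ]
[ 0.6982 -0.0418  0.144 ]
clock: 16.3
position: [0.6785, 0.0749, 0.1189]
ee_rot: [-0.131, 0.991, 0.0, -0.002]
ft_force: [0.2, -0.7, -0.0]
grip_width: 0.5
clock: 16.8
position: [0.6804, 0.0748, 0.1217]
ee_rot: [-0.131, 0.991, 0.0, 0.001]
ft_force: [0.1, -0.3, 4.8]
grip_width: 0.348
t 16.85 pos [0.6804 0.0748 0.1217] xdeg 195.07 z [ 0.0014  0.0004 -1.    ] F [-0.1702 -0.272   5.3542] w 0.345 j [-0.3523  0.5365  0.2493  1.4277 -0.1363  1.1929  1.7473]
```

View pics/w11.png

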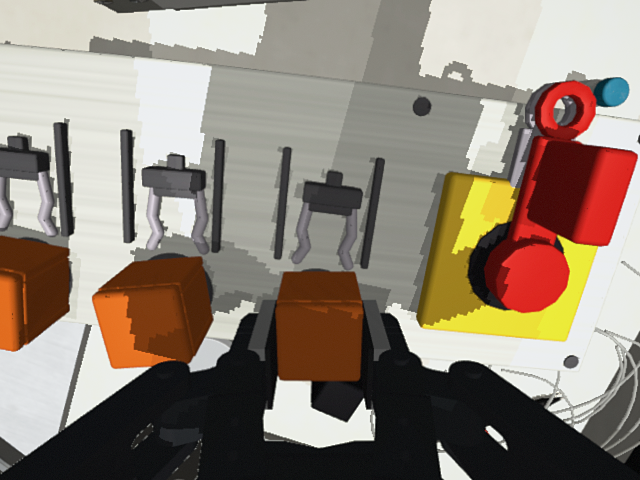

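```bash
python3 -m crank '[[-1,[0,0,-0.2],[0,0,0]],[-1,[0,0,-0.3],[0,0,0]],[-1,[0,0,-0.4],[0,0,0]],[-1,[0,0,-0.2],[0,0,0]],[-1,[0,0,0],[0,0,0]]]' 
python3 -c "
from h import *
i,_=snap('wrist','w12.png');st();plan([.609,-.280,.2],188)"
```

```text
clock: 17.35
position: [0.6812, 0.0747, 0.2121]
ee_rot: [-0.131, 0.991, 0.0, 0.002]
ft_force: [0.1, 0.6, 0.0]
grip_width: 0.345
t 17.40 pos [0.6804 0.0747 0.2097] xdeg 195.07 z [ 0.0019  0.0005 -1.    ] F [-0.0731  0.4709 -1.4628] w 0.345 j [-0.3583  0.4767  0.2633  1.3257 -0.1228  1.3531  1.7371]
d [ 2.0145 -4.0493  0.118 ] r [0.0001 0.0024 0.1572]
```

View pics/w12.png

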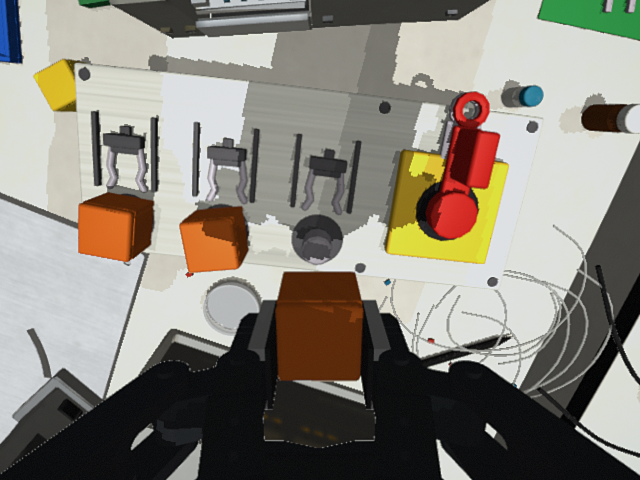

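Cap a is lifted and pin a is bare at (318,240). Moving to the tray.

```bash
python3 -m crank '[[-1,[0.22,-0.45,0],[0,0,0]],[-1,[0.22,-0.45,0],[0,0,0]],[-1,[0.22,-0.45,0],[0,0,0]],[-1,[0.22,-0.45,0],[0,0,0]],[-1,[0.22,-0.45,0],[0,0,0]]]' | grep posi
python3 -m crank '[[-1,[0.22,-0.45,0],[0,0,0]],[-1,[0.22,-0.45,0],[0,0,0]],[-1,[0.22,-0.45,0],[0,0,0]],[-1,[0.22,-0.45,0],[0,0,0.15]],[-1,[0,0,0],[0,0,0]]]' | grep posi
python3 -c "
from h import *
i,_=snap('wrist','w13.png');st()"
```

```text
position: [0.6405, -0.1233, 0.2069]
position: [0.6074, -0.2866, 0.207]
t 18.45 pos [ 0.6089 -0.2829  0.2069] xdeg 187.97 z [-0.0032 -0.0007 -1.    ] F [ 0.767   0.9157 -0.361 ] w 0.343 j [ 0.0776  0.4651  0.4083  1.3726 -0.1817  1.3436  2.1983]
```

View pics/w13.png

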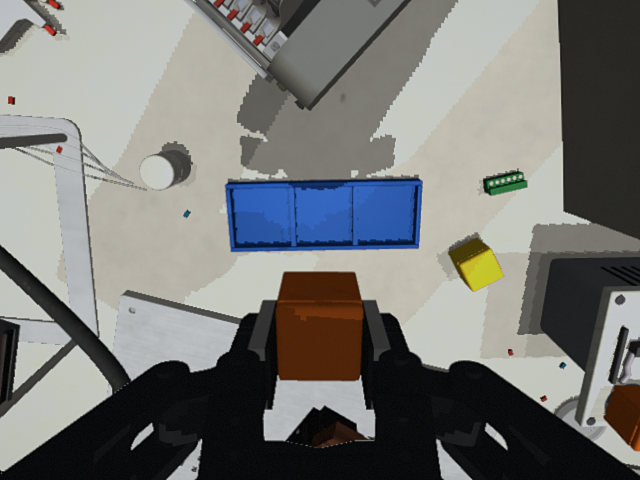

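```bash
python3 -c "
from h import *
o=manip.get_obs();wp=(o['position'],o['ee_rot'])
c=[onz('wrist',p,.015,wp) for p in ((226,182),(421,179),(419,248),(231,250))]
C=np.mean(c,0);d=c[1]-c[0]+c[2]-c[3];ya=np.arctan2(-d[0],d[1]);print(C,ya,np.linalg.norm(d)/2)
Y=np.array([-np.sin(ya),np.cos(ya),0])
for k in(.054,0,-.054):
  p=C+Y*k;p[2]=.02;print(p);plan(p,180+np.degrees(ya))
for p in ((161,172),): print('bottle',onz('wrist',p,.044,wp))
"

```

```text
[ 0.6138 -0.2774  0.015 ] 0.15377684898689087 0.16365071571001563
[ 0.6055 -0.224   0.02  ]
d [-0.067   0.7353  2.3356] r [-0.0004 -0.0041 -0.0187]
[ 0.6138 -0.2774  0.02  ]
d [-0.0769  0.0603  2.3358] r [-0.0004 -0.0041 -0.0187]
[ 0.622  -0.3307  0.02  ]
d [-0.0869 -0.6146  2.3359] r [-0.0004 -0.0041 -0.0187]
bottle [ 0.5905 -0.4064  0.044 ]
```

```bash
python3 -m crank '[[-1,[-0.06,-0.31,0.2],[0,0,0]],[-1,[0,-0.31,0.45],[0,0,0]],[-1,[0,0,0.45],[0,0,0]],[-1,[0,0,0.45],[0,0,0]],[-1,[0,0,0.4],[0,0,0]]]' | egrep 'posi|force'
python3 -m crank '[[-1,[0,0,0.3],[0,0,0]],[-1,[0,0,0.06],[0,0,0]],[-1,[0,0,0],[0,0,0]],[-1,[0,0,0],[0,0,0]],[-1,[0,0,0],[0,0,0]]]' | egrep 'posi|force'
python3 -c "
from h import *
i,_=snap('wrist','w14.png');st();i,_=snap('side','s14.png')
cv2.imwrite('pics/s14c.png',cv2.resize(i[150:280,220:380],None,fx=4,fy=4))"
```

```text
position: [0.6227, -0.3255, 0.0492]
ft_force: [0.5, -0.2, -0.4]
position: [0.624, -0.3273, 0.025]
ft_force: [0.6, 0.6, 0.2]
t 19.50 pos [ 0.6239 -0.3275  0.025 ] xdeg 188.36 z [ 0.0016 -0.0002 -1.    ] F [ 0.3465  0.599  -0.5679] w 0.346 j [ 0.1695  0.6902  0.3652  1.4398 -0.2646  1.0586  2.3046]
```

View pics/w14.png

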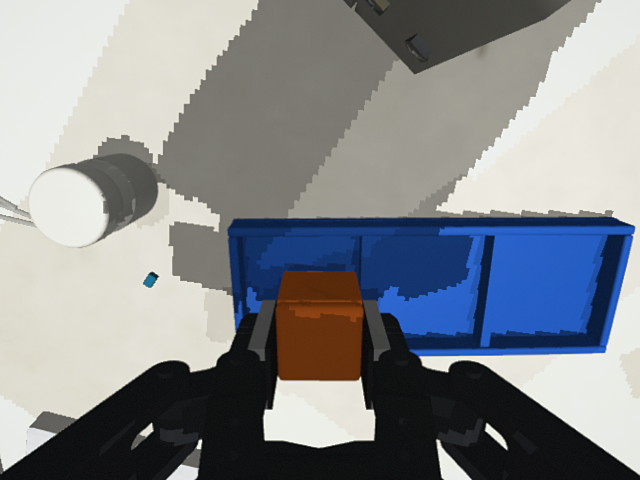

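View pics/s14c.png

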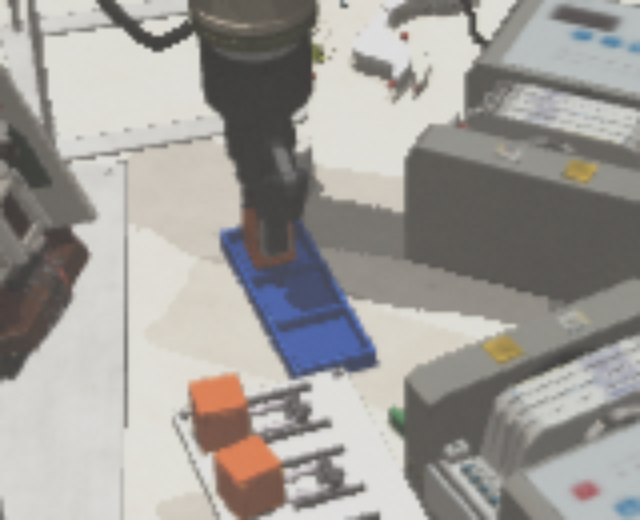

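```bash
python3 -m crank '[[-1,[0.03,-0.04,0.05],[0,0,0]],[-1,[0,0,0.04],[0,0,0]],[-1,[0,0,0],[0,0,0]],[-1,[0,0,0],[0,0,0]],[-1,[0,0,0],[0,0,0]]]' | egrep 'posi|force'
python3 -m crank '[[-0.1,[0,0,0],[0,0,0]],[-0.1,[0,0,0],[0,0,0]],[-0.1,[0,0,0],[0,0,0]],[-0.1,[0,0,-0.3],[0,0,0]],[-0.1,[0,0,-0.4],[0,0,0]]]' 
python3 -c "
from h import *
i,_=snap('wrist','w15.png');st()"
```

```text
position: [0.6213, -0.3312, 0.0167]
ft_force: [0.2, 1.0, -0.1]
clock: 20.55
position: [0.6201, -0.3305, 0.0715]
ee_rot: [-0.073, 0.997, 0.001, -0.002]
ft_force: [1.5, -0.6, -0.1]
grip_width: 0.45
t 20.60 pos [ 0.6232 -0.3325  0.0791] xdeg 188.32 z [ 0.0053 -0.0024 -1.    ] F [ 2.95   -2.6932  5.0528] w 0.449 j [ 0.1654  0.6345  0.3835  1.4054 -0.2465  1.1431  2.2983]
```

View pics/w15.png

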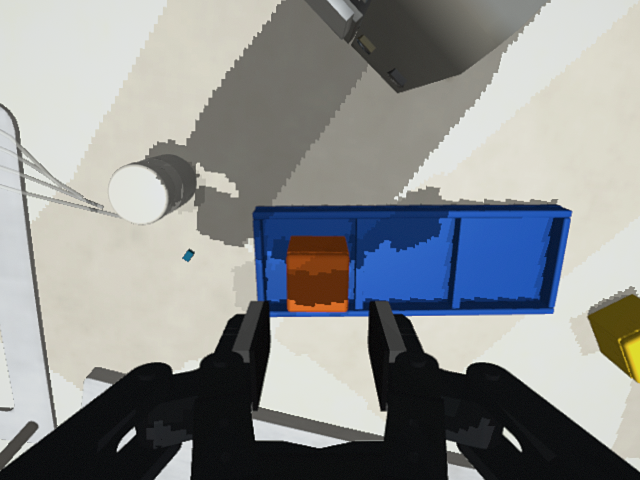

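Cap a is in the right-hand pocket at (318,280). Next is cap b.

```bash
python3 -m crank '[[0,[0,0,-0.5],[0,0,0]],[0,[0,0,-0.6],[0,0,0]],[0,[0,0,-0.5],[0,0,0]],[0,[0,0,-0.2],[0,0,0]],[0,[0,0,0],[0,0,0]]]' | grep posi
python3 -c "
from h import *
st();plan([.6905,.0155,.215],200.6)"
```

```text
position: [0.6223, -0.332, 0.2198]
t 21.10 pos [ 0.6223 -0.332   0.2198] xdeg 188.32 z [ 0.0047 -0.0019 -1.    ] F [-0.2927 -0.0887 -1.0707] w 0.500 j [ 0.154   0.5337  0.4171  1.2527 -0.2116  1.3924  2.2716]
d [-1.4719  4.1745  0.0559] r [-0.0039  0.0052 -0.2728]
```

```bash
python3 -m crank '[[0,[-0.16,0.46,0],[0,0,0]],[0,[-0.16,0.46,0],[0,0,0]],[0,[-0.16,0.46,0],[0,0,0]],[0,[-0.16,0.46,0],[0,0,0]],[0,[-0.16,0.46,0],[0,0,0]]]' | grep posi
python3 -m crank '[[0,[-0.17,0.46,0],[0,0,0]],[0,[-0.17,0.47,0],[0,0,0]],[0,[-0.17,0.47,0],[0,0,0]],[0,[-0.17,0.47,0],[0,0,-0.14]],[0,[0,0,0],[0,0,-0.133]]]' | grep posi
python3 -m crank '[[0,[0,0,0],[0,0,0]],[0,[0,0,0],[0,0,0]],[0,[0,0,0],[0,0,0]],[0,[0,0,0],[0,0,0]],[0,[0,0,0],[0,0,0]]]' | grep posi
python3 -c "
from h import *
i,_=snap('wrist','w16.png');st();plan([.6905,.0155,.12],200.6)"
```

```text
position: [0.6574, -0.138, 0.2146]
position: [0.6898, 0.0249, 0.2137]
position: [0.69, 0.0153, 0.2167]
t 22.65 pos [0.6901 0.0155 0.2168] xdeg 200.54 z [ 0.0002  0.0001 -1.    ] F [-0.3091  0.8848  0.5551] w 0.498 j [-0.2794  0.4894  0.2807  1.2957 -0.1332  1.3744  1.9252]
d [-0.0046 -0.0021  1.2095] r [ 0.      0.0002 -0.0014]
```

View pics/w16.png

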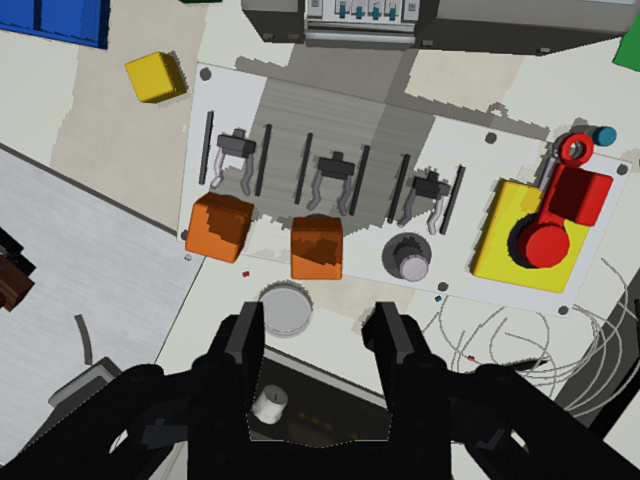

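```bash
python3 -m crank '[[-0.14,[0,0,0.3],[0,0,0]],[-0.14,[0,0,0.2],[0,0,0]],[-0.14,[0,0,0.25],[0,0,0]],[-0.14,[0,0,0.25],[0,0,0]],[-0.14,[0,0,0.2],[0,0,0]]]' | egrep 'posi|forc'
python3 -m crank '[[-1,[0,0,0],[0,0,0]],[-1,[0,0,0],[0,0,0]],[-1,[0,0,0],[0,0,0]],[-1,[0,0,0],[0,0,0]],[-1,[0,0,0],[0,0,0]]]' 25
python3 -m crank '[[-1,[0,0,-0.2],[0,0,0]],[-1,[0,0,-0.3],[0,0,0]],[-1,[0,0,-0.4],[0,0,0]],[-1,[0,0,-0.3],[0,0,0]],[-1,[0,0,0],[0,0,0]]]' 
python3 -c "
from h import *
i,_=snap('wrist','w17.png');st();plan([.614,-.2776,.21],188.6)"
```

```text
position: [0.6895, 0.016, 0.1189]
ft_force: [-0.3, 0.3, 0.8]
clock: 23.65
position: [0.6902, 0.0159, 0.1214]
ee_rot: [-0.179, 0.984, -0.0, 0.0]
ft_force: [-2.6, -0.2, 1.3]
grip_width: 0.345
clock: 24.15
position: [0.6924, 0.0162, 0.223]
ee_rot: [-0.179, 0.984, -0.0, 0.004]
ft_force: [-0.3, -0.5, -0.7]
grip_width: 0.348
t 24.20 pos [0.6915 0.0162 0.2204] xdeg 200.62 z [ 0.0056  0.0008 -1.    ] F [-0.272  -0.5481 -0.8205] w 0.348 j [-0.28    0.4867  0.2809  1.2919 -0.1333  1.3753  1.9257]
d [ 2.201  -3.0955  0.1211] r [-0.0008  0.0072  0.2672]
```

View pics/w17.png

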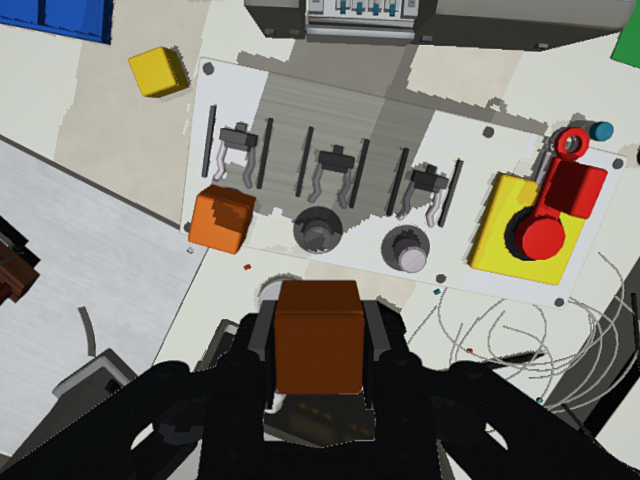

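```bash
python3 -m crank '[[-1,[0.275,-0.387,0],[0,0,0]],[-1,[0.275,-0.387,0],[0,0,0]],[-1,[0.275,-0.387,0],[0,0,0]],[-1,[0.275,-0.387,0],[0,0,0]],[-1,[0.275,-0.387,0],[0,0,0]]]' | grep posi
python3 -m crank '[[-1,[0.275,-0.387,0],[0,0,0]],[-1,[0.275,-0.387,0],[0,0,0]],[-1,[0.275,-0.387,0],[0,0,0.13]],[-1,[0,0,0],[0,0,0.137]],[-1,[0,0,0],[0,0,0]]]' | grep posi
python3 -c "
from h import *
i,_=snap('wrist','w18.png');st();plan([.612,-.2776,.017],188.6)"
```

```text
position: [0.641, -0.1688, 0.2165]
position: [0.6119, -0.2788, 0.2163]
t 25.25 pos [ 0.6126 -0.2773  0.2163] xdeg 188.73 z [-0.0003  0.0007 -1.    ] F [ 0.4015  1.4386 -0.3417] w 0.349 j [ 0.0659  0.4616  0.4146  1.3586 -0.185   1.3599  2.2037]
d [ 0.0081 -0.0045  2.4911] r [ 0.0009 -0.0003  0.0029]
```

View pics/w18.png

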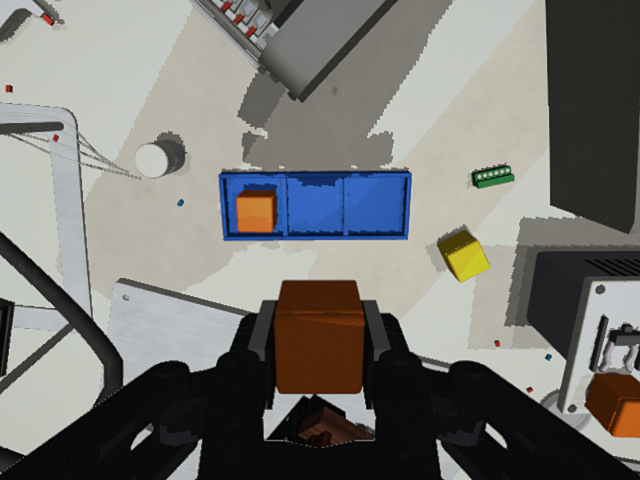

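```bash
python3 -m crank '[[-1,[0.05,0,0.3],[0,0,0]],[-1,[0,0,0.45],[0,0,0]],[-1,[0,0,0.45],[0,0,0]],[-1,[0,0,0.45],[0,0,0]],[-1,[0,0,0.4],[0,0,0]]]' | egrep 'posi|force'
python3 -m crank '[[-1,[0,0,0.2],[0,0,0]],[-1,[0,0,0.15],[0,0,0]],[-1,[0,0,0.05],[0,0,0]],[-1,[0,0,0],[0,0,0]],[-1,[0,0,0],[0,0,0]]]' | egrep 'posi|force'
python3 -c "
from h import *
i,_=snap('wrist','w19.png');st()"
```

```text
position: [0.609, -0.276, 0.0507]
ft_force: [1.3, 0.7, 0.0]
position: [0.6095, -0.2787, 0.0221]
ft_force: [0.2, 0.5, 0.0]
t 26.30 pos [ 0.6095 -0.2787  0.0221] xdeg 188.61 z [ 0.0021 -0.0006 -1.    ] F [-1.0008 -0.05   -0.5751] w 0.343 j [ 0.0964  0.6254  0.3643  1.5501 -0.2491  1.0099  2.2514]
```

View pics/w19.png

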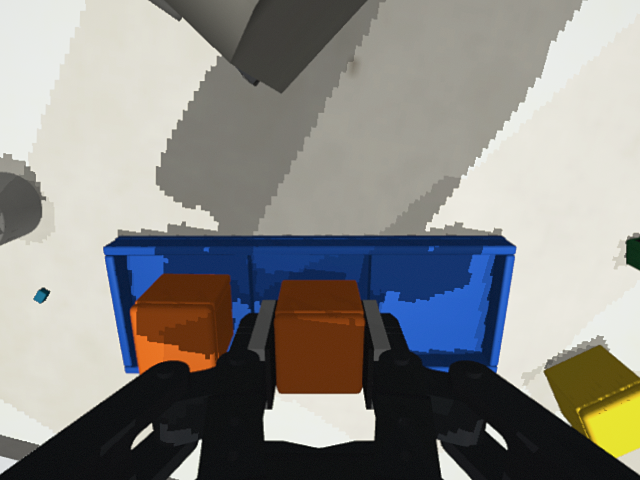

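```bash
python3 -m crank '[[-1,[0,0,0.05],[0,0,0]],[-1,[0,0,0.02],[0,0,0]],[-1,[0,0,0],[0,0,0]],[-0.12,[0,0,0],[0,0,0]],[-0.12,[0,0,0],[0,0,0]]]' | egrep 'posi|force'
python3 -m crank '[[-0.12,[0,0,0],[0,0,0]],[-0.12,[0,0,-0.3],[0,0,0]],[-0.12,[0,0,-0.5],[0,0,0]],[-0.12,[0,0,-0.6],[0,0,0]],[-0.12,[0,0,-0.6],[0,0,0]]]' | egrep 'posi|force'
python3 -m crank '[[-0.12,[0,0,-0.4],[0,0,0]],[-0.12,[0,0,0],[0,0,0]],[-0.12,[0,0,0],[0,0,0]],[-0.12,[0,0,0],[0,0,0]],[-0.12,[0,0,0],[0,0,0]]]' | egrep 'posi|force'
python3 -c "
from h import *
i,_=snap('wrist','w20.png');st();plan([.699,-.0435,.215],186)"
```

```text
position: [0.6087, -0.2784, 0.0152]
ft_force: [-0.1, 0.5, 0.0]
position: [0.6082, -0.2783, 0.1767]
ft_force: [0.8, -0.8, 0.2]
position: [0.608, -0.278, 0.2055]
ft_force: [0.2, -0.3, 0.9]
t 27.85 pos [ 0.6081 -0.2781  0.2056] xdeg 188.60 z [-0.0021  0.0008 -1.    ] F [-0.1929  0.2843  0.1433] w 0.439 j [ 0.0651  0.4601  0.416   1.3835 -0.1852  1.3386  2.2064]
d [-1.5616  2.7297 -0.1171] r [ 0.0013 -0.0025  0.0577]
```

View pics/w20.png

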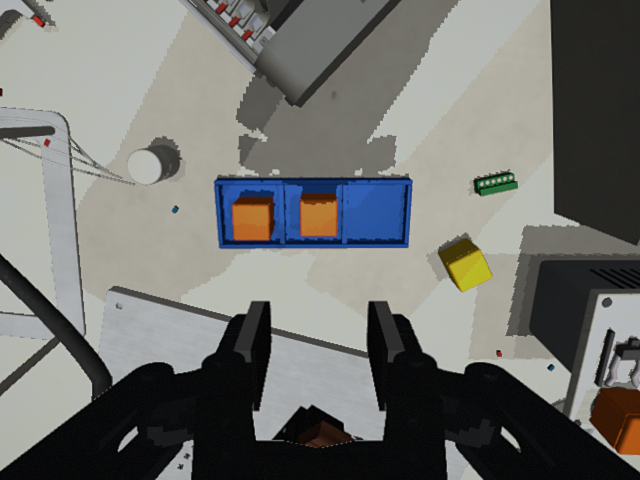

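Caps a and b are in their pockets at (253,219) and (319,215). Next is cap c.

```bash
python3 -m crank '[[-0.12,[-0.22,0.39,-0.1],[0,0,0]],[-0.12,[-0.22,0.39,0],[0,0,0]],[-0.12,[-0.22,0.39,0],[0,0,0]],[-0.12,[-0.22,0.39,0],[0,0,0]],[-0.12,[-0.22,0.39,0],[0,0,0]]]' | grep posi
python3 -m crank '[[-0.12,[-0.23,0.39,0],[0,0,0]],[-0.12,[-0.23,0.39,0],[0,0,0]],[-0.12,[0,0,0],[0,0,0.058]],[-0.12,[0,0,0],[0,0,0]],[-0.12,[0,0,0],[0,0,0]]]' | grep posi
python3 -c "
from h import *
i,_=snap('wrist','w21.png');st();plan([.699,-.0435,.12],186)"
```

```text
position: [0.6724, -0.1096, 0.2143]
position: [0.699, -0.045, 0.2145]
t 28.90 pos [ 0.699  -0.0453  0.2148] xdeg 185.94 z [-0.0006 -0.0007 -1.    ] F [-0.2146 -0.4922  0.0674] w 0.441 j [-0.2319  0.5211  0.3501  1.2671 -0.1739  1.3834  1.7821]
d [-0.0036  0.0234  1.185 ] r [-0.0008 -0.0009 -0.0013]
```

View pics/w21.png

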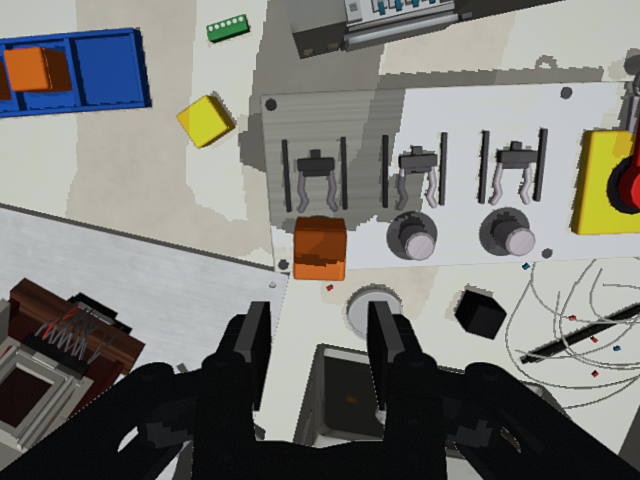

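```bash
python3 -m crank '[[-0.12,[0,0,0.3],[0,0,0]],[-0.12,[0,0,0.25],[0,0,0]],[-0.12,[0,0,0.25],[0,0,0]],[-0.12,[0,0,0.25],[0,0,0]],[-0.12,[0,0,0.13],[0,0,0]]]' | egrep 'posi|forc'
python3 -m crank '[[-1,[0,0,0],[0,0,0]],[-1,[0,0,0],[0,0,0]],[-1,[0,0,0],[0,0,0]],[-1,[0,0,0],[0,0,0]],[-1,[0,0,0],[0,0,0]]]' 25
python3 -m crank '[[-1,[0,0,-0.2],[0,0,0]],[-1,[0,0,-0.3],[0,0,0]],[-1,[0,0,-0.4],[0,0,0]],[-1,[0,0,-0.3],[0,0,0]],[-1,[0,0,0],[0,0,0]]]' 
python3 -c "
from h import *
i,_=snap('wrist','w22.png');st();plan([.602,-.225,.21],188.6)"
```

```text
position: [0.6983, -0.045, 0.1188]
ft_force: [0.2, -0.6, -0.1]
clock: 29.9
position: [0.6997, -0.0438, 0.1214]
ee_rot: [-0.052, 0.999, 0.0, 0.0]
ft_force: [0.2, 0.2, -0.2]
grip_width: 0.341
clock: 30.4
position: [0.7012, -0.0442, 0.2227]
ee_rot: [-0.052, 0.999, -0.0, 0.004]
ft_force: [0.6, 0.9, -0.4]
grip_width: 0.343
t 30.45 pos [ 0.7004 -0.044   0.2201] xdeg 185.98 z [ 0.0047  0.0001 -1.    ] F [-0.4398 -0.2827 -0.2541] w 0.347 j [-0.2332  0.5177  0.3503  1.2608 -0.174   1.3876  1.7806]
d [ 1.46   -2.1214  0.1203] r [-0.0007  0.006  -0.0582]
```

View pics/w22.png

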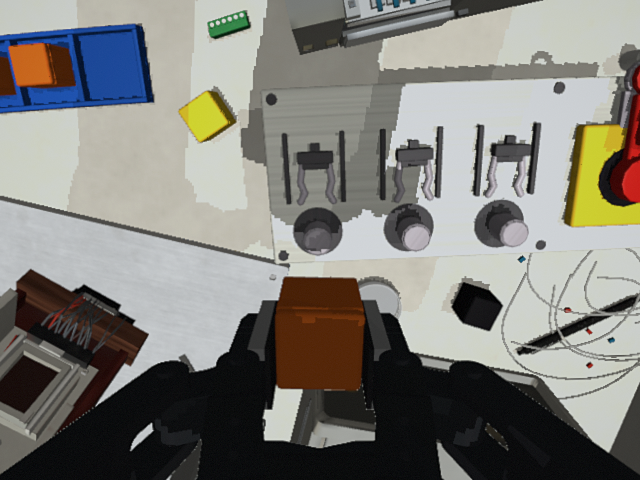

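```bash
python3 -m crank '[[-1,[0.243,-0.353,0],[0,0,0]],[-1,[0.243,-0.353,0],[0,0,0]],[-1,[0.243,-0.353,0],[0,0,0]],[-1,[0.243,-0.353,0],[0,0,0]],[-1,[0.243,-0.353,0],[0,0,0]]]' | grep posi
python3 -m crank '[[-1,[0.243,-0.353,0],[0,0,-0.058]],[-1,[0,0,0.4],[0,0,0]],[-1,[0,0,0.45],[0,0,0]],[-1,[0,0,0.45],[0,0,0]],[-1,[0,0,0.4],[0,0,0]]]' | egrep 'posi|force'
python3 -c "
from h import *
i,_=snap('wrist','w23.png');st();plan([.602,-.225,.016],188.6)"
```

```text
position: [0.6162, -0.1953, 0.2163]
position: [0.6001, -0.2241, 0.0786]
ft_force: [0.6, 0.1, -1.0]
t 31.50 pos [ 0.5974 -0.223   0.073 ] xdeg 188.61 z [-0.0086  0.0024 -1.    ] F [-3.0324  2.7517 -5.8279] w 0.349 j [ 0.0002  0.5082  0.3757  1.6051 -0.2037  1.0763  2.1525]
d [-0.0588 -0.0364  0.7125] r [ 0.0047 -0.0104  0.0002]
```

View pics/w23.png

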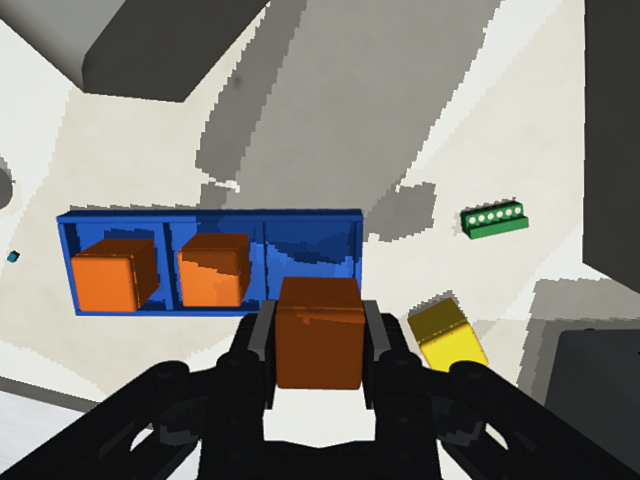

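```bash
python3 -c "
from h import *
wp=(np.array([.6081,-.2781,.2056]),qdown(188.6))
for p in((441,242),(467,236),(492,270),(465,290)): print(onz('wrist',p,.034,wp))"
python3 -m crank '[[-1,[-0.02,0,0.15],[0,0,0]],[-1,[0,0,0.2],[0,0,0]],[-1,[0,0,0.15],[0,0,0]],[-1,[0,0,0.05],[0,0,0]],[-1,[0,0,0],[0,0,0]]]' | egrep 'posi|force'
python3 -c "
from h import *
i,_=snap('wrist','w24.png');st()"
```

```text
[ 0.6161 -0.1752  0.034 ]
[ 0.6079 -0.1552  0.034 ]
[ 0.6337 -0.1263  0.034 ]
[ 0.6549 -0.1443  0.034 ]
position: [0.6025, -0.2242, 0.0364]
ft_force: [-0.4, 0.0, -0.6]
t 32.05 pos [ 0.6028 -0.2244  0.037 ] xdeg 188.59 z [ 0.0003 -0.0001 -1.    ] F [ 0.7497 -0.3998 -0.199 ] w 0.344 j [ 0.0107  0.555   0.363   1.6209 -0.2234  1.0065  2.1645]
```

View pics/w24.png

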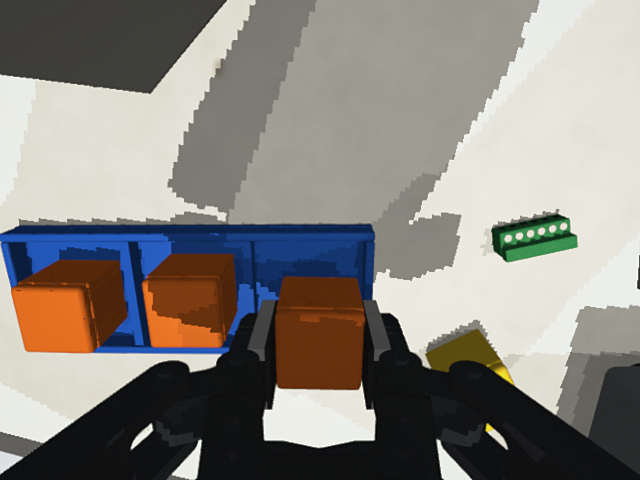

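```bash
python3 -m crank '[[-1,[0,0,0.1],[0,0,0]],[-1,[0,0,0.1],[0,0,0]],[-1,[0,0,0.06],[0,0,0]],[-1,[0,0,0],[0,0,0]],[-1,[0,0,0],[0,0,0]]]' | egrep 'posi|force'
python3 -m crank '[[-0.12,[0,0,0],[0,0,0]],[-0.12,[0,0,0],[0,0,0]],[-0.12,[0,0,0],[0,0,0]],[-0.12,[0,0,-0.3],[0,0,0]],[-0.12,[0,0,-0.5],[0,0,0]]]' | egrep 'posi|force'
python3 -m crank '[[-0.12,[0,0,-0.6],[0,0,0]],[-0.12,[0,0,-0.6],[0,0,0]],[-0.12,[0,0,-0.4],[0,0,0]],[-0.12,[0,0,0],[0,0,0]],[-0.12,[0,0,0],[0,0,0]]]' | egrep 'posi|force'
python3 -c "
from h import *
i,_=snap('wrist','w25.png');i,_=snap('top','t25.png');st()
cv2.imwrite('pics/t25c.png',cv2.resize(i[180:380,150:470],None,fx=2.5,fy=2.5,interpolation=cv2.INTER_CUBIC))"
```

```text
position: [0.6026, -0.2243, 0.0158]
ft_force: [0.9, -0.7, 0.2]
position: [0.6008, -0.2235, 0.0781]
ft_force: [1.2, 0.2, 0.5]
position: [0.6029, -0.2243, 0.2085]
ft_force: [-0.2, 0.1, 0.2]
t 33.65 pos [ 0.602  -0.2239  0.2065] xdeg 188.60 z [-0.0019  0.0007 -1.    ] F [-0.568  -0.2617 -0.7835] w 0.439 j [-0.0221  0.3975  0.4089  1.4621 -0.1597  1.317   2.1197]
```

View pics/w25.png

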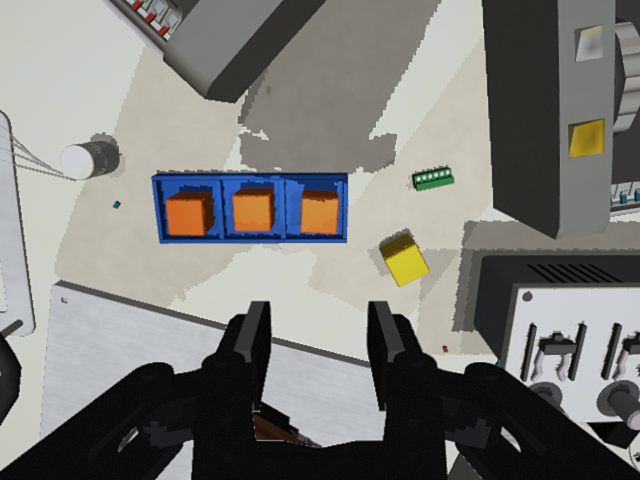

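View pics/t25c.png

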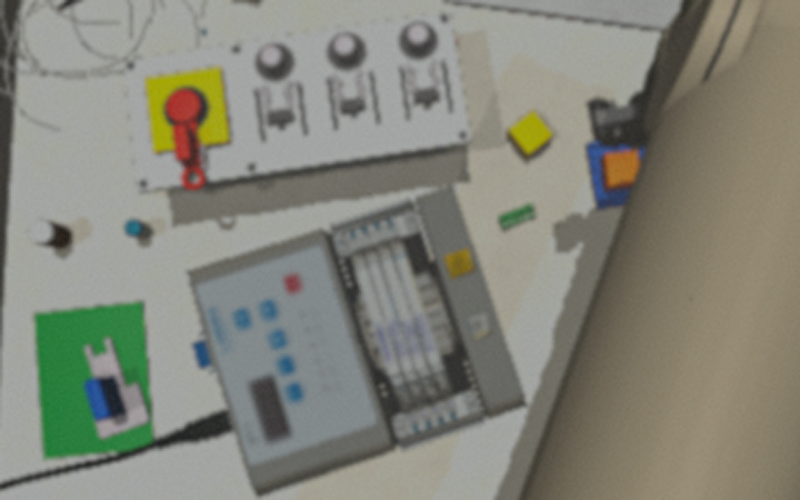

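All three caps are in the pockets. The fork now stands lower right on the mat, so it seems to have been knocked. I'll hover over the mat and measure it.

```bash
python3 -m crank '[[0,[0,0,-0.6],[0,0,0]],[0,[0,0,-0.6],[0,0,0]],[0,[0,0.4,0],[0,0,0]],[0,[0,0.5,0],[0,0,0]],[0,[0,0.5,0],[0,0,0]]]' | grep posi
python3 -m crank '[[0,[0.1,0.55,0],[0,0,0]],[0,[0.1,0.55,0],[0,0,0]],[0,[0.2,0.55,0],[0,0,0]],[0,[0.3,0.5,0],[0,0,0]],[0,[0.3,0.5,0],[0,0,0]]]' | grep posi
python3 -c "
from h import *
st();plan([.41,.235,.25],188.6)"
```

```text
position: [0.5852, -0.1124, 0.3025]
position: [0.4733, 0.0856, 0.3024]
t 34.65 pos [0.4733 0.0856 0.3024] xdeg 188.63 z [-0.0021 -0.001  -1.    ] F [1.5715 0.6274 0.305 ] w 0.498 j [-0.4645 -0.025   0.1874  1.7165  0.0051  1.452   1.4436]
d [0.5007 1.9657 0.6548] r [-0.0009 -0.0029  0.0007]
```

```bash
python3 -m crank '[[0,[0.1,0.5,0],[0,0,0]],[0,[0.1,0.5,0],[0,0,0]],[0,[0.15,0.5,0],[0,0,0]],[0,[0.12,0.42,0],[0,0,0]],[0,[0,0,0],[0,0,0]]]' | grep posi
python3 -c "
from h import *
i,_=snap('wrist','w26.png');st()"
```

```text
position: [0.4119, 0.2349, 0.3024]
t 35.20 pos [0.4135 0.2322 0.3026] xdeg 188.86 z [-0.002  -0.0011 -1.    ] F [ 0.6284 -0.8631 -0.7612] w 0.502 j [-0.622  -0.0311  0.0137  1.7228  0.0001  1.4522  1.1171]
```

View pics/w26.png

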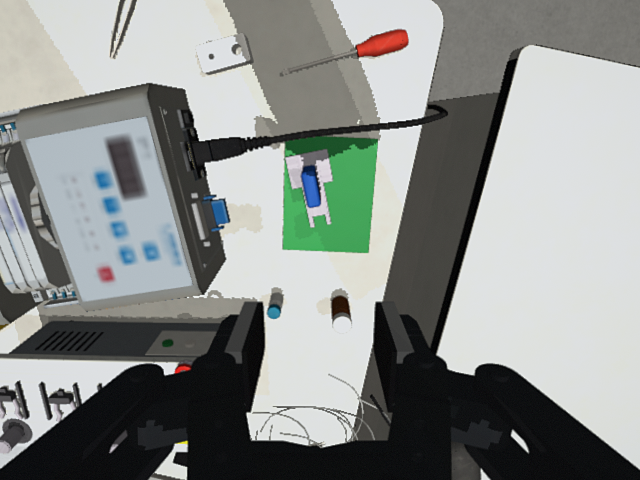

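```bash
python3 -c "
from h import *
i=cv2.imread('pics/w26.png')
cv2.imwrite('pics/c10.png',cv2.resize(i[125:260,260:400],None,fx=5,fy=5,interpolation=cv2.INTER_CUBIC))"
```

```text
(no output)
```

View pics/c10.png

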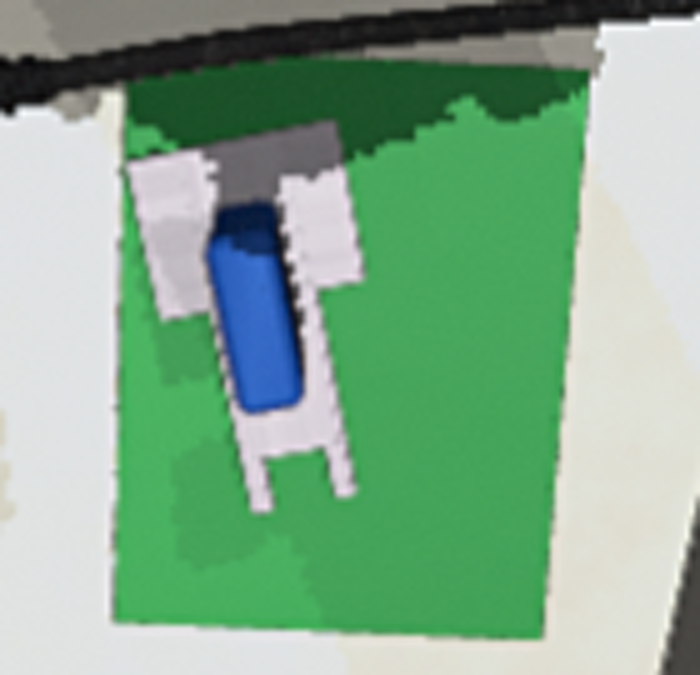

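```bash
cat > fk.py <<'E'
from h import *
wp=(np.array([.4135,.2322,.3026]),R.from_quat(qdown(188.86)).as_quat())
f=lambda u,v:(260+(u+.5)/5-.5,125+(v+.5)/5-.5)
W=lambda p,z:onz('wrist',f(*p),z,wp)
bl,br,fr,fl,pl,pr=[W(p,.007) for p in((128,160),(338,122),(362,282),(165,320),(262,512),(346,495))]
ax=(pl+pr)/2-(bl+br)/2;ang=np.degrees(np.arctan2(ax[1],ax[0]));u=ax/np.linalg.norm(ax)
print('len',np.linalg.norm(ax),'w',np.linalg.norm(bl-br),'ang',ang)
print('grip from blade',(pl+pr)/2-u*.051,(bl+br)/2+u*.031)
t=[W(p,.060) for p in((208,240),(280,232),(302,402),(242,412))];print('tab',np.mean(t,0))
m=[W(p,.002) for p in((125,45),(592,70),(545,638),(115,622))];print('mat',np.mean(m,0));
for a,b in zip(m,m[1:]+m[:1]): print(np.linalg.norm(a-b),np.degrees(np.arctan2(*(b-a)[1::-1])))
E
python3 fk.py
```

```text
len 0.08151781262431126 w 0.04558775057191268 ang 19.75096953841841
grip from blade [0.4074 0.2236 0.007 ] [0.4078 0.2237 0.007 ]
tab [0.4071 0.224  0.06  ]
mat [0.4216 0.2445 0.002 ]
0.09988915337129255 95.99494975438216
0.12845639979028642 6.503490193032788
0.09988259514812767 -83.31750863789661
0.12965502352585628 -173.49513495884761
```

Fork fix: grip at (0.4074, 0.2238), pointing 19.75°, with the tab and blade estimates agreeing within 1 mm. The mat centre is at (0.4216, 0.2445).

```bash
python3 -c "
from h import *
plan([.4074,.2238,.028],199.75)"
python3 -m crank '[[0,[0.08,-0.1,0.3],[0,0,-0.12]],[0,[0,0,0.4],[0,0,-0.122]],[0,[0,0,0.4],[0,0,0]],[0,[0,0,0],[0,0,0]],[0,[0,0,0],[0,0,0]]]' | grep posi
python3 -c "
from h import *
i,_=snap('wrist','w27.png');st();plan([.4074,.2238,.028],199.75)"
```

```text
d [ 0.0836 -0.0898  3.4324] r [-0.0007 -0.0028 -0.242 ]
position: [0.41, 0.2207, 0.2161]
t 35.75 pos [0.4105 0.2213 0.2171] xdeg 199.41 z [ 0.0008  0.0005 -1.    ] F [-0.5474 -0.9716 -0.2478] w 0.498 j [-0.6152 -0.0108  0.0226  1.8814  0.0003  1.27    1.3169]
d [0.0287 0.0419 2.3636] r [ 0.0002  0.0012 -0.0075]
```

View pics/w27.png

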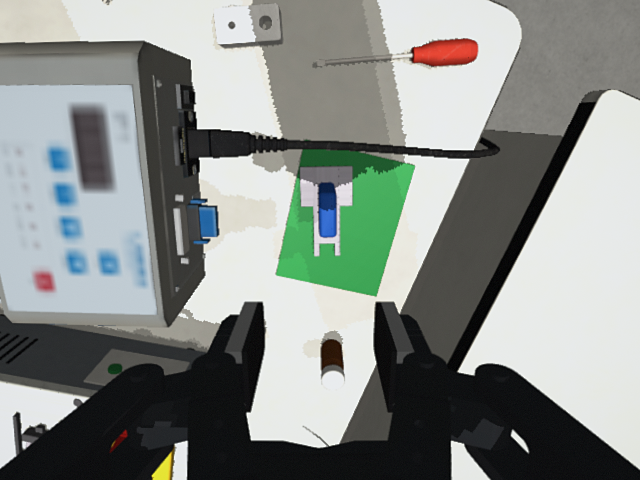

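```bash
python3 -m crank '[[0,[0.03,0.04,0.4],[0,0,-0.007]],[0,[0,0,0.4],[0,0,0]],[0,[0,0,0.4],[0,0,0]],[0,[0,0,0.3],[0,0,0]],[0,[0,0,0],[0,0,0]]]' | egrep 'posi|force'
python3 -c "
from h import *
i,_=snap('wrist','w28.png');st();plan([.4074,.2238,.028],199.75)"
```

```text
position: [0.4059, 0.2232, 0.0948]
ft_force: [0.4, -0.1, -1.4]
t 36.30 pos [0.4068 0.2238 0.0965] xdeg 199.78 z [-0.0004 -0.0003 -1.    ] F [-0.7413  0.6069  0.3864] w 0.501 j [-0.6178  0.1078  0.0172  2.029  -0.0022  1.0053  1.3165]
d [-0.0078 -0.0021  0.8567] r [-0.0002 -0.0006  0.0006]
```

View pics/w28.png

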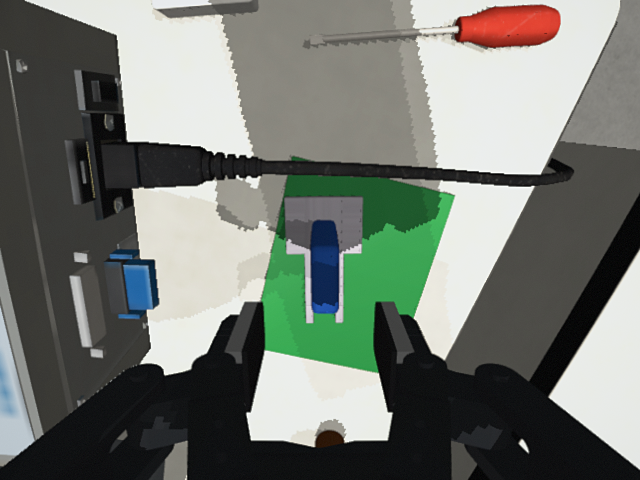

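```bash
python3 -m crank '[[0,[0,0.03,0.3],[0,0,0]],[0,[0,0,0.3],[0,0,0]],[0,[0,0,0.2],[0,0,0]],[0,[0,0,0.05],[0,0,0]],[0,[0,0,0],[0,0,0]]]' | egrep 'posi|force'
python3 -m crank '[[-1,[0,0,0],[0,0,0]],[-1,[0,0,0],[0,0,0]],[-1,[0,0,0],[0,0,0]],[-1,[0,0,0],[0,0,0]],[-1,[0,0,0],[0,0,0]]]' 70
python3 -c "
from h import *
i,_=snap('wrist','w29.png');st()"
```

```text
position: [0.4067, 0.2267, 0.0293]
ft_force: [-0.1, -0.1, -0.1]
clock: 37.3
position: [0.4067, 0.2266, 0.0294]
ee_rot: [-0.172, 0.985, 0.001, 0.001]
ft_force: [-0.8, -1.1, 6.7]
grip_width: 0.149
t 37.35 pos [0.4067 0.2266 0.0294] xdeg 199.79 z [ 0.0021  0.0014 -1.    ] F [ 0.1535 -0.8937  6.8488] w 0.156 j [-0.6197  0.2099  0.0142  2.0798 -0.0039  0.8494  1.3129]
```

View pics/w29.png

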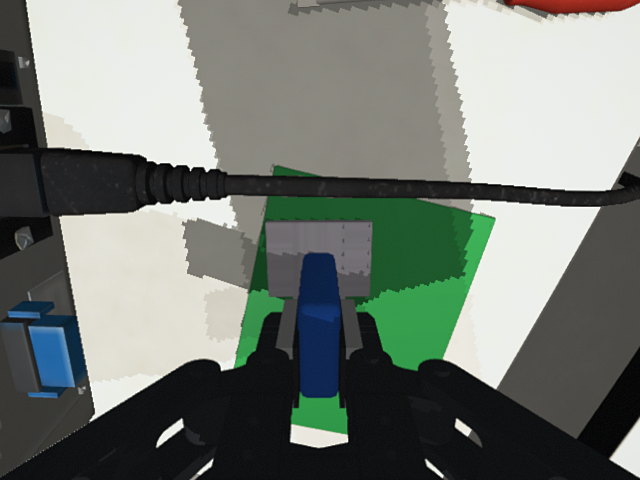

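```bash
python3 -c "
from h import *
i=cv2.imread('pics/w22.png')
cv2.imwrite('pics/c11.png',cv2.resize(i[85:265,260:560],None,fx=2.65,fy=2.65,interpolation=cv2.INTER_CUBIC))"
```

```text
(no output)
```

View pics/c11.png

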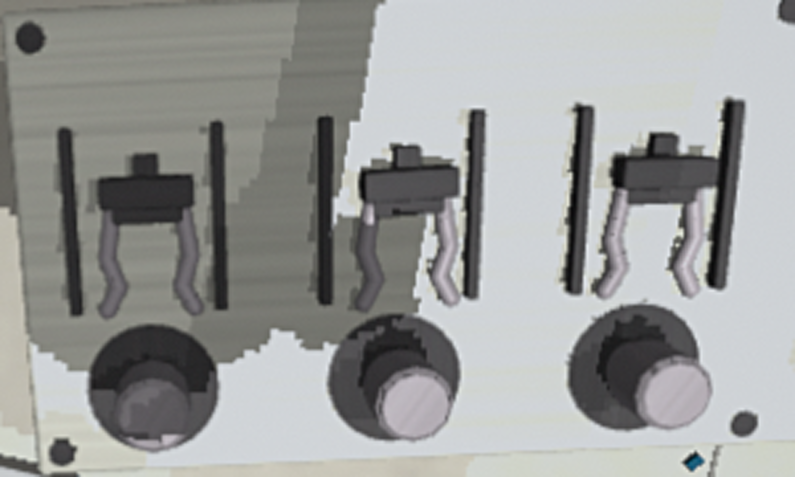

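```bash
python3 - <<'E'
from h import *
q=np.array([-.052,.9986,0,.00235]);q/=np.linalg.norm(q)
wp=(np.array([.7004,-.044,.2201]),q)
f=lambda u,v:(260+(u+.5)/2.65-.5,85+(v+.5)/2.65-.5)
O=np.array([.6607,.0108]);ya=.152
def D(p,z):
    P=onz('wrist',f(*p),z,wp);d=P[:2]-O;return P,np.array([d[0]*np.cos(ya)+d[1]*np.sin(ya),-d[0]*np.sin(ya)+d[1]*np.cos(ya)])*1e3
for n,p,z in [('pinc',(154,412),.134),('pinb',(413,403),.134),('pina',(673,392),.134),('ringc',(153,387),.11),('ringb',(394,377),.11),('ringa',(636,367),.11),
 ('brc',(146,178),.119),('brb',(409,167),.119),('bra',(666,155),.119),('tabc',(145,154),.117),('tabb',(406,146),.117),('taba',(662,133),.117),
 ('railfc',(64,129),.115),('railfc2',(216,123),.115),('railfb',(325,118),.115),('railfb2',(478,110),.115),('scrFR',(31,38),.11)]:
  P,d=D(p,z);print(n,P,d)
E
```

```text
pinc [ 0.6964 -0.0452  0.134 ] [ 26.7695 -60.7535]
pinb [0.6881 0.0124 0.134 ] [27.3596 -2.5779]
pina [0.6793 0.0707 0.134 ] [27.4846 56.3641]
ringc [ 0.6975 -0.0454  0.11  ] [ 27.8403 -61.1045]
ringb [0.6887 0.0133 0.11  ] [28.0289 -1.771 ]
ringa [0.6797 0.0726 0.11  ] [28.193  58.2441]
brc [ 0.6466 -0.0523  0.119 ] [-23.492  -60.2014]
brb [0.6379 0.006  0.119 ] [-23.2977  -1.2676]
bra [0.6287 0.0634 0.119 ] [-23.662   56.8033]
tabc [ 0.6415 -0.053   0.117 ] [-28.6182 -60.1914]
tabb [0.6335 0.005  0.117 ] [-27.7812  -1.584 ]
taba [0.6241 0.0622 0.117 ] [-28.3918  56.3831]
railfc [ 0.6381 -0.0717  0.115 ] [-34.843 -78.139]
railfc2 [ 0.6332 -0.0379  0.115 ] [-34.5485 -43.9604]
railfb [ 0.6295 -0.0137  0.115 ] [-34.5587 -19.4806]
railfb2 [0.624  0.0203 0.115 ] [-34.8858  14.9483]
scrFR [ 0.6193 -0.0811  0.11  ] [-54.816  -84.5623]
```

```bash
python3 - <<'E'
from h import *
wp8=(np.array([.6052,.0835,.1477]),qdown(188.78))
wp7=(np.array([.6057,.1385,.2181]),qdown(188.78))
print('red',tri([ray('wrist',(202,40),wp7),ray('wrist',(288,32),wp8)]),tri([ray('wrist',(202,40),wp7),ray('top',(266.7,293))]))
# panel corner near drive-left
print('corner',tri([ray('wrist',(484,92),wp8),ray('wrist',(345,88),wp7)]),tri([ray('wrist',(345,88),wp7),ray('top',(227.2,290))]))
# right-hand side lower edge corner of printer near drive (front of connectors)
E
python3 -m crank '[[-1,[0,0,-0.2],[0,0,0]],[-1,[0,0,-0.4],[0,0,0]],[-1,[0,0,-0.6],[0,0,0]],[-1,[0,0,-0.6],[0,0,0]],[-1,[0,0,-0.6],[0,0,0]]]' 
python3 -m crank '[[-1,[0,0,-0.4],[0,0,0]],[-1,[0,0,0],[0,0,0]],[-1,[0,0,0],[0,0,0]],[-1,[0,0,0],[0,0,0]],[-1,[0,0,0],[0,0,0]]]' 
python3 -c "
from h import *
i,_=snap('wrist','w30.png');st()"
```

```text
red [0.4999 0.0541 0.1092] [0.4986 0.055  0.1103]
corner [0.5118 0.1392 0.112 ] [0.5079 0.1435 0.0644]
clock: 37.85
position: [0.4053, 0.2258, 0.2226]
ee_rot: [-0.172, 0.985, 0.0, 0.0]
ft_force: [1.4, 0.9, -1.6]
grip_width: 0.15
clock: 38.35
position: [0.4051, 0.2257, 0.2507]
ee_rot: [-0.172, 0.985, -0.0, -0.001]
ft_force: [-0.0, 0.1, -1.0]
grip_width: 0.155
t 38.40 pos [0.4052 0.2257 0.2508] xdeg 199.80 z [-0.0017 -0.0011 -1.    ] F [-0.2185 -0.5068 -0.4921] w 0.151 j [-0.625  -0.0344  0.0178  1.8333  0.0006  1.3447  1.3091]
```

View pics/w30.png

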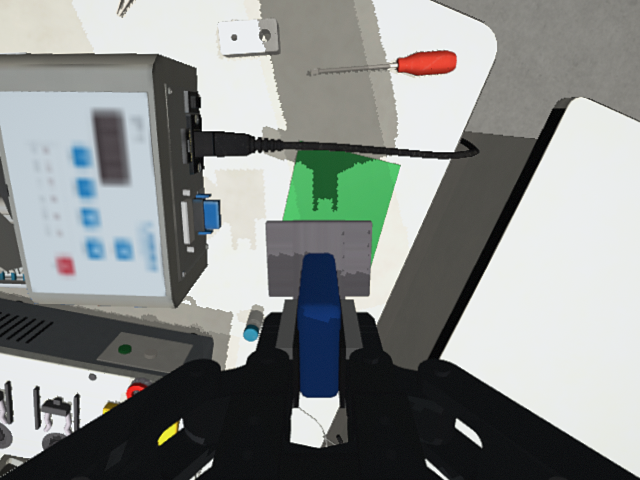

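```bash
python3 - <<'E'
from h import *
wp8=(np.array([.6052,.0835,.1477]),qdown(188.78))
wp7=(np.array([.6057,.1385,.2181]),qdown(188.78))
wp9=(np.array([.6057,.0834,.1098]),qdown(188.76))
for a,b,c in(((105,115),(140,131),(105,133)),((152,104),(199,120),(175,120))):
  print('blue',tri([ray('wrist',a,wp7),ray('wrist',b,wp8),ray('wrist',c,wp9)]),tri([ray('wrist',a,wp7),ray('wrist',b,wp8)]))
i=cv2.imread('pics/w8.png');j=cv2.imread('pics/w7.png')
cv2.imwrite('pics/c12.png',np.hstack([cv2.resize(i[60:220,40:260],None,fx=1.8,fy=1.8),cv2.resize(j[40:200,20:240],None,fx=1.8,fy=1.8)]))
E
```

```text
blue [ 0.5529 -0.0232  0.0661] [ 0.553  -0.0234  0.0656]
blue [0.5423 0.0062 0.0579] [0.5421 0.0057 0.0555]
```

View pics/c12.png

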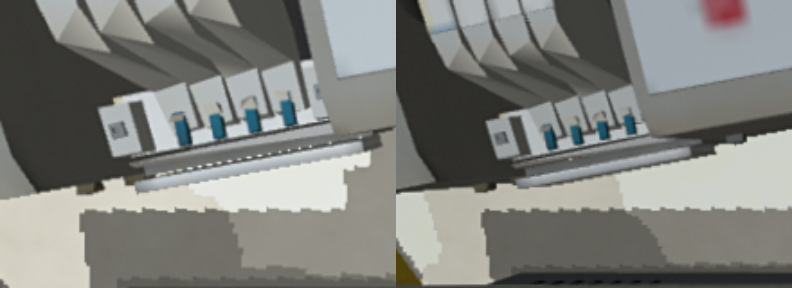

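```bash
python3 -m crank '[[-1,[0,-0.2,0],[0,0,0.12]],[-1,[0,-0.2,0],[0,0,0.127]],[-1,[-0.3,-0.3,0],[0,0,0]],[-1,[-0.3,-0.3,0],[0,0,0]],[-1,[-0.3,-0.3,0],[0,0,0]]]' | grep posi
python3 -c "
from h import *
st();plan([.5659,.0568,.17],188.7)"
```

```text
position: [0.4978, 0.1342, 0.2513]
t 38.90 pos [0.4978 0.1342 0.2513] xdeg 188.71 z [-0.0008 -0.0004 -1.    ] F [ 0.7323  1.3783 -1.1383] w 0.153 j [-0.4981  0.075   0.1545  1.7222 -0.0117  1.3461  1.3813]
d [-0.6961 -1.0856  1.0159] r [-0.0003 -0.0011  0.0002]
```

```bash
python3 -m crank '[[-1,[-0.23,-0.3,0],[0,0,0]],[-1,[-0.23,-0.3,0],[0,0,0]],[-1,[-0.15,-0.3,0],[0,0,0]],[-1,[0,0,0],[0,0,0]],[-1,[0,0,0],[0,0,0]]]' | grep posi
python3 -c "
from h import *
st();plan([.5659,.0568,.17],188.7);i,_=snap('wrist','w31.png')"
```

```text
position: [0.556, 0.0711, 0.251]
t 39.40 pos [0.556  0.0711 0.251 ] xdeg 188.62 z [-0.0017 -0.0004 -1.    ] F [-1.2471  0.5203 -0.9084] w 0.154 j [-0.4066  0.1763  0.226   1.6148 -0.0402  1.3568  1.5459]
d [-0.0976 -0.1946  1.0119] r [-0.0001 -0.0022 -0.0017]
```

View pics/w31.png

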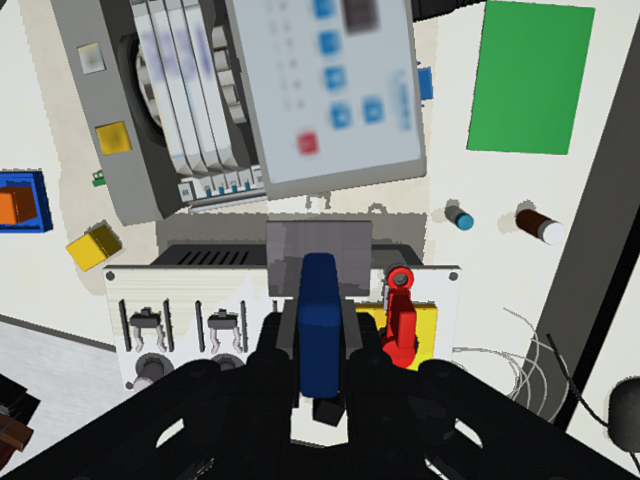

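```bash
python3 -m crank '[[-1,[-0.10,-0.19,0.2],[0,0,0]],[-1,[0,0,0.4],[0,0,0]],[-1,[0,0,0.4],[0,0,0]],[-1,[0,0,0.2],[0,0,0]],[-1,[0,0,0],[0,0,0]]]' | egrep 'posi|force'
python3 -c "
from h import *
st();plan([.5662,.0573,.14],188.7);i,_=snap('wrist','w32.png');i,_=snap('side','s32.png')
cv2.imwrite('pics/s32c.png',cv2.resize(i[220:360,240:400],None,fx=4.5,fy=4.2,interpolation=cv2.INTER_CUBIC))"
```

```text
position: [0.5643, 0.0587, 0.1533]
ft_force: [0.0, 0.5, -0.9]
t 39.95 pos [0.5643 0.0587 0.1533] xdeg 188.79 z [-0.0048 -0.0005 -1.    ] F [ 0.0371  0.5034 -0.8827] w 0.153 j [-0.3797  0.263   0.2294  1.7234 -0.0647  1.1674  1.592 ]
d [-0.0216 -0.0204  0.1662] r [ 0.0003 -0.0061  0.002 ]
```

View pics/w32.png

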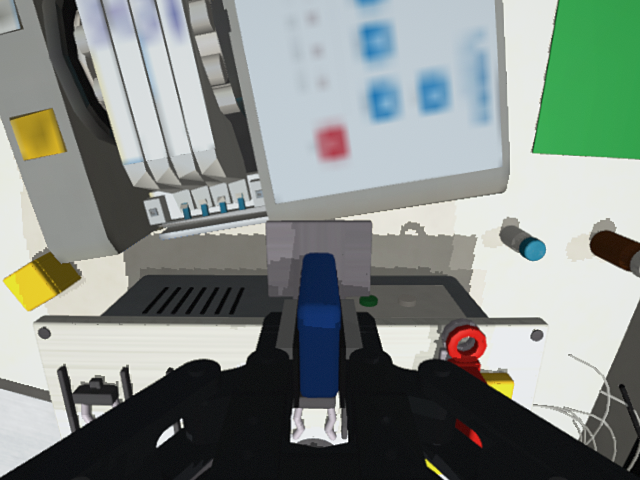

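View pics/s32c.png

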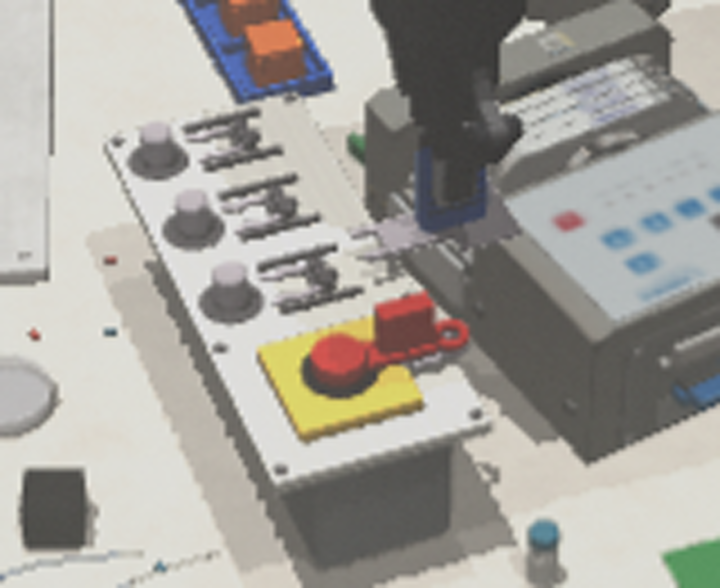

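```bash
python3 -m crank '[[-1,[-0.02,-0.02,0.08],[0,0,0]],[-1,[0,0,0.07],[0,0,0]],[-1,[0,0,0.02],[0,0,0]],[-1,[0,0,0],[0,0,0]],[-1,[0,0,0],[0,0,0]]]' | egrep 'posi|force'
python3 -c "
from h import *
st();plan([.5662,.0573,.1392],188.7);i,_=snap('side','s33.png')
cv2.imwrite('pics/s33c.png',cv2.resize(i[250:320,270:370],None,fx=7,fy=7,interpolation=cv2.INTER_CUBIC))"
```

```text
position: [0.5683, 0.0562, 0.1425]
ft_force: [0.4, -0.4, -1.3]
t 40.55 pos [0.5683 0.0562 0.1425] xdeg 188.68 z [ 0.0002  0.0002 -1.    ] F [ 0.3609 -0.4087 -1.3034] w 0.150 j [-0.3745  0.2776  0.2306  1.7298 -0.0691  1.1418  1.5986]
d [0.0245 0.0171 0.0412] r [ 0.0002  0.0003 -0.0004]
```

View pics/s33c.png

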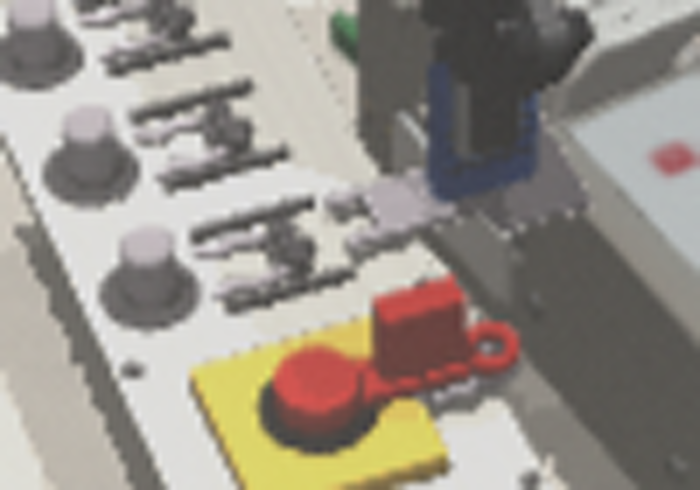

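```bash
cat >> h.py <<'E'
def dr():
    o=manip.get_obs();d=o['position'][:2]-np.array([.6603,.0110]);a=.152
    print('drive xy mm',1e3*(d[0]*np.cos(a)+d[1]*np.sin(a)),1e3*(-d[0]*np.sin(a)+d[1]*np.cos(a)),'underside',o['position'][2]-.0274,'F',o['ft_force'],'w %.3f'%o['grip_width'],'t %.2f'%o['clock'])
E
python3 -m crank '[[-1,[0,0.018,0.02],[0,0,0]],[-1,[0,0,0.017],[0,0,0]],[-1,[0,0,0],[0,0,0]],[-1,[0,0,0],[0,0,0]],[-1,[0,0,0],[0,0,0]]]' | egrep 'posi|force'
python3 -c "
from h import *
dr()"
python3 -m crank '[[-1,[-0.06,0,0],[0,0,0]],[-1,[-0.06,0,0],[0,0,0]],[-1,[-0.03,0,0],[0,0,0]],[-1,[0,0,0],[0,0,0]],[-1,[0,0,0],[0,0,0]]]' | egrep 'posi|force'
python3 -c "
from h import *
dr();i,_=snap('side','s34.png')
cv2.imwrite('pics/s34c.png',cv2.resize(i[250:320,270:370],None,fx=7,fy=7,interpolation=cv2.INTER_CUBIC))"
```

```text
position: [0.5681, 0.0577, 0.1394]
ft_force: [0.1, 0.8, 0.4]
drive xy mm -84.06436882982331 60.16979036892149 underside 0.11200590770196295 F [0.0519 0.811  0.3696] w 0.152 t 41.10
position: [0.5798, 0.0594, 0.1391]
ft_force: [-0.4, 0.3, -1.3]
drive xy mm -72.20974861548795 60.032452189886385 underside 0.11171917544235582 F [-0.3588  0.2729 -1.3494] w 0.151 t 41.60
```

View pics/s34c.png

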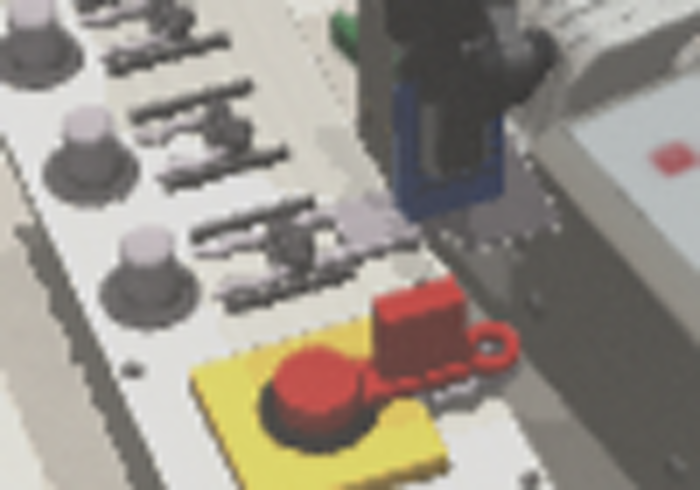

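```bash
python3 -m crank '[[-1,[-0.05,0,0],[0,0,0]],[-1,[-0.05,0,0],[0,0,0]],[-1,[-0.05,0,0],[0,0,0]],[-1,[-0.05,0,0],[0,0,0]],[-1,[0,0,0],[0,0,0]]]' | egrep 'posi|force'
python3 -c "
from h import *
dr();i,_=snap('side','s35.png')
cv2.imwrite('pics/s35c.png',cv2.resize(i[250:320,270:370],None,fx=7,fy=7,interpolation=cv2.INTER_CUBIC))"
```

```text
position: [0.5962, 0.062, 0.1392]
ft_force: [0.1, 0.5, -1.3]
drive xy mm -55.639638118910625 60.14689093720344 underside 0.1118207304453924 F [ 0.1472  0.5166 -1.3239] w 0.150 t 42.15
```

View pics/s35c.png

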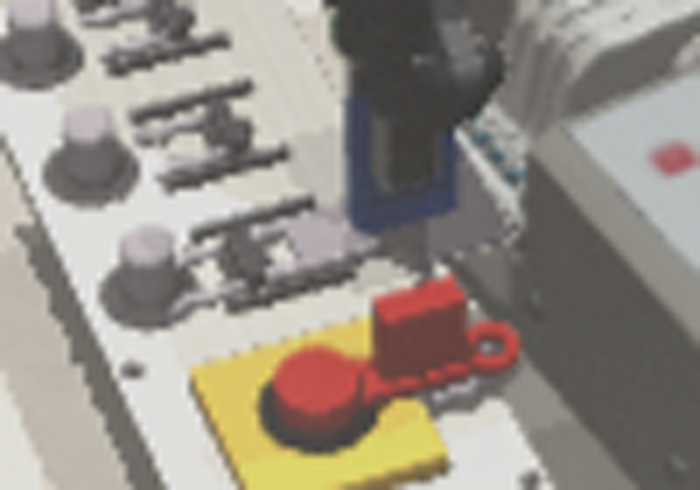

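```bash
python3 -m crank '[[-1,[-0.04,0,0],[0,0,0]],[-1,[-0.04,0,0],[0,0,0]],[-1,[-0.04,0,0],[0,0,0]],[-1,[-0.03,0,0],[0,0,0]],[-1,[0,0,0],[0,0,0]]]' | egrep 'posi|force'
python3 -c "
from h import *
dr()"
python3 -m crank '[[-1,[-0.03,0,0],[0,0,0]],[-1,[-0.02,0,0],[0,0,0]],[-1,[0,0,0],[0,0,0]],[-1,[0,0,0],[0,0,0]],[-1,[0,0,0],[0,0,0]]]' | egrep 'posi|force'
python3 -c "
from h import *
dr();i,_=snap('side','s36.png')
cv2.imwrite('pics/s36c.png',cv2.resize(i[250:320,270:370],None,fx=7,fy=7,interpolation=cv2.INTER_CUBIC))"
```

```text
position: [0.6081, 0.0638, 0.1393]
ft_force: [-1.1, -1.0, -1.2]
drive xy mm -43.57908387218549 60.120665138306045 underside 0.11193089256512018 F [-1.0669 -1.0185 -1.1884] w 0.154 t 42.70
position: [0.6115, 0.0643, 0.1394]
ft_force: [-0.4, -0.4, -0.6]
drive xy mm -40.11459070889528 60.10078767195263 underside 0.11195044857830724 F [-0.3553 -0.3744 -0.6217] w 0.153 t 43.20
```

View pics/s36c.png

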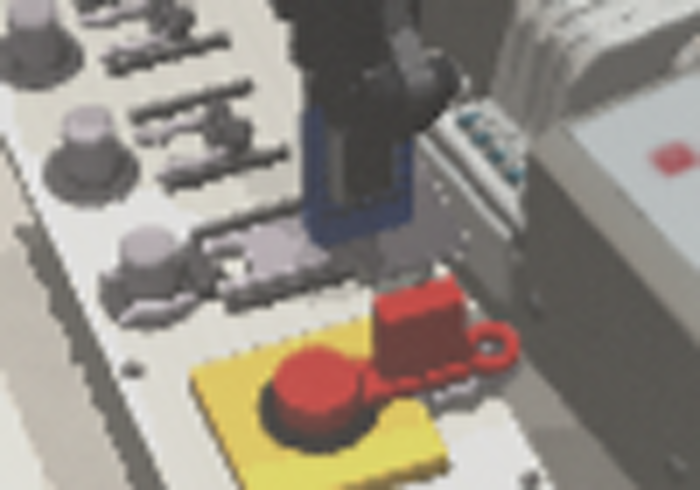

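```bash
for k in 1 2; do python3 -m crank '[[-1,[-0.015,0,0],[0,0,0]],[-1,[0,0,0],[0,0,0]],[-1,[0,0,0],[0,0,0]],[-1,[0,0,0],[0,0,0]],[-1,[0,0,0],[0,0,0]]]' | egrep 'force'
python3 -c "
from h import *
dr()"; done
```

```text
ft_force: [-0.3, 0.2, -1.1]
drive xy mm -38.96698357774232 60.11529271496703 underside 0.11191649334201428 F [-0.2774  0.1688 -1.1258] w 0.151 t 43.75
ft_force: [0.1, 0.2, -0.6]
drive xy mm -37.735515722736075 60.103792303016455 underside 0.11195816431560043 F [ 0.0997  0.1534 -0.6187] w 0.150 t 44.25
```

```bash
python3 -c "
from h import *
i,_=snap('side','s37.png')
cv2.imwrite('pics/s37c.png',cv2.resize(i[250:320,270:370],None,fx=7,fy=7,interpolation=cv2.INTER_CUBIC))
i,_=snap('wrist','w37.png')"
```

```text
(no output)
```

View pics/s37c.png

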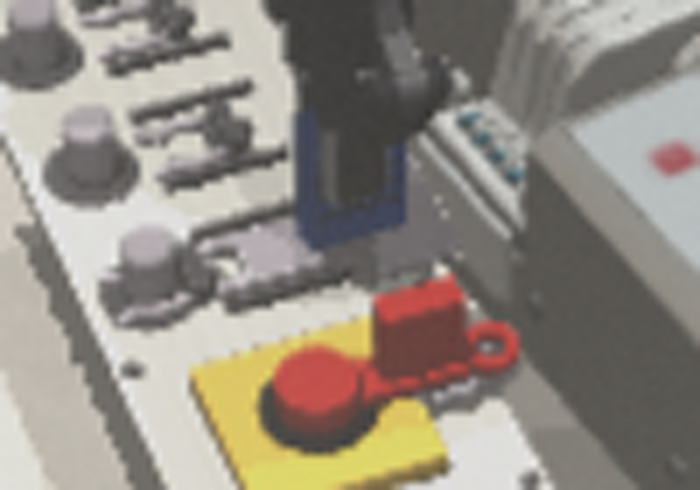

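View pics/w37.png

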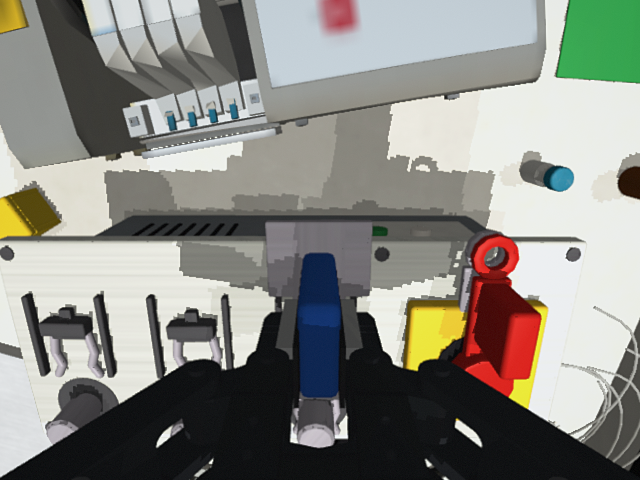

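```bash
python3 -m crank '[[-1,[0.15,0,0],[0,0,0]],[-1,[0.15,0,0],[0,0,0]],[-1,[0.1,0,-0.1],[0,0,0]],[-1,[0,0,-0.3],[0,0,0]],[-1,[0,0,-0.3],[0,0,0]]]' | egrep 'posi|force'
python3 -m crank '[[-1,[0,-0.37,-0.1],[0,0,0]],[-1,[0,-0.38,0],[0,0,0]],[-1,[0,0,0],[0,0,0]],[-1,[0,0,0],[0,0,0]],[-1,[0,0,0],[0,0,0]]]' | egrep 'posi|force'
python3 -c "
from h import *
dr();i,_=snap('side','s38.png')
cv2.imwrite('pics/s38c.png',cv2.resize(i[230:320,260:370],None,fx=6.5,fy=6.5,interpolation=cv2.INTER_CUBIC))
i,_=snap('wrist','w38.png')"
```

```text
position: [0.5819, 0.0597, 0.1965]
ft_force: [0.4, 0.2, -1.2]
position: [0.5913, 0.0017, 0.2035]
ft_force: [1.4, 0.6, -1.6]
drive xy mm -69.64245034094075 1.2743741498502954 underside 0.17606895675131698 F [ 1.357   0.6256 -1.5565] w 0.151 t 45.35
```

View pics/s38c.png

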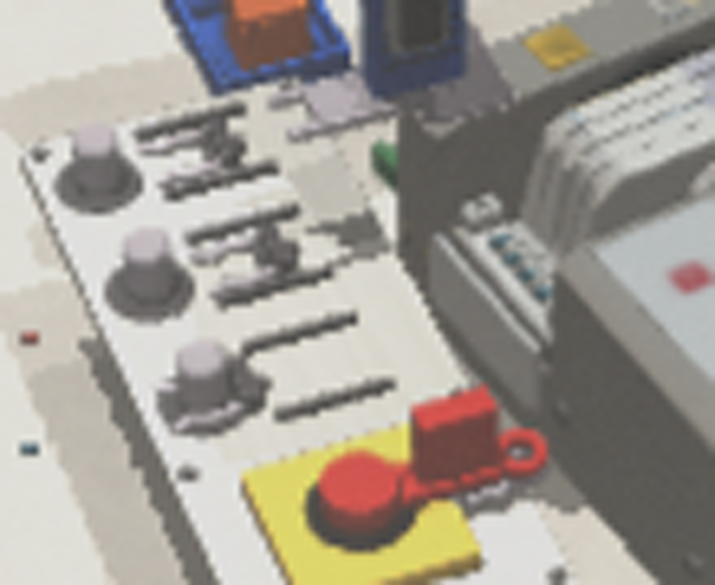

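View pics/w38.png

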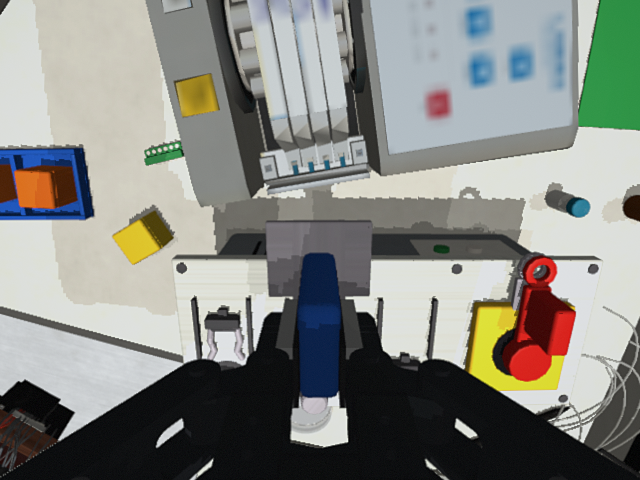

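Clip a is round its pin, at (205,390) in the side crop. Before lanes b and c I'll check the height of the printer's side wall.

```bash
python3 - <<'E'
from h import *
A=(np.array([.556,.0711,.251]),qdown(188.62));B=(np.array([.5643,.0587,.1533]),qdown(188.79))
o=manip.get_obs();C=(o['position'],o['ee_rot'])
print('label',tri([ray('wrist',(113,138),A),ray('wrist',(37,133),B),ray('wrist',(197,95),C)]))
i=cv2.imread('pics/w38.png');j=cv2.imread('pics/w31.png')
cv2.imwrite('pics/c13.png',np.hstack([cv2.resize(i[130:280,140:290],None,fx=2.6,fy=2.6),cv2.resize(j[140:290,90:240],None,fx=2.6,fy=2.6)]))
E
```

```text
label [ 0.5159 -0.0776  0.1124]
```

View pics/c13.png

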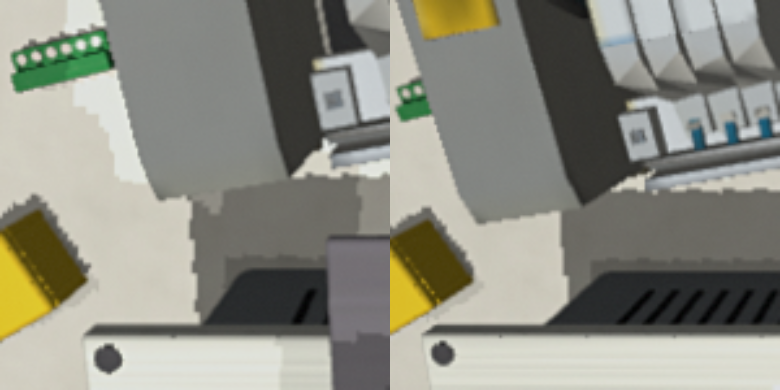

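```bash
python3 - <<'E'
from h import *
A=(np.array([.556,.0711,.251]),qdown(188.62))
o=manip.get_obs();C=(o['position'],o['ee_rot'])
print('corner',tri([ray('wrist',(122.7,225.4),A),ray('wrist',(200.8,205),C)]))
f=lambda u,v:(140+u/2.6,130+v/2.6);g=lambda u,v:(90+(u-390)/2.6,140+v/2.6)
print('corner2',tri([ray('wrist',g(582,206),A),ray('wrist',f(287,178),C)]))
print('edge top? ',tri([ray('wrist',g(415,40),A),ray('wrist',f(105,30),C)]))
X=np.array([np.cos(.152),np.sin(.152)]);Y=np.array([-X[1],X[0]])
for y in(0,-.06):
  p=np.array([.6603,.011])-.086*X+y*Y;plan([p[0],p[1],.1397],188.7)
E
```

```text
corner [ 0.5785 -0.0716  0.1096]
corner2 [ 0.5712 -0.0434  0.1038]
edge top?  [ 0.5373 -0.0902  0.1025]
d [ 0.2042 -0.0172  0.7955] r [ 0.0007 -0.0001  0.0019]
d [ 0.2052 -0.7672  0.7951] r [ 0.0007 -0.0001  0.0019]
```

```bash
python3 -m crank '[[-1,[0.2,-0.017,0.1],[0,0,0]],[-1,[0,0,0.3],[0,0,0]],[-1,[0,0,0.25],[0,0,0]],[-1,[0,0,0.1],[0,0,0]],[-1,[0,0,0],[0,0,0]]]' | egrep 'posi|force'
python3 -m crank '[[-1,[0,0,0],[0,0,0]],[-1,[0,0,0],[0,0,0]],[-1,[0,0,0],[0,0,0]],[-1,[0,0,0],[0,0,0]],[-1,[0,0,0],[0,0,0]]]' | egrep 'posi|force'
python3 -c "
from h import *
dr();i,_=snap('side','s39.png')
cv2.imwrite('pics/s39c.png',cv2.resize(i[230:320,260:370],None,fx=6.5,fy=6.5,interpolation=cv2.INTER_CUBIC))
i,_=snap('wrist','w39.png')"
```

```text
position: [0.5751, -0.0027, 0.1424]
ft_force: [0.2, 0.6, -0.8]
position: [0.5759, -0.0032, 0.1436]
ft_force: [0.2, -0.3, -0.9]
drive xy mm -85.62453108387146 -1.2909211475115085 underside 0.11618505626660044 F [ 0.1589 -0.3382 -0.9424] w 0.150 t 46.45
```

View pics/s39c.png

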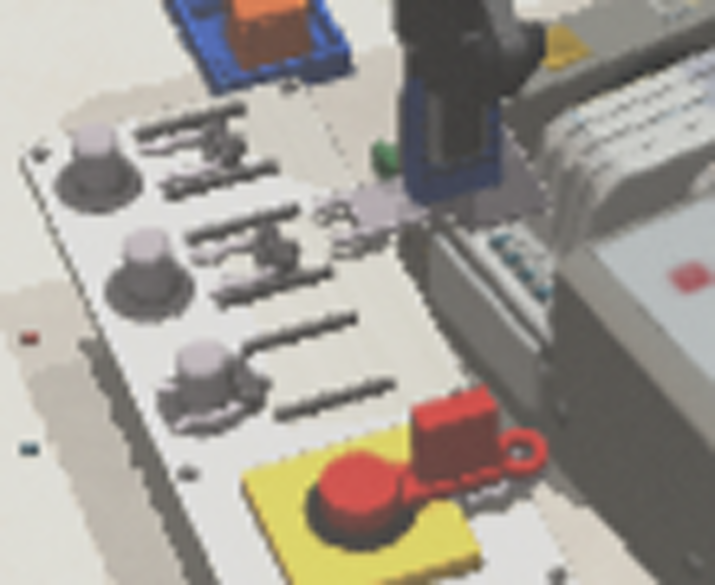

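View pics/w39.png

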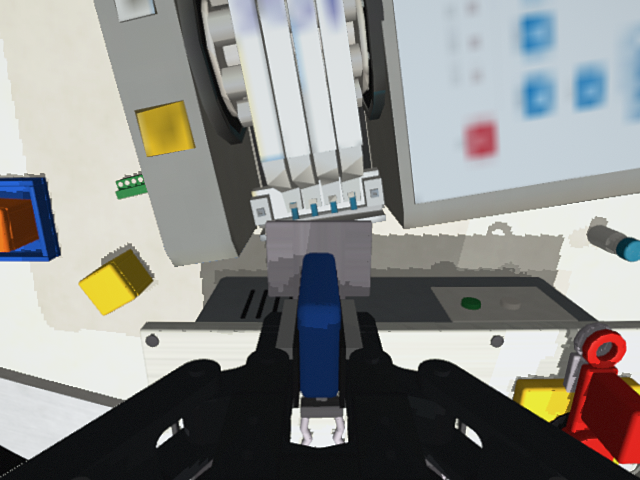

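```bash
python3 -m crank '[[-1,[0,0.017,0.03],[0,0,0]],[-1,[0,0,0.022],[0,0,0]],[-1,[0,0,0],[0,0,0]],[-1,[0,0,0],[0,0,0]],[-1,[0,0,0],[0,0,0]]]' | egrep 'force'
python3 -c "
from h import *
dr()"
python3 -m crank '[[-1,[-0.06,0,0],[0,0,0]],[-1,[-0.06,0,0],[0,0,0]],[-1,[-0.06,0,0],[0,0,0]],[-1,[-0.06,0,0],[0,0,0]],[-1,[0,0,0],[0,0,0]]]' | egrep 'force'
python3 -c "
from h import *
dr()"
python3 -m crank '[[-1,[-0.05,0,0],[0,0,0]],[-1,[-0.05,0,0],[0,0,0]],[-1,[-0.05,0,0],[0,0,0]],[-1,[-0.04,0,0],[0,0,0]],[-1,[0,0,0],[0,0,0]]]' | egrep 'force'
python3 -c "
from h import *
dr();i,_=snap('side','s40.png')
cv2.imwrite('pics/s40c.png',cv2.resize(i[230:320,260:370],None,fx=6.5,fy=6.5,interpolation=cv2.INTER_CUBIC))"
```

```text
ft_force: [0.1, 0.3, -1.5]
drive xy mm -85.74766854526955 0.03333312806460577 underside 0.11179464935723962 F [ 0.1405  0.2619 -1.4635] w 0.155 t 47.05
ft_force: [0.3, 0.6, -1.3]
drive xy mm -65.92071986704707 0.1957210545270524 underside 0.11164175999823744 F [ 0.2622  0.6323 -1.2911] w 0.149 t 47.55
ft_force: [-0.2, -0.7, -1.4]
drive xy mm -50.99003254339192 0.11881223870297258 underside 0.11169766458224034 F [-0.1525 -0.7067 -1.3911] w 0.151 t 48.05
```

View pics/s40c.png

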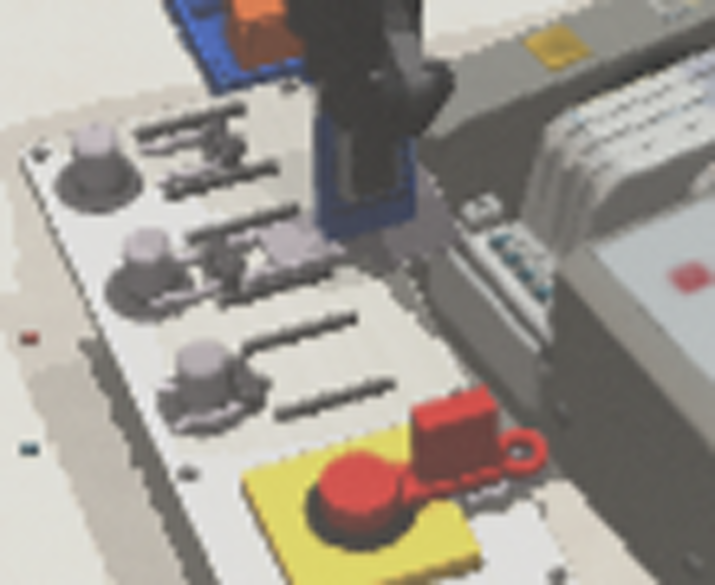

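```bash
python3 -m crank '[[-1,[-0.04,0,0],[0,0,0]],[-1,[-0.04,0,0],[0,0,0]],[-1,[-0.03,0,0],[0,0,0]],[-1,[-0.02,0,0],[0,0,0]],[-1,[-0.02,0,0],[0,0,0]]]' | egrep 'force'
python3 -c "
from h import *
dr()"
python3 -m crank '[[-1,[0,0,0],[0,0,0]],[-1,[0,0,0],[0,0,0]],[-1,[0,0,0],[0,0,0]],[-1,[0,0,0],[0,0,0]],[-1,[0,0,0],[0,0,0]]]' | egrep 'force'
python3 -c "
from h import *
dr();i,_=snap('side','s41.png')
cv2.imwrite('pics/s41c.png',cv2.resize(i[230:320,260:370],None,fx=6.5,fy=6.5,interpolation=cv2.INTER_CUBIC))"
```

```text
ft_force: [-0.0, -0.3, -1.1]
drive xy mm -38.94944620771318 0.21662779206466087 underside 0.11178800557039276 F [-0.0192 -0.3381 -1.0928] w 0.150 t 48.60
ft_force: [-0.1, -0.2, -2.0]
drive xy mm -39.34619385879649 0.114307987714001 underside 0.11181397072184987 F [-0.1263 -0.1586 -2.0208] w 0.153 t 49.10
```

View pics/s41c.png

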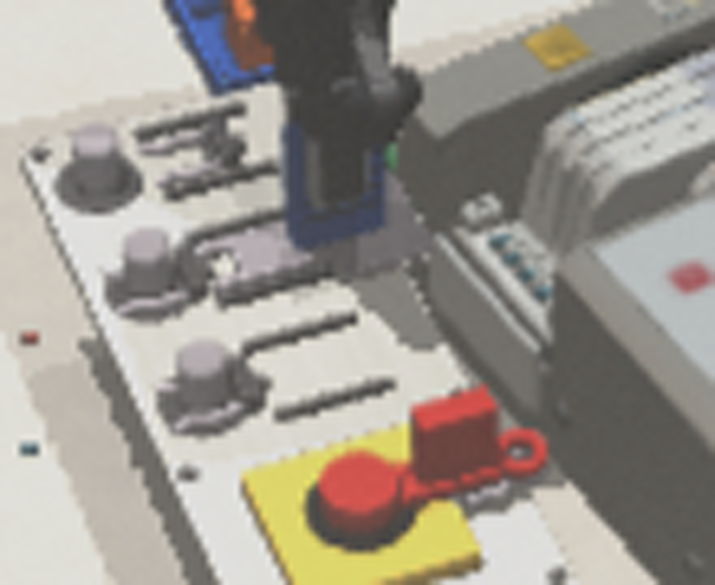

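```bash
python3 -m crank '[[-1,[-0.018,0,0],[0,0,0]],[-1,[0,0,0],[0,0,0]],[-1,[0,0,0],[0,0,0]],[-1,[0,0,0],[0,0,0]],[-1,[0,0,0],[0,0,0]]]' | egrep 'force'
python3 -c "
from h import *
dr()"
python3 -m crank '[[-1,[0.15,0,0],[0,0,0]],[-1,[0.15,0,0],[0,0,0]],[-1,[0.1,0,-0.1],[0,0,0]],[-1,[0,0,-0.3],[0,0,0]],[-1,[0,0,-0.3],[0,0,0]]]' | egrep 'posi|force'
python3 -m crank '[[-1,[0,-0.37,-0.1],[0,0,0]],[-1,[0,-0.38,0],[0,0,0]],[-1,[0.1,0,0],[0,0,0]],[-1,[0.09,0,0],[0,0,0]],[-1,[0,0,0],[0,0,0]]]' | egrep 'posi|force'
python3 -c "
from h import *
dr();i,_=snap('side','s42.png')
cv2.imwrite('pics/s42c.png',cv2.resize(i[230:320,260:370],None,fx=6.5,fy=6.5,interpolation=cv2.INTER_CUBIC))
i,_=snap('wrist','w42.png')"
```

```text
ft_force: [-0.4, -0.5, -0.9]
drive xy mm -37.94108591334567 0.06654025483477342 underside 0.11175042795984674 F [-0.4006 -0.4636 -0.8952] w 0.151 t 49.65
position: [0.5908, 0.0004, 0.1963]
ft_force: [0.5, -0.2, -1.4]
position: [0.5845, -0.0604, 0.2035]
ft_force: [0.6, 0.5, -1.4]
drive xy mm -85.76504046649868 -59.04668374222737 underside 0.17607637194747602 F [ 0.6395  0.5026 -1.3656] w 0.148 t 50.65
```

View pics/s42c.png

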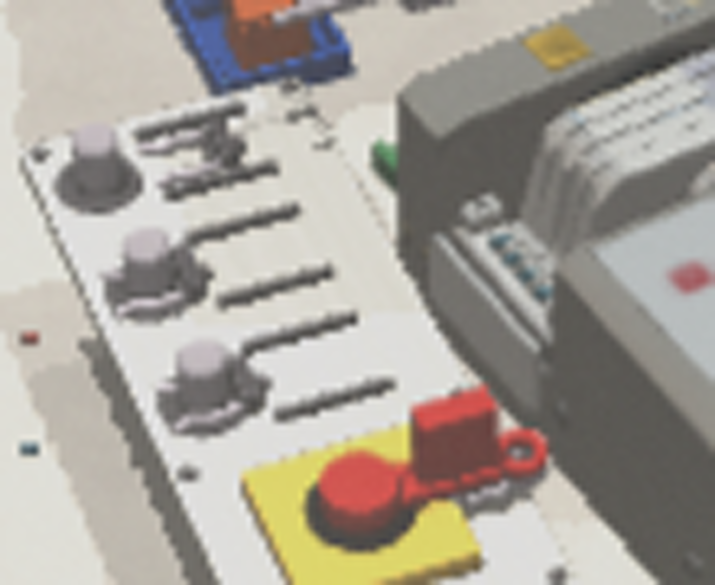

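View pics/w42.png

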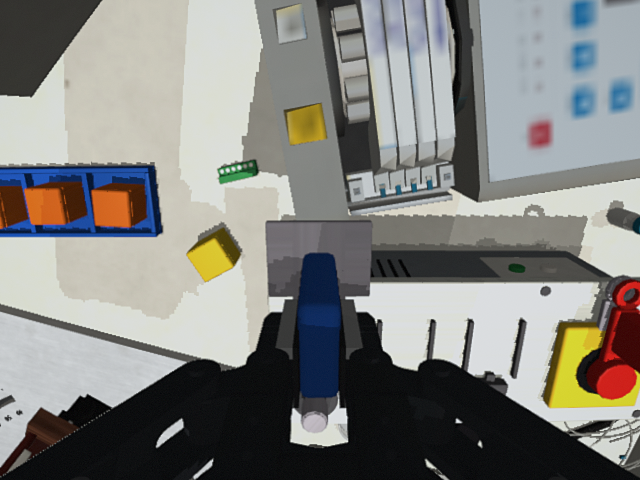

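```bash
python3 -m crank '[[-1,[-0.02,-0.01,0.2],[0,0,0]],[-1,[0,0,0.25],[0,0,0]],[-1,[0,0,0.2],[0,0,0]],[-1,[0,0,0.05],[0,0,0]],[-1,[0,0,0],[0,0,0]]]' | egrep 'posi|force'
python3 -m crank '[[-1,[0,0,0],[0,0,0]],[-1,[0,0,0],[0,0,0]],[-1,[0,0,0],[0,0,0]],[-1,[0,0,0],[0,0,0]],[-1,[0,0,0],[0,0,0]]]' | egrep 'posi|force'
python3 -c "
from h import *
dr();i,_=snap('side','s43.png')
cv2.imwrite('pics/s43c.png',cv2.resize(i[230:320,260:370],None,fx=6.5,fy=6.5,interpolation=cv2.INTER_CUBIC))
i,_=snap('wrist','w43.png')"
```

```text
position: [0.5868, -0.061, 0.1469]
ft_force: [0.5, 0.4, 0.0]
position: [0.587, -0.0617, 0.1474]
ft_force: [-0.3, 0.4, -0.3]
drive xy mm -83.46439733433235 -60.72020749682555 underside 0.11997581600152343 F [-0.3488  0.3502 -0.3   ] w 0.150 t 51.75
```

View pics/s43c.png

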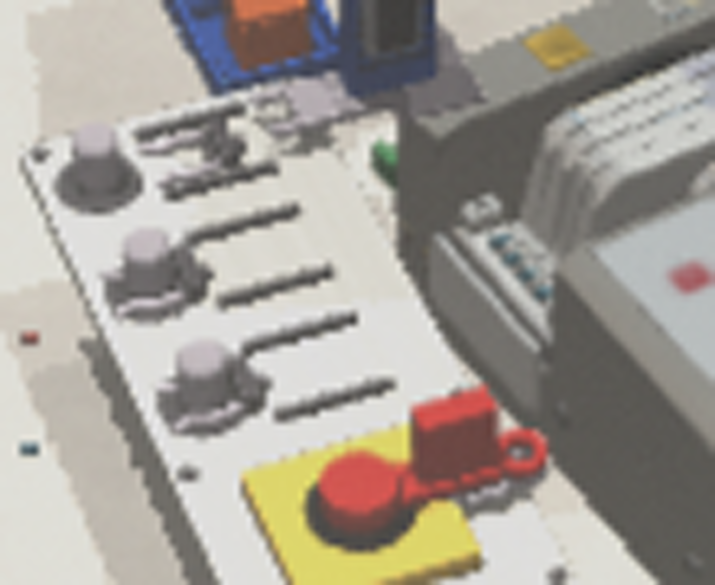

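View pics/w43.png

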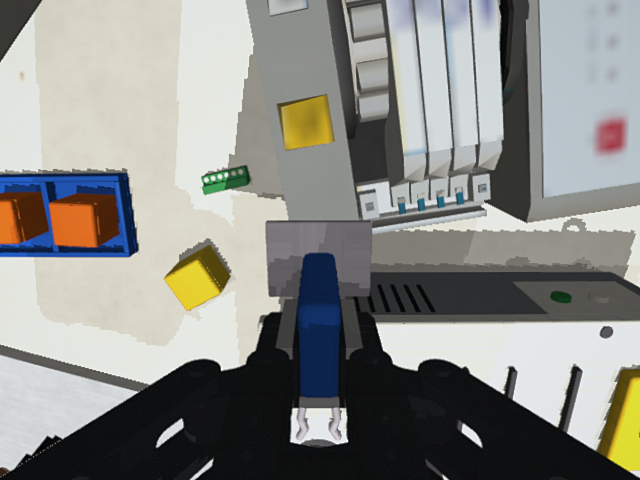

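```bash
python3 -m crank '[[-1,[0,0.008,0.03],[0,0,0]],[-1,[0,0,0.03],[0,0,0]],[-1,[0,0,0],[0,0,0]],[-1,[0,0,0],[0,0,0]],[-1,[0,0,0],[0,0,0]]]' | egrep 'force'
python3 -c "
from h import *
dr()"
python3 -m crank '[[-1,[-0.06,0,0.02],[0,0,0]],[-1,[-0.06,0,0.01],[0,0,0]],[-1,[-0.06,0,0],[0,0,0]],[-1,[-0.06,0,0],[0,0,0]],[-1,[0,0,0],[0,0,0]]]' | egrep 'force'
python3 -c "
from h import *
dr();i,_=snap('side','s44.png')
cv2.imwrite('pics/s44c.png',cv2.resize(i[230:320,260:370],None,fx=6.5,fy=6.5,interpolation=cv2.INTER_CUBIC))"
```

```text
ft_force: [-0.1, 0.9, -1.4]
drive xy mm -83.53864487035173 -60.09535128585062 underside 0.11497763283310403 F [-0.1493  0.9371 -1.4046] w 0.153 t 52.35
ft_force: [0.4, -0.4, -0.5]
drive xy mm -63.68320066715512 -59.879361665141936 underside 0.11243089062937672 F [ 0.4327 -0.3983 -0.5066] w 0.155 t 52.85
```

View pics/s44c.png

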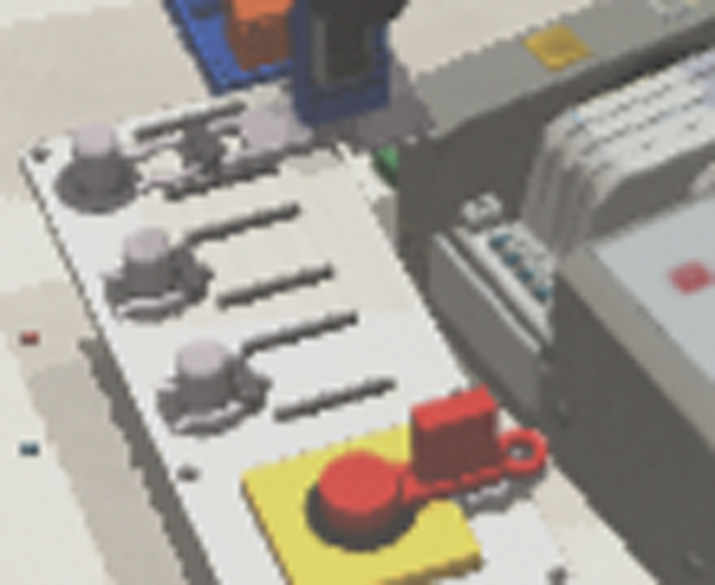

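```bash
python3 -m crank '[[-1,[-0.04,0,0],[0,0,0]],[-1,[-0.04,0,0],[0,0,0]],[-1,[-0.04,0,0],[0,0,0]],[-1,[-0.04,0,0],[0,0,0]],[-1,[0,0,0],[0,0,0]]]' | egrep 'force'
python3 -c "
from h import *
dr()"
python3 -m crank '[[-1,[-0.04,0,0],[0,0,0]],[-1,[-0.04,0,0],[0,0,0]],[-1,[-0.04,0,0],[0,0,0]],[-1,[-0.03,0,0],[0,0,0]],[-1,[0,0,0],[0,0,0]]]' | egrep 'force'
python3 -c "
from h import *
dr()"
python3 -m crank '[[-1,[-0.01,0,0],[0,0,0]],[-1,[0,0,0],[0,0,0]],[-1,[0,0,0],[0,0,0]],[-1,[0,0,0],[0,0,0]],[-1,[0,0,0],[0,0,0]]]' | egrep 'force'
python3 -c "
from h import *
dr();i,_=snap('side','s45.png')
cv2.imwrite('pics/s45c.png',cv2.resize(i[230:320,260:370],None,fx=6.5,fy=6.5,interpolation=cv2.INTER_CUBIC))"
```

```text
ft_force: [-0.1, 0.1, -0.8]
drive xy mm -51.13030998990166 -59.97174778992205 underside 0.1125211357912261 F [-0.125   0.0922 -0.7556] w 0.147 t 53.40
ft_force: [-0.7, 0.1, -1.2]
drive xy mm -38.877155712764896 -59.79041896798566 underside 0.11260580889648794 F [-0.7016  0.1043 -1.2424] w 0.152 t 53.90
ft_force: [-0.2, 0.1, -0.4]
drive xy mm -38.738032816060745 -60.10326507908956 underside 0.11262331542604212 F [-0.173   0.0976 -0.4176] w 0.151 t 54.40
```

View pics/s45c.png

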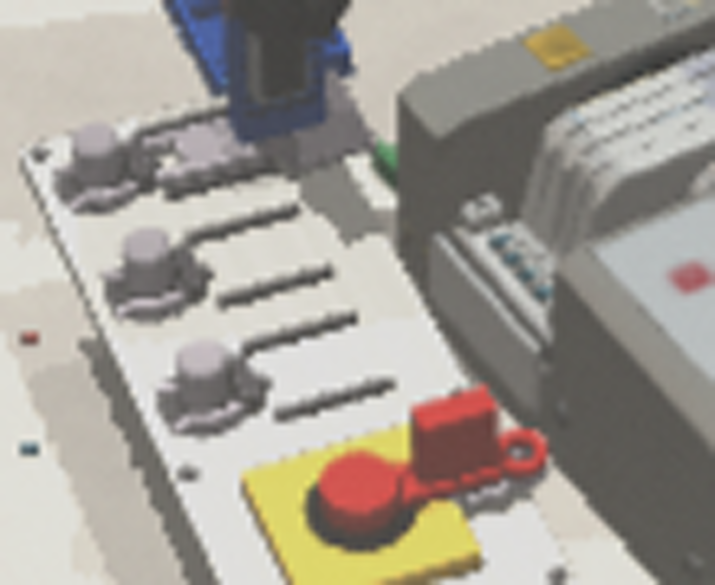

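```bash
python3 -m crank '[[-1,[-0.01,0,0],[0,0,0]],[-1,[0,0,0],[0,0,0]],[-1,[0,0,0],[0,0,0]],[-1,[0,0,0],[0,0,0]],[-1,[0,0,0],[0,0,0]]]' | egrep 'force'
python3 -c "
from h import *
dr()"
python3 -m crank '[[-1,[0.15,0,0],[0,0,0]],[-1,[0.15,0,-0.1],[0,0,0]],[-1,[0.1,0,-0.3],[0,0,0]],[-1,[0,0,-0.5],[0,0,0]],[-1,[0,0,-0.5],[0,0,0]]]' | egrep 'posi|force'
python3 -m crank '[[-1,[0,0.5,-0.1],[0,0,0]],[-1,[0,0.5,0],[0,0,0]],[-1,[0,0.5,0],[0,0,0]],[-1,[0,0,0],[0,0,0]],[-1,[0,0,0],[0,0,0]]]' | egrep 'posi|force'
python3 -c "
from h import *
dr();st();i,_=snap('wrist','w46.png');i,_=snap('side','s46.png')
cv2.imwrite('pics/s46c.png',cv2.resize(i[230:320,260:370],None,fx=6.5,fy=6.5,interpolation=cv2.INTER_CUBIC))"
```

```text
ft_force: [0.1, 0.1, -2.0]
drive xy mm -37.930646086477154 -60.07917868980935 underside 0.11258444558946601 F [ 0.1382  0.0899 -2.0408] w 0.152 t 54.95
position: [0.5996, -0.0591, 0.2531]
ft_force: [1.6, -1.1, 0.5]
position: [0.5819, 0.0607, 0.26]
ft_force: [0.7, -0.6, -1.4]
drive xy mm -69.92970925299036 60.95491557813823 underside 0.2325915557759974 F [ 0.7023 -0.6233 -1.4363] w 0.152 t 55.95
t 55.95 pos [0.5819 0.0607 0.26  ] xdeg 188.82 z [ 0.      0.0001 -1.    ] F [ 0.7023 -0.6233 -1.4363] w 0.152 j [-0.3848  0.2268  0.2418  1.5389 -0.0549  1.3826  1.5861]
```

View pics/w46.png

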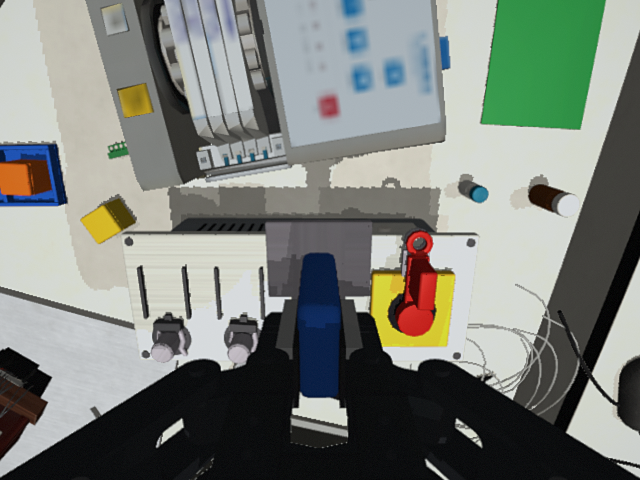

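View pics/s46c.png

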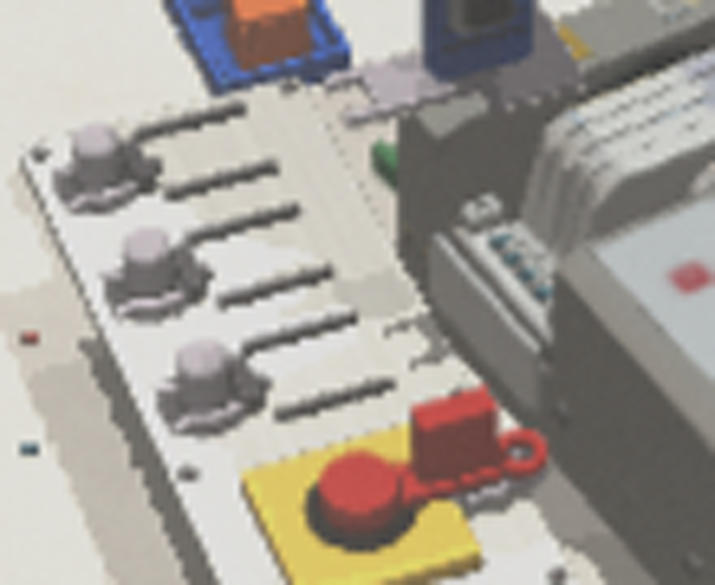

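All three clips look seated alike in the side crop, at (100,185), (155,290) and (210,400). Returning the fork to the mat.

```bash
python3 -c "
from h import *
plan([.4216,.2445,.0305],188.8)"
python3 -m crank '[[-1,[0.27,0.41,0],[0,0,0]],[-1,[0.27,0.41,0],[0,0,0]],[-1,[0.27,0.41,0],[0,0,0]],[-1,[0.27,0.41,0],[0,0,0]],[-1,[0.27,0.41,0],[0,0,0]]]' | grep posi
python3 -m crank '[[-1,[0,0,0],[0,0,0]],[-1,[0,0,0],[0,0,0]],[-1,[0,0,0],[0,0,0]],[-1,[0,0,0],[0,0,0]],[-1,[0,0,0],[0,0,0]]]' | grep posi
python3 -c "
from h import *
st();plan([.4216,.2445,.0305],188.8);i,_=snap('wrist','w47.png')"
```

```text
d [1.6379 2.602  2.8674] r [-0.0007  0.0001 -0.0043]
position: [0.4501, 0.2051, 0.2601]
position: [0.4512, 0.2045, 0.2598]
t 57.05 pos [0.4512 0.2045 0.2598] xdeg 188.57 z [-0.0002 -0.0001 -1.    ] F [ 0.7593  0.1333 -1.152 ] w 0.146 j [-0.6017  0.0275  0.0857  1.753  -0.0024  1.3615  1.2048]
d [0.2909 0.5497 2.8668] r [-0.0001 -0.0002 -0.0051]
```

View pics/w47.png

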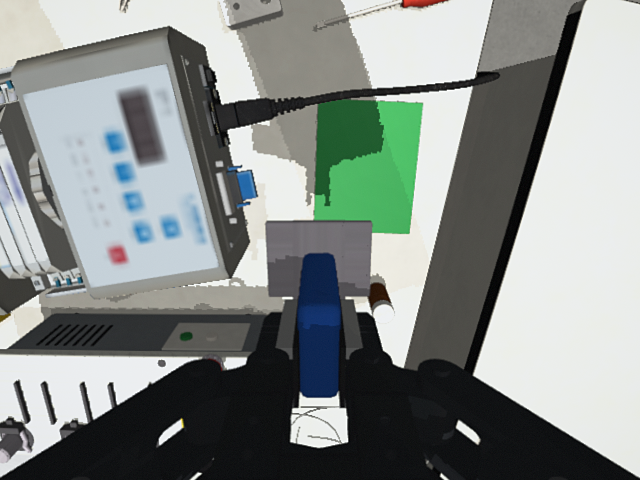

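```bash
python3 -m crank '[[-1,[0.15,0.28,0],[0,0,0]],[-1,[0.14,0.27,0.2],[0,0,0]],[-1,[0,0,0.5],[0,0,0]],[-1,[0,0,0.5],[0,0,0]],[-1,[0,0,0.5],[0,0,0]]]' | egrep 'posi|force'
python3 -m crank '[[-1,[0,0,0.5],[0,0,0]],[-1,[0,0,0.3],[0,0,0]],[-1,[0,0,0.2],[0,0,0]],[-1,[0,0,0],[0,0,0]],[-1,[0,0,0],[0,0,0]]]' | egrep 'posi|force'
python3 -c "
from h import *
st();plan([.4216,.2445,.0300],188.8);i,_=snap('side','s48.png')
cv2.imwrite('pics/s48c.png',cv2.resize(i[300:420,340:500],None,fx=4.5,fy=4.5,interpolation=cv2.INTER_CUBIC))"
```

```text
position: [0.4212, 0.2453, 0.1227]
ft_force: [-0.2, 0.7, -1.7]
position: [0.4214, 0.2454, 0.0444]
ft_force: [-0.3, 0.1, 0.0]
t 58.10 pos [0.4214 0.2454 0.0444] xdeg 188.66 z [ 0.  0. -1.] F [-0.3124  0.1148  0.0096] w 0.152 j [-0.6489  0.2297  0.0304  2.0153 -0.0088  0.8967  1.1083]
d [-0.0009 -0.0114  0.1801] r [ 0.      0.0001 -0.0031]
```

View pics/s48c.png

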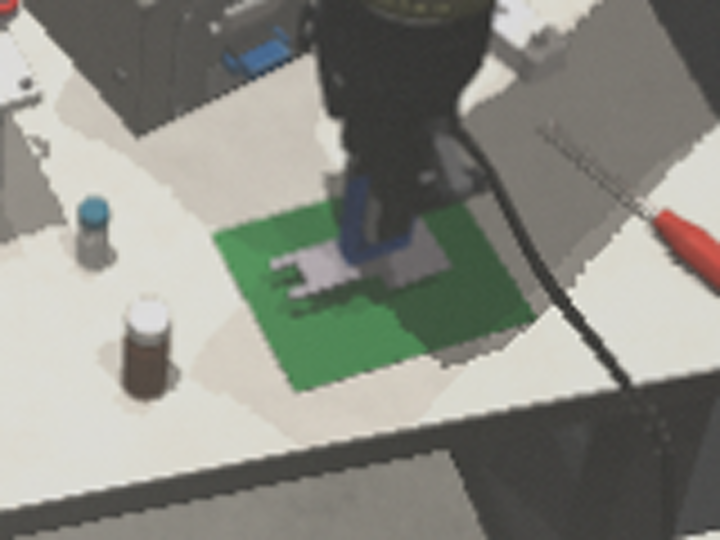

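```bash
python3 -m crank '[[-1,[0,0,0.08],[0,0,0]],[-1,[0,0,0.07],[0,0,0]],[-1,[0,0,0.02],[0,0,0]],[-1,[0,0,0],[0,0,0]],[-1,[0,0,0],[0,0,0]]]' | egrep 'posi|force'
python3 -m crank '[[-1,[0,0,0.015],[0,0,0]],[-1,[0,0,0],[0,0,0]],[-1,[0,0,0],[0,0,0]],[-1,[0,0,0],[0,0,0]],[-1,[0,0,0],[0,0,0]]]' | egrep 'posi|force'
```

```text
position: [0.4211, 0.2455, 0.0305]
ft_force: [0.1, 1.0, -0.6]
position: [0.4212, 0.2456, 0.0294]
ft_force: [-1.7, -1.2, 4.3]
```

Contact at +4 N. Releasing and rising.

```bash
python3 -m crank '[[-0.4,[0,0,0],[0,0,0]],[0,[0,0,0],[0,0,0]],[0,[0,0,0],[0,0,0]],[0,[0,0,0],[0,0,0]],[0,[0,0,-0.2],[0,0,0]]]' | egrep 'posi|force'
python3 -m crank '[[0,[0,0,-0.3],[0,0,0]],[0,[0,0,-0.5],[0,0,0]],[0,[0,0,-0.6],[0,0,0]],[0,[0,0,-0.6],[0,0,0]],[0,[0,0,-0.6],[0,0,0]]]' | egrep 'posi|force'
python3 -m crank '[[0,[0,0,0],[0,0,0]],[0,[0,0,0],[0,0,0]],[0,[0,0,0],[0,0,0]],[0,[0,0,0],[0,0,0]],[0,[0,0,0],[0,0,0]]]' | egrep 'posi|force'
python3 -c "
from h import *
st();i,_=snap('wrist','w49.png')"
```

```text
position: [0.4198, 0.2446, 0.0437]
ft_force: [0.2, -1.4, 0.2]
position: [0.4207, 0.2451, 0.2552]
ft_force: [1.3, 1.5, -0.6]
position: [0.4206, 0.2452, 0.2521]
ft_force: [-0.2, 0.4, -0.5]
t 60.65 pos [0.4206 0.2452 0.2521] xdeg 188.69 z [-0.0017 -0.0011 -1.    ] F [-0.1991  0.4167 -0.454 ] w 0.499 j [-0.6568  0.0158  0.0356  1.7809 -0.0006  1.3469  1.1014]
```

View pics/w49.png

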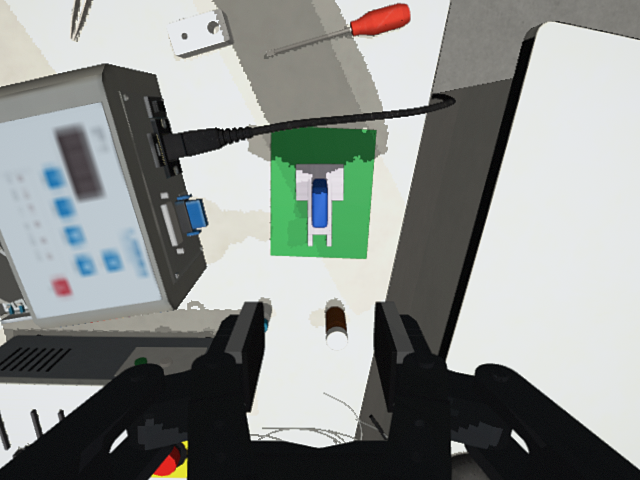

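The fork stands upright mid-mat at (319,205). Next I'll check the clips, isolator and tray from above.

```bash
python3 -m crank '[[0,[0,0,-0.4],[0,0,0]],[0,[-0.3,-0.4,0],[0,0,0]],[0,[-0.4,-0.4,0],[0,0,0]],[0,[-0.4,-0.4,0],[0,0,0]],[0,[-0.4,-0.4,0],[0,0,0]]]' | egrep 'posi'
python3 -m crank '[[0,[-0.4,-0.4,0],[0,0,0]],[0,[-0.4,-0.4,0],[0,0,0]],[0,[-0.4,-0.3,0],[0,0,0]],[0,[0,0,0],[0,0,0]],[0,[0,0,0],[0,0,0]]]' | egrep 'posi'
python3 -c "
from h import *
st();i,_=snap('wrist','w50.png');print(manip.get_obs()['ee_rot'])"
```

```text
position: [0.5601, 0.1359, 0.2849]
position: [0.6673, 0.064, 0.2837]
t 61.70 pos [0.6673 0.064  0.2837] xdeg 188.62 z [-0.0021 -0.0006 -1.    ] F [-0.7461  0.3485  0.6256] w 0.498 j [-0.3447  0.42    0.262   1.2493 -0.1058  1.4878  1.6257]
[-0.0759  0.9971  0.0002 -0.0006]
```

View pics/w50.png

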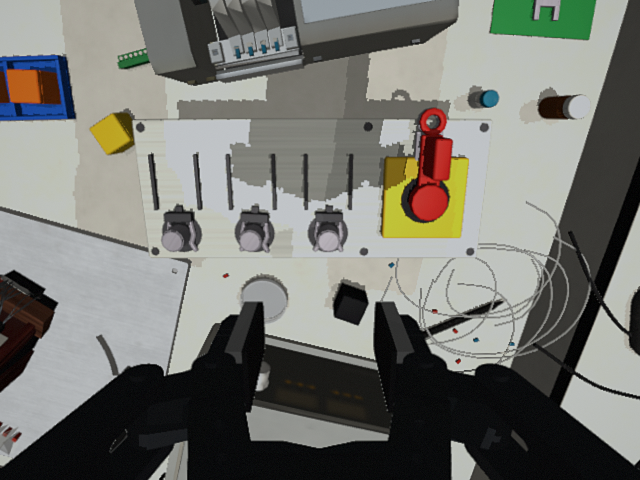

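```bash
python3 -c "
from h import *
i=cv2.imread('pics/w50.png')
cv2.imwrite('pics/c14.png',cv2.resize(i[195:265,150:360],None,fx=3.8,fy=3.8,interpolation=cv2.INTER_CUBIC))
cv2.imwrite('pics/c15.png',cv2.resize(i[95:225,375:475],None,fx=4.5,fy=4.5,interpolation=cv2.INTER_CUBIC))"
```

```text
(no output)
```

View pics/c14.png

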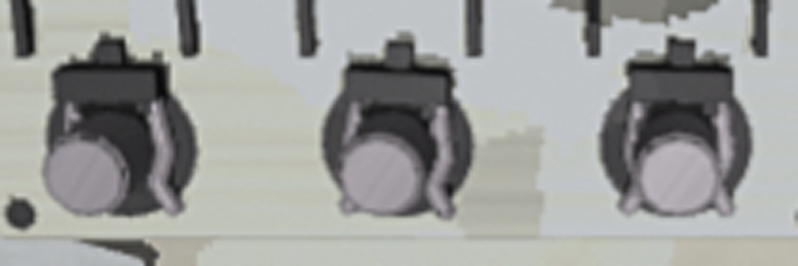

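View pics/c15.png

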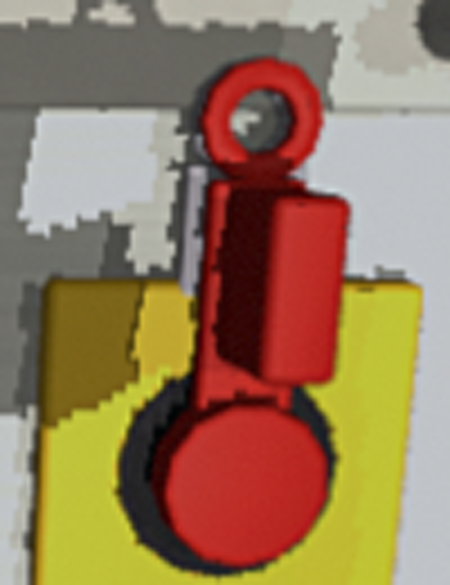

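```bash
python3 - <<'E'
from h import *
q=np.array([-0.0759,0.9971,0.0002,-0.0006]);wp=(np.array([.6673,.064,.2837]),q/np.linalg.norm(q))
f=lambda u,v:(150+(u+.5)/3.8-.5,195+(v+.5)/3.8-.5)
X=np.array([np.cos(.152),np.sin(.152)]);Y=np.array([-X[1],X[0]])
for n,ring,br,tab,tip in(('a',(675,143),(681,66),(681,38),(679,212)),('b',(397,141),(398,66),(399,38),(398,212)),('c',(121,139),(112,65),(109,37),(110,210))):
  r=onz('wrist',f(*ring),.11,wp);b=onz('wrist',f(*br),.119,wp);t=onz('wrist',f(*tab),.119,wp);p=onz('wrist',f(*tip),.1125,wp)
  for k,v in(('bridge',b),('tab',t),('tip',p)): d=(v-r)[:2];print(n,k,1e3*d@X,1e3*d@Y)
E
```

```text
a bridge -19.04651942958741 0.9039042799807666
a tab -24.91350835128831 0.8535014342603261
a tip 14.800090958067628 0.9255001543882588
b bridge -18.615040515024415 2.4329888943369813
b tab -24.487414446782893 2.9048176705844386
b tip 15.262774973043582 -0.11581384869138273
c bridge -18.440739323103077 2.884037603138667
c tab -24.33442684711309 2.852605205237371
c tip 15.318081224628596 -3.147516902084625
```

Bridges measure 18.4–19.0 mm behind the pin axes (19 expected) and jaw ends 14.8–15.3 mm ahead (15 expected), so all three clips are home. I'll take one last side view of the tray and fork, then hand in.

```bash
python3 -c "
from h import *
i,_=snap('side','s51.png')
cv2.imwrite('pics/s51c.png',cv2.resize(i[190:400,240:480],None,fx=2.8,fy=2.8,interpolation=cv2.INTER_CUBIC))"
```

```text
(no output)
```

View pics/s51c.png

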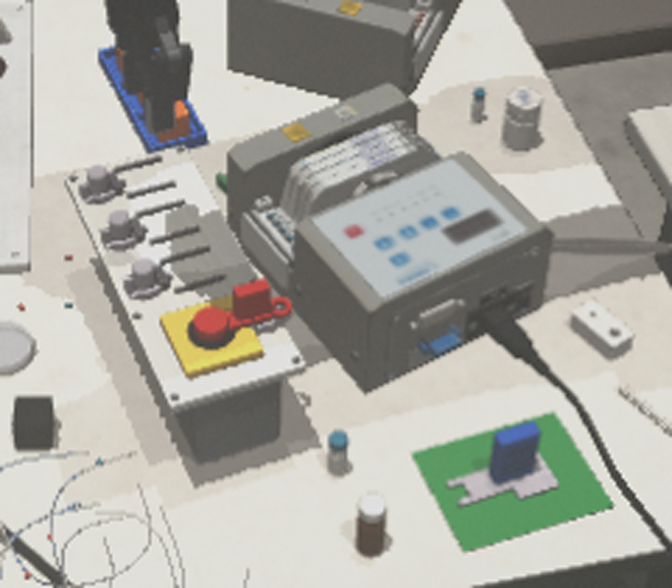

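The fork is upright on the mat at (515,460) in the crop. The isolator is OFF, the vials stand where they were, the clips are home and the caps are in the tray. Handing in.

```bash
python3 -c "
from workcell import manip
print(manip.hand_in())"
```

```text
the job is handed in; nothing more can be done
None
```

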